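# Make up a dummy battery module to weight

## Task

Make up the dummy battery module to weight on the spring scale: first take the knobbed check weight off the pan and stand it on the round rubber mat. Then stand dummy cells from the bench in empty pockets of the black holder, terminal end (brass studs) up and fully home, until the red pointer comes to rest inside the black band, neither short of it nor past it; every cell on the scale must sit that way. Leave the cells that are not needed on the bench, and do not disturb the tape and the screwdriver.

Things in the scene. Friction and masses are not known exactly. Their poses are not given: they have to be found in the camera images.
- cell0: Blue dummy cell, box 30 (x) x 36 (y) x 64 mm (z). Origin: its centre; z runs to the black terminal end, which has two brass studs (8 mm across, 5 mm high, 10 mm either side of the middle along y). Starts lying on the bench, x vertical (30 mm high). 125 to 190 g; cells look alike but differ in mass. May be absent.
- cell1: Blue dummy cell, box 30 (x) x 36 (y) x 64 mm (z). Origin: its centre; z runs to the black terminal end, which has two brass studs (8 mm across, 5 mm high, 10 mm either side of the middle along y). Starts lying on the bench, x vertical (30 mm high). 125 to 190 g; cells look alike but differ in mass. May be absent.
- cell2: Blue dummy cell, box 30 (x) x 36 (y) x 64 mm (z). Origin: its centre; z runs to the black terminal end, which has two brass studs (8 mm across, 5 mm high, 10 mm either side of the middle along y). Starts lying on the bench, x vertical (30 mm high). 125 to 190 g; cells look alike but differ in mass. May be absent.
- cell3: Blue dummy cell, box 30 (x) x 36 (y) x 64 mm (z). Origin: its centre; z runs to the black terminal end, which has two brass studs (8 mm across, 5 mm high, 10 mm either side of the middle along y). Starts lying on the bench, x vertical (30 mm high). 125 to 190 g; cells look alike but differ in mass. May be absent.
- cell4: Blue dummy cell, box 30 (x) x 36 (y) x 64 mm (z). Origin: its centre; z runs to the black terminal end, which has two brass studs (8 mm across, 5 mm high, 10 mm either side of the middle along y). Starts lying on the bench, x vertical (30 mm high). 125 to 190 g; cells look alike but differ in mass. May be absent.
- loaded0: Blue dummy cell, box 30 (x) x 36 (y) x 64 mm (z). Origin: its centre; z runs to the black terminal end, which has two brass studs (8 mm across, 5 mm high, 10 mm either side of the middle along y). Starts seated terminal end up in pocket1 or pocket3. 150 g. One of loaded0, loaded1 is absent.
- loaded1: Blue dummy cell, box 30 (x) x 36 (y) x 64 mm (z). Origin: its centre; z runs to the black terminal end, which has two brass studs (8 mm across, 5 mm high, 10 mm either side of the middle along y). Starts seated terminal end up in pocket1 or pocket3. 150 g. One of loaded0, loaded1 is absent.
- weight: Steel check weight, 300 g: a round foot 44 mm across and 26 mm high, a 16 mm neck, and a knob 24 mm across between 42 and 58 mm height. Origin: centre of its underside, z up. Starts on the bare aluminium deck at one end of the pan.
- mat: Round black rubber mat fixed to the bench, 120 mm across, 4 mm thick: where the check weight stands when not in use. Origin: centre of its underside.
- scale: Spring scale: grey base 85 (x) x 400 (y) x 22 mm, origin under its middle. Sprung pan above: 72 x 395 mm, with a black five-pocket holder (58 x 316 mm, top 24 mm above the pan's underside) and, at its -y end, a flat deck with an 8 mm high rim for the check weight. At the +y end a gauge column 130 mm high with white faces; the pan's red pointer moves down it past a black target band.
- pan (a joint): How far the pan has sunk, m: 0 with only the empty holder on it, growing downward, 8 mm per 150 g (spring 184 N/m, settles in about a second, stop at 62 mm). The pointer is in the black band from 34 to 46 mm. One cell sinks it by at most 10 mm.
- band (a point): Middle of the black target band (12 mm tall) on the gauge column; fixed.
- pointer (a point): Tip of the red pointer, moving with the pan; level with point band at a sink of 40 mm.
- pocket0 (a point): Floor centre of holder pocket 0 (numbered from the deck end, 62 mm apart along the scale's y). Pocket 35 mm (scale x) by 41 mm (scale y), 14 mm deep, mouth chamfered 3 mm. Axes as the scale's. Sinks with the pan (95 mm above the bench when the holder is empty).
- pocket1 (a point): Floor centre of holder pocket 1 (numbered from the deck end, 62 mm apart along the scale's y). Pocket 35 mm (scale x) by 41 mm (scale y), 14 mm deep, mouth chamfered 3 mm. Axes as the scale's. Sinks with the pan (95 mm above the bench when the holder is empty).
- pocket2 (a point): Floor centre of holder pocket 2 (numbered from the deck end, 62 mm apart along the scale's y). Pocket 35 mm (scale x) by 41 mm (scale y), 14 mm deep, mouth chamfered 3 mm. Axes as the scale's. Sinks with the pan (95 mm above the bench when the holder is empty).
- pocket3 (a point): Floor centre of holder pocket 3 (numbered from the deck end, 62 mm apart along the scale's y). Pocket 35 mm (scale x) by 41 mm (scale y), 14 mm deep, mouth chamfered 3 mm. Axes as the scale's. Sinks with the pan (95 mm above the bench when the holder is empty).
- pocket4 (a point): Floor centre of holder pocket 4 (numbered from the deck end, 62 mm apart along the scale's y). Pocket 35 mm (scale x) by 41 mm (scale y), 14 mm deep, mouth chamfered 3 mm. Axes as the scale's. Sinks with the pan (95 mm above the bench when the holder is empty).
- tape: Roll of amber tape lying flat, 90 mm across, 25 mm high; a bystander, not to be disturbed. Origin: centre of its underside.
- driver: Screwdriver lying on the bench to the robot's right; a bystander, not to be disturbed.

How it is judged:
By the outcome, as a careful person would: the job done as asked, in the order asked, and still so for the second after the job is handed in, with the robot touching nothing.
Of cell0, cell1, cell2, cell3, cell4 only 4 to 5 are there at a start; the rules pass over those that are not, and their reading is None.
Of loaded0, loaded1 only 1 to 1 are there at a start; the rules pass over those that are not, and their reading is None.
At some moment in a run one of weight may be knocked a few centimetres aside while the robot is not near it.
It also fails if it takes over 210 s, if anything falls off the work surface, if the arm or the gripper's body presses on something with over 40 N, if the wrist force passes 120 N, or if a joint passes its speed limit or range.

## Robot

A 6-joint arm with a two-finger parallel gripper is mounted at the origin on the work surface. World frame = base frame: x ahead of the robot, y to its left, z up, the work surface at z = 0. Lengths are in m, angles in rad, forces in N, time in s.
With the tool pointing down it reaches from about 0.35 to 0.925 m from the base axis. Payload 6.4 kg.
Tool frame: the origin (TCP) lies at the very end of the fingers, on their centre line; the grasp point (between the pads) lies env.grip_point_offset behind it (env.grip_point_offset is the distance from the TCP to the grasp point, in m); z points along the fingers, y is the line along which they close (so a half turn about z gives the same grasp; the last joint's range is limited). The gripper opens to 85 mm and grips with 20 to 120 N. Pads are 22 mm wide; open, the fingers measure 114 mm over their backs; the gripper's body (76 mm by 85 mm) begins 54 mm behind the grasp point. The pads swing forward as they close: fully open they stand 13 mm farther back than shut.
Start: joints at [1.13, 0.245, 1.558, -0, 1.339, -0.174], TCP at [0.171, 0.627, 0.231] pointing down, gripper open.
Joint ranges: [-3.13, 3.13], [-1.02, 2.26], [0.13, 2.54], [-0.95, 4.09], [0.21, 2.88], [-2.74, 2.74]. Speed limits (rad/s): [2.57, 2.57, 3.14, 3.14, 3.14, 3.14].

## Interface

Orientations are given as a rotation vector (axis times angle).
In Python, from station import env gives the robot as it stands.
- The arm moves only by the tool servo_tool, never from a script. Its argument "deltas" is a list of rows, each an object of numbers: "x", "y", "z": the shift along the tool's x, y, z in cm; "rx", "ry", "rz": the turn, a rotation vector about the tool's x, y, z in rad; "grip": the closure, from 0 (fully open) to 1 (shut). In form: [{"x": .., "y": .., "z": .., "rx": .., "ry": .., "rz": .., "grip": ..}, ...]. A call has 1 to 12 rows; each row shifts and turns the commanded pose from where the row before left it, along the tool's axes as they then stand; what a row does not reach is not made up. A row lasts 1/10 s, in which the tool goes at most 50 mm and 8.59 degrees, less where a joint would pass 70% of its speed; a pose out of reach is approached as far as the arm can. A call is refused whole if a number of a shift passes 5 or a number of a turn 0.15, either way. A call with a gripper value outside its range is refused whole. The fingers move at their own pace and stop on an object; "squeeze" is the grip in N (left out, the last holds). Time passes only in rows, so rows that do not move let the fingers close. It gives the time, the measured TCP pose, the force, the opening and the grip force at its end, in the units of the state.
- env.get_obs(): the state, without advancing time (a new reading comes with each control period).
- env.grab_frame(name): name is "scene" or "top"; returns the picture (480x640x3 uint8, red, green, blue); there is no depth.
- env.camera_model(name): a dict with "camera_matrix" (3x3 intrinsics, pixels), "k1" (the pictures are not rectified: a ray, as slopes to the right and down, at radius r is drawn at 1 + k1 r^2 times it, then the intrinsics apply), "view" (4x4, takes a point from world to camera coordinates). Camera axes: x right, y down, z forward; pixel columns grow to the right and rows downward; lengths in m; the calibration is good to about 2 mm. A picture is of the moment at which its call begins. camera_model takes no time and is no camera call.
- env.job_done(): hands the job in; it is judged then, once.
The state is a dict: "t": time; "q": joint angles; "dq": joint speeds; "tau": joint torques, N m; "position": TCP position; "orientation": TCP orientation; "force": force on the tool from outside, world axes, zero at the start; "torque": the same for the moment, N m; "gripper_width": opening from 0.0 (shut) to 1.0 (fully open); "gripper_force": force on a finger pad.
Only numpy, scipy, OpenCV 4.12 (cv2) and the standard library are available. Lean on these libraries where they do the work, as an engineer would, in place of code of your own. Each camera call takes 0.05 s, during which the arm holds its last target. There are 200 camera calls.

## Working session

There is one attempt and no reset: what is moved stays moved. The work goes in short steps, Python scripts to look and compute and a tool call to move; the robot and the scene stay as the last step left them, time stands still between calls to the robot, and variables do not carry over. Pictures are saved under pics/ and viewed, at most 14 in all, crops included, and the job is handed in when it is done.

Besides the shell and the picture viewer there is one more tool, called as a command line: name --argument value ..., lists and objects as JSON in quotes. servo_tool: Moves the arm, as the interface text tells. Its arguments: {"type":"object","properties":{"deltas":{"type":"array","items":{"type":"object","properties":{"x":{"type":"number"},"y":{"type":"number"},"z":{"type":"number"},"rx":{"type":"number"},"ry":{"type":"number"},"rz":{"type":"number"},"grip":{"type":"number"}}}},"squeeze":{"type":"number"}},"required":["deltas"]}

```bash
ls; mkdir -p pics
python3 - <<'E'
from station import env
import cv2,numpy as np
for n in("scene","top"):
    cv2.imwrite(f"pics/{n}0.png",env.grab_frame(n)[:,:,::-1]); m=env.camera_model(n); print(n,m)
print(env.get_obs(),env.grip_point_offset)
E
```

```text
pics
scene {'camera_matrix': array([[434.21484959,   0.        , 321.30782193],
       [  0.        , 434.21484959, 235.62423387],
       [  0.        ,   0.        ,   1.        ]]), 'k1': -0.07827576175395656, 'view': array([[ 0.45123245,  0.89228674,  0.01461663, -0.21066464],
       [ 0.65464093, -0.31983399, -0.68494632, -0.3046701 ],
       [-0.60649363,  0.31863865, -0.7284469 ,  1.39389804],
       [ 0.        ,  0.        ,  0.        ,  1.        ]])}
top {'camera_matrix': array([[612.30636881,   0.        , 316.10850279],
       [  0.        , 612.30636881, 246.4081932 ],
       [  0.        ,   0.        ,   1.        ]]), 'k1': 0.002500782120258447, 'view': array([[-1.96846078e-03, -9.99965562e-01,  8.06231200e-03,
        -1.96918062e-02],
       [-9.81405691e-01,  3.84354776e-04, -1.91944578e-01,
         5.70993170e-01],
       [ 1.91934869e-01, -8.29023426e-03, -9.81372650e-01,
         1.49895274e+00],
       [ 0.00000000e+00,  0.00000000e+00,  0.00000000e+00,
         1.00000000e+00]])}
{'t': 0.1, 'q': array([ 1.12987906e+00,  2.45763654e-01,  1.55887138e+00, -1.76339305e-05,
        1.33870595e+00, -1.74098794e-01]), 'dq': array([ 0.00051768, -0.00359885, -0.0023412 , -0.00105246,  0.00180306,
       -0.00077792]), 'tau': array([-6.71908801e-04, -4.30665851e+01, -3.27130115e+01, -2.13964599e-04,
        2.84923895e-03, -1.30042089e-06]), 'position': array([0.17116518, 0.62654636, 0.23028924]), 'orientation': array([-4.17800648e-01, -3.11316850e+00,  2.62518065e-03]), 'force': array([-0.53134565, -0.06257073, -1.18385629]), 'torque': array([-0.00225134,  0.00838232,  0.02101232]), 'gripper_force': 0.0, 'gripper_width': 1.0018055997697273} 0.0187
```

View pics/scene0.png

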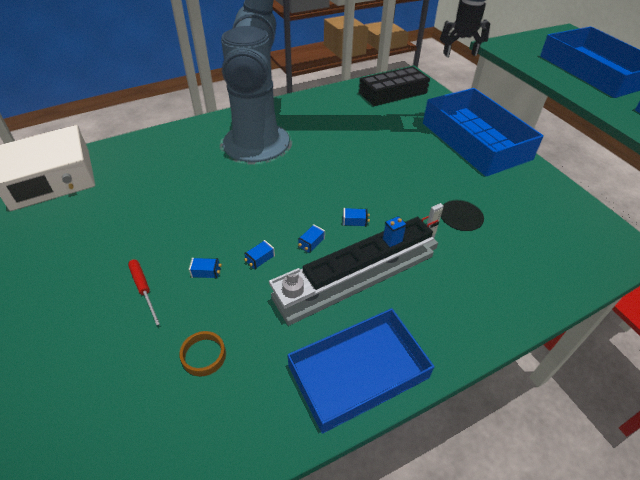

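View pics/top0.png

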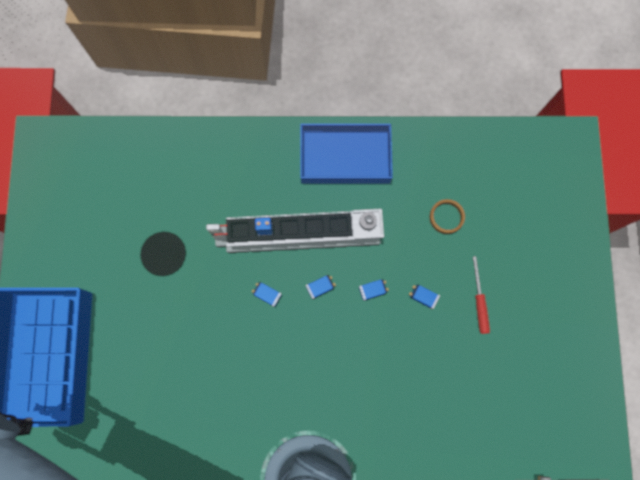

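The four cells are in a row in the top view at about (267,293), (320,286), (374,289) and (425,296). The loaded cell is in pocket 3, the weight is at (369,219), the mat at (163,254) and the tape at (447,216). I'll enlarge the top view.

```bash
cat > h.py <<'E'
import numpy as np,cv2
from station import env
def ray(n,u,v):
    m=env.camera_model(n);K=m["camera_matrix"];V=m["view"]
    a,b=(u-K[0,2])/K[0,0],(v-K[1,2])/K[1,1];s=1
    for _ in range(20): s=1+m["k1"]*(a*a+b*b)/s**2
    R=V[:3,:3];return -R.T@V[:3,3],R.T@np.array([a/s,b/s,1])
def at(n,u,v,z):
    o,d=ray(n,u,v);return o+d*(z-o[2])/d[2]
def px(n,p):
    m=env.camera_model(n);c=m["view"]@np.append(p,1);a=c[:2]/c[2];a=a*(1+m["k1"]*a@a);K=m["camera_matrix"]
    return K[0,0]*a[0]+K[0,2],K[1,1]*a[1]+K[1,2]
def crop(n,u0,v0,u1,v1,k,f,img=None):
    i=env.grab_frame(n)[:,:,::-1] if img is None else img
    cv2.imwrite(f,cv2.resize(i[v0:v1,u0:u1],None,fx=k,fy=k,interpolation=cv2.INTER_CUBIC))
E
python3 - <<'E'
from h import *
i=cv2.imread("pics/top0.png")
a=i[195:325,200:450]
crop("top",200,200,392,260,4,"pics/a.png",i);crop("top",240,270,450,315,3.8,"pics/b.png",i)
A=cv2.imread("pics/a.png");B=cv2.imread("pics/b.png");w=800
p=lambda x:cv2.copyMakeBorder(x,0,0,0,w-x.shape[1],0)
cv2.imwrite("pics/ab.png",np.vstack([p(A),p(B)]))
hs=cv2.cvtColor(i,cv2.COLOR_BGR2HSV)
m=((hs[...,0]>95)&(hs[...,0]<125)&(hs[...,1]>140)).astype(np.uint8); m[:200]=0;m[:,:230]=0;m[330:]=0
n,l,st,c=cv2.connectedComponentsWithStats(m)
for k in range(1,n):
    if st[k,4]>40:
        r=cv2.minAreaRect(np.argwhere(l==k)[:,::-1].astype(np.float32)); print(st[k,4],c[k],r)
E
```

```text
188 [263.34042553 226.4787234 ] ((263.0, 225.5), (15.0, 16.0), 90.0)
311 [320.61093248 286.02893891] ((320.7000427246094, 285.9000244140625), (15.652474403381348, 20.124608993530273), 63.43495178222656)
309 [373.9223301  288.93527508] ((374.1000061035156, 288.8000183105469), (15.495158195495605, 19.922346115112305), 71.56504821777344)
304 [265.38815789 293.05592105] ((265.26416015625, 292.924560546875), (20.008485794067383, 15.346315383911133), 29.05460548400879)
334 [423.98203593 295.82634731] ((423.9000244140625, 295.70001220703125), (21.0190372467041, 15.652474403381348), 26.56505012512207)
```

View pics/ab.png

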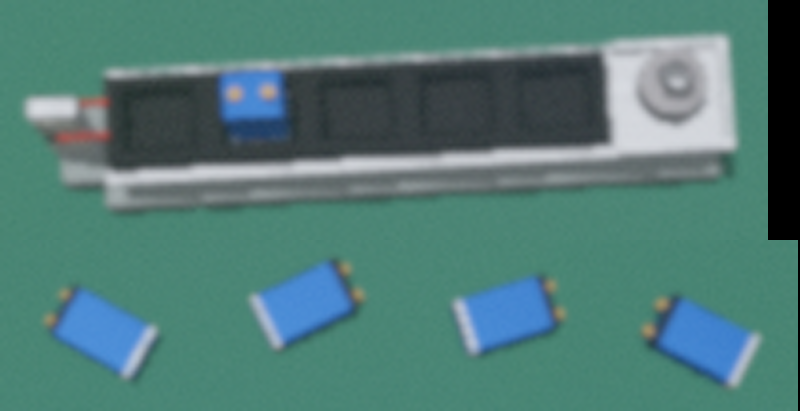

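Run:
```python
from h import *
np.set_printoptions(precision=4,suppress=True)
P=lambda x,y,z:at("top",200+x/4,200+y/4,z)
hz=.085
c=np.array([P(*q,hz)[:2] for q in [(108,75),(605,53),(610,144),(108,168)]])
print("holder",c,c.mean(0)); print(np.linalg.norm(c[0]-c[1]),np.linalg.norm(c[2]-c[1]))
d=c[0]+c[3]-c[1]-c[2];print("yaw of scale y",np.degrees(np.arctan2(d[1],d[0])))
print("studs",P(235,93,.138),P(269,92,.138))
print("knob",P(677,82,.085+.004-.024+.058))
print("mat",at("top",163,254,.004))
Q=lambda x,y,z:at("top",240+x/3.8,270+y/3.8,z)
# stud pair mid and white-end mid
for s1,s2,w1,w2 in [((65,294),(49,320),(157,328),(127,378)),((345,269),(358,295),(252,296),(278,348)),((550,286),(559,313),(455,301),(474,353)),((661,304),(648,331),(758,336),(737,386))]:
    f=lambda p:(p[0],p[1]-240)
    a=(Q(*f(s1),.015)+Q(*f(s2),.015))/2; b=(Q(*f(w1),.03)+Q(*f(w2),.03))/2
    d=(a-b)[:2]; L=np.linalg.norm(d); cen=b[:2]+d/L*.032
    print("cell",cen,"term ang",np.degrees(np.arctan2(d[1],d[0])),"L",L,"w",np.linalg.norm(Q(*f(w1),.03)-Q(*f(w2),.03)))
for u,v in [(320.65,286),(374,288.9),(265.3,293),(423.95,295.8)]: print("blob",at("top",u,v,.03))
```

```text
holder [[ 0.636   0.2033]
 [ 0.6502 -0.1087]
 [ 0.5916 -0.1111]
 [ 0.5764  0.2017]] [0.6136 0.0463]
0.3123234853126785 0.05859067243574596
yaw of scale y 92.69641167182479
studs [0.6119 0.1189 0.138 ] [0.6125 0.0983 0.138 ]
knob [ 0.6223 -0.15    0.123 ]
mat [0.561  0.3792 0.004 ]
cell [0.4538 0.1058] term ang 60.76303959975612 L 0.06716676943431767 w 0.03877122729086838
cell [ 0.4731 -0.0328] term ang -63.71543773384575 L 0.06541933368185988 w 0.03907273111227335
cell [ 0.4653 -0.1681] term ang -71.95944862867402 L 0.06585695011688589 w 0.03702321279355
cell [ 0.4474 -0.2983] term ang 62.148075613449606 L 0.06650690084743491 w 0.036811107260160014
blob [ 0.4731 -0.032   0.03  ]
blob [ 0.4656 -0.1679  0.03  ]
blob [0.4553 0.1088 0.03  ]
blob [ 0.4478 -0.2947  0.03  ]
```

servo_tool --deltas '[{"x": -2.8,"y": -2.7},{"x": -2.8,"y": -2.7},{"x": -2.8,"y": -2.7},{"x": -2.8,"y": -2.7},{"x": -2.8,"y": -2.7},{"x": -2.8,"y": -2.7},{"x": -2.8,"y": -2.7},{"x": -2.8,"y": -2.7},{"x": -2.8,"y": -2.7},{"x": -2.8,"y": -2.7},{"x": -2.8,"y": -2.7},{"x": -2.8,"y": -2.7}]'

```text
schema error: expected keys x, y, z, rx, ry, rz, grip
```

servo_tool --deltas '[{"x": -2.8,"y": -2.7},{"x": -2.8,"y": -2.7},{"x": -2.8,"y": -2.7},{"x": -2.8,"y": -2.7},{"x": -2.8,"y": -2.7},{"x": -2.8,"y": -2.7},{"x": -2.8,"y": -2.7},{"x": -2.8,"y": -2.7},{"x": -2.8,"y": -2.7},{"x": -2.8,"y": -2.7},{"x": -1.4,"y": -1.4},{}]'

```text
schema error: expected keys x, y, z, rx, ry, rz, grip
```

```bash
cat >> h.py <<'E'
from scipy.spatial.transform import Rotation as Ro
def need(p,R=None):
    o=env.get_obs();R0=Ro.from_rotvec(o["orientation"]).as_matrix()
    d=R0.T@(np.array(p)-o["position"])*100
    print("pos",o["position"].round(4),"q",o["q"].round(3),"t",o["t"],"w",round(o["gripper_width"],3))
    print("tool x,y,z cm",d.round(2), "rotvec",None if R is None else Ro.from_matrix(R0.T@R).as_rotvec().round(3)); 
    return R0
def down(a):  # tool down, tool x at angle a deg
    c,s=np.cos(np.radians(a)),np.sin(np.radians(a));return np.array([[c,s,0],[s,-c,0],[0,0,-1.]])
def fwd(a,up=1): # tool z horizontal at angle a deg, tool x up (or down)
    c,s=np.cos(np.radians(a)),np.sin(np.radians(a));z=np.array([c,s,0]);x=np.array([0,0,up]);return np.array([x,np.cross(z,x),z]).T
E
python3 - <<'E'
from h import *
need([.622,-.15,.15],down(164.7))
crop("top",340,190,410,250,9,"pics/w.png")
E
```

```text
pos [0.1712 0.6265 0.2303] q [ 1.13   0.246  1.559 -0.     1.339 -0.174] t 0.1 w 1.002
tool x,y,z cm [-63.96 -63.01   8.12] rotvec [-0.002 -0.     0.   ]
```

View pics/w.png

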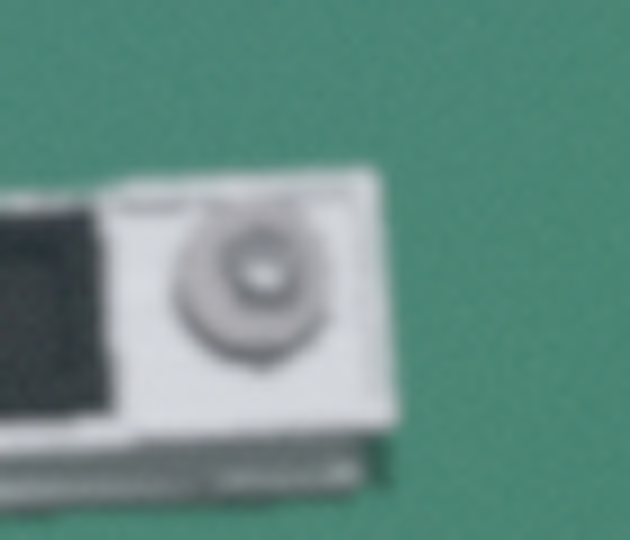

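The knob is at about (369.1, 219.7) px, close to the earlier estimate. Every row needs all its keys, so I'll resend the move.

servo_tool --deltas '[{"x": -2.8,"y": -2.7,"z": 0,"rx": 0,"ry": 0,"rz": 0,"grip": 0},{"x": -2.8,"y": -2.7,"z": 0,"rx": 0,"ry": 0,"rz": 0,"grip": 0},{"x": -2.8,"y": -2.7,"z": 0,"rx": 0,"ry": 0,"rz": 0,"grip": 0},{"x": -2.8,"y": -2.7,"z": 0,"rx": 0,"ry": 0,"rz": 0,"grip": 0},{"x": -2.8,"y": -2.7,"z": 0,"rx": 0,"ry": 0,"rz": 0,"grip": 0},{"x": -2.8,"y": -2.7,"z": 0,"rx": 0,"ry": 0,"rz": 0,"grip": 0},{"x": -2.8,"y": -2.7,"z": 0,"rx": 0,"ry": 0,"rz": 0,"grip": 0},{"x": -2.8,"y": -2.7,"z": 0,"rx": 0,"ry": 0,"rz": 0,"grip": 0},{"x": -2.8,"y": -2.7,"z": 0,"rx": 0,"ry": 0,"rz": 0,"grip": 0},{"x": -2.8,"y": -2.7,"z": 0,"rx": 0,"ry": 0,"rz": 0,"grip": 0},{"x": -2.8,"y": -2.7,"z": 0,"rx": 0,"ry": 0,"rz": 0,"grip": 0},{"x": -2.8,"y": -2.7,"z": 0,"rx": 0,"ry": 0,"rz": 0,"grip": 0}]'

```text
t: 1.35
position: [0.4105, 0.2244, 0.2312]
orientation: [0.418, 3.114, 0.0]
force: [1.1, 0.3, 0.5]
gripper_width: 1.002
gripper_force: 0.0
```

servo_tool --deltas '[{"x": -2.8,"y": -2.7,"z": 0,"rx": 0,"ry": 0,"rz": 0,"grip": 0},{"x": -2.8,"y": -2.7,"z": 0,"rx": 0,"ry": 0,"rz": 0,"grip": 0},{"x": -2.8,"y": -2.7,"z": 0,"rx": 0,"ry": 0,"rz": 0,"grip": 0},{"x": -2.8,"y": -2.7,"z": 0,"rx": 0,"ry": 0,"rz": 0,"grip": 0},{"x": -2.8,"y": -2.7,"z": 0,"rx": 0,"ry": 0,"rz": 0,"grip": 0},{"x": -2.8,"y": -2.7,"z": 0,"rx": 0,"ry": 0,"rz": 0,"grip": 0},{"x": -2.8,"y": -2.7,"z": 0,"rx": 0,"ry": 0,"rz": 0,"grip": 0},{"x": -2.8,"y": -2.7,"z": 0,"rx": 0,"ry": 0,"rz": 0,"grip": 0},{"x": -2.8,"y": -2.7,"z": 0,"rx": 0,"ry": 0,"rz": 0,"grip": 0},{"x": -2.8,"y": -2.7,"z": 0,"rx": 0,"ry": 0,"rz": 0,"grip": 0},{"x": -1.5,"y": -2,"z": 2,"rx": 0,"ry": 0,"rz": 0,"grip": 0.3},{"x": 0,"y": 0,"z": 0,"rx": 0,"ry": 0,"rz": 0,"grip": 0.3}]'

```text
t: 2.55
position: [0.6173, -0.1339, 0.2079]
orientation: [-0.422, -3.108, -0.001]
force: [-0.3, 0.9, -1.2]
gripper_width: 0.708
gripper_force: 0.0
```

Run:
```python
from h import *
p=at("top",369.1,219.8,.123);print(p)
need([p[0],p[1],.10],down(164.7))
```

```text
[ 0.62408099 -0.14968349  0.123     ]
pos [ 0.6173 -0.1339  0.2079] q [-3.930e-01  2.270e-01  1.624e+00 -1.000e-03  1.296e+00 -1.693e+00] t 2.55 w 0.708
tool x,y,z cm [-1.13 -1.34 10.78] rotvec [ 0.    -0.005 -0.003]
```

servo_tool --deltas '[{"x": -1.1,"y": -1.3,"z": 2.7,"rx": 0,"ry": 0,"rz": 0,"grip": 0.3},{"x": 0,"y": 0,"z": 3,"rx": 0,"ry": 0,"rz": 0,"grip": 0.3},{"x": 0,"y": 0,"z": 3,"rx": 0,"ry": 0,"rz": 0,"grip": 0.3},{"x": 0,"y": 0,"z": 2,"rx": 0,"ry": 0,"rz": 0,"grip": 0.3},{"x": 0,"y": 0,"z": 0,"rx": 0,"ry": 0,"rz": 0,"grip": 0.3},{"x": 0,"y": 0,"z": 0,"rx": 0,"ry": 0,"rz": 0,"grip": 0.9},{"x": 0,"y": 0,"z": 0,"rx": 0,"ry": 0,"rz": 0,"grip": 0.9},{"x": 0,"y": 0,"z": 0,"rx": 0,"ry": 0,"rz": 0,"grip": 0.9},{"x": 0,"y": 0,"z": 0,"rx": 0,"ry": 0,"rz": 0,"grip": 0.9},{"x": 0,"y": 0,"z": 0,"rx": 0,"ry": 0,"rz": 0,"grip": 0.9}]' --squeeze 50

```text
t: 3.55
position: [0.626, -0.1473, 0.1053]
orientation: [0.418, 3.111, -0.001]
force: [1.1, -0.4, 0.4]
gripper_width: 0.255
gripper_force: 48.9
```

Run:
```python
from h import *
need([.561,.379,.2],down(164.7))
crop("scene",240,190,480,330,3.3,"pics/s1.png")
```

```text
pos [ 0.626  -0.1473  0.1053] q [-0.407  0.363  1.657  0.     1.12  -1.711] t 3.55 w 0.255
tool x,y,z cm [20.14 49.05 -9.52] rotvec [-0.     0.002  0.   ]
```

View pics/s1.png

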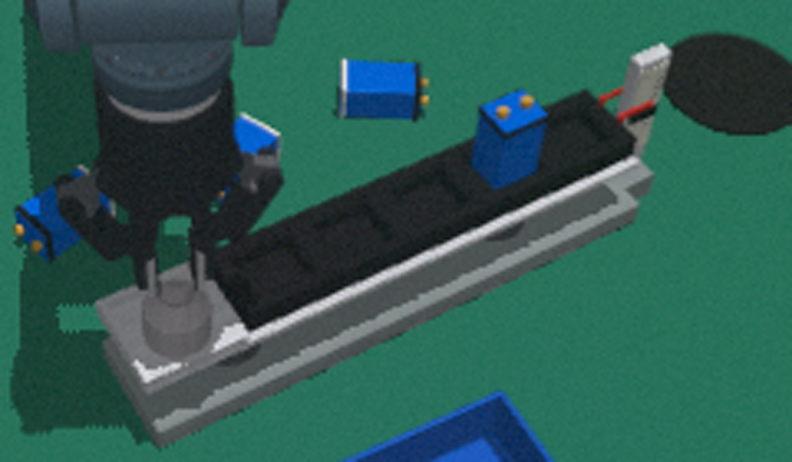

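Gripper closed on the knob. Next I'll lift the weight and carry it to the mat.

servo_tool --deltas '[{"x": 0,"y": 0,"z": -1.5,"rx": 0,"ry": 0,"rz": 0,"grip": 0.9},{"x": 0,"y": 0,"z": -3.5,"rx": 0,"ry": 0,"rz": 0,"grip": 0.9},{"x": 0,"y": 0,"z": -4,"rx": 0,"ry": 0,"rz": 0,"grip": 0.9},{"x": 0,"y": 0,"z": -4,"rx": 0,"ry": 0,"rz": 0,"grip": 0.9},{"x": 0.6,"y": 1.8,"z": -1.5,"rx": 0,"ry": 0,"rz": 0,"grip": 0.9},{"x": 1.5,"y": 3.7,"z": 0,"rx": 0,"ry": 0,"rz": 0,"grip": 0.9},{"x": 1.5,"y": 3.7,"z": 0,"rx": 0,"ry": 0,"rz": 0,"grip": 0.9},{"x": 1.5,"y": 3.7,"z": 0,"rx": 0,"ry": 0,"rz": 0,"grip": 0.9},{"x": 1.5,"y": 3.7,"z": 0,"rx": 0,"ry": 0,"rz": 0,"grip": 0.9},{"x": 1.5,"y": 3.7,"z": 0,"rx": 0,"ry": 0,"rz": 0,"grip": 0.9},{"x": 1.5,"y": 3.7,"z": 0,"rx": 0,"ry": 0,"rz": 0,"grip": 0.9},{"x": 1.5,"y": 3.7,"z": 0,"rx": 0,"ry": 0,"rz": 0,"grip": 0.9}]'

```text
t: 4.8
position: [0.5894, 0.1519, 0.2481]
orientation: [-0.417, -3.111, 0.0]
force: [-0.1, 0.2, -3.0]
gripper_width: 0.257
gripper_force: 49.4
```

servo_tool --deltas '[{"x": 1.5,"y": 3.7,"z": 0,"rx": 0,"ry": 0,"rz": 0,"grip": 0.9},{"x": 1.5,"y": 3.7,"z": 0,"rx": 0,"ry": 0,"rz": 0,"grip": 0.9},{"x": 1.5,"y": 3.7,"z": 0,"rx": 0,"ry": 0,"rz": 0,"grip": 0.9},{"x": 1.5,"y": 3.7,"z": 0,"rx": 0,"ry": 0,"rz": 0,"grip": 0.9},{"x": 1.5,"y": 3.7,"z": 0,"rx": 0,"ry": 0,"rz": 0,"grip": 0.9},{"x": 1.2,"y": 2,"z": 2,"rx": 0,"ry": 0,"rz": 0,"grip": 0.9},{"x": 0,"y": 0,"z": 3,"rx": 0,"ry": 0,"rz": 0,"grip": 0.9},{"x": 0,"y": 0,"z": 3,"rx": 0,"ry": 0,"rz": 0,"grip": 0.9},{"x": 0,"y": 0,"z": 3,"rx": 0,"ry": 0,"rz": 0,"grip": 0.9},{"x": 0,"y": 0,"z": 2,"rx": 0,"ry": 0,"rz": 0,"grip": 0.9},{"x": 0,"y": 0,"z": 2,"rx": 0,"ry": 0,"rz": 0,"grip": 0.9},{"x": 0,"y": 0,"z": 0,"rx": 0,"ry": 0,"rz": 0,"grip": 0.9}]'

```text
t: 6.0
position: [0.5573, 0.3692, 0.0943]
orientation: [-0.416, -3.105, 0.008]
force: [-0.9, 0.6, -2.6]
gripper_width: 0.257
gripper_force: 49.5
```

Run:
```python
from h import *
need([.561,.379,.045],down(164.7)); print(env.get_obs()["force"])
i=env.grab_frame("scene")[:,:,::-1]
crop("scene",380,120,520,240,5,"pics/s2.png",i)
p=px("scene",[.561,.379,.004]);print((p[0]-380)*5,(p[1]-120)*5)
```

```text
pos [0.5573 0.3692 0.0943] q [ 0.416  0.436  1.582  0.     1.134 -0.889] t 6.0 w 0.257
tool x,y,z cm [-0.14  1.07  4.92] rotvec [-0.006 -0.008  0.001]
[-0.92807053  0.57188176 -2.58433181]
406.1034417590474 465.3465443171159
```

View pics/s2.png

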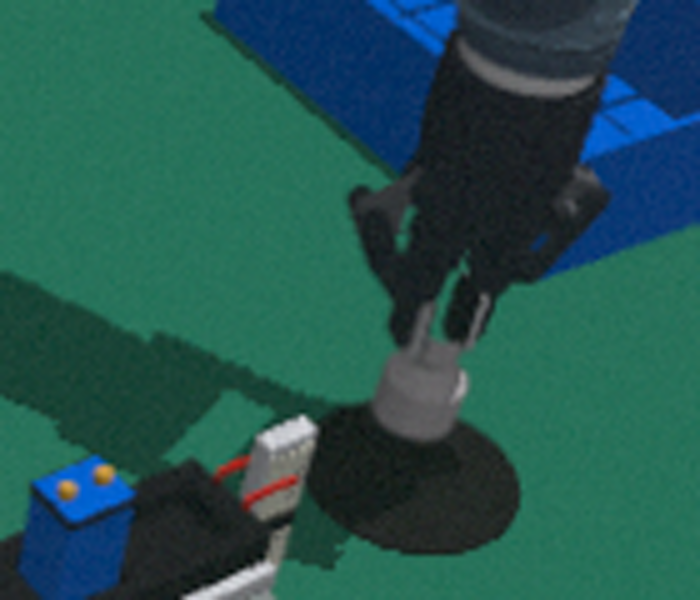

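The weight hangs over the mat, with the mat centre at about (415,480) in the crop. I'll lower it.

servo_tool --deltas '[{"x": 0,"y": 1,"z": 1.5,"rx": 0,"ry": 0,"rz": 0,"grip": 0.9},{"x": 0,"y": 0,"z": 2,"rx": 0,"ry": 0,"rz": 0,"grip": 0.9},{"x": 0,"y": 0,"z": 0.8,"rx": 0,"ry": 0,"rz": 0,"grip": 0.9},{"x": 0,"y": 0,"z": 0,"rx": 0,"ry": 0,"rz": 0,"grip": 0.9},{"x": 0,"y": 0,"z": 0,"rx": 0,"ry": 0,"rz": 0,"grip": 0.9}]'

```text
t: 6.55
position: [0.5645, 0.38, 0.0575]
orientation: [0.418, 3.113, 0.001]
force: [0.1, 0.6, -2.7]
gripper_width: 0.258
gripper_force: 49.6
```

servo_tool --deltas '[{"x": 0,"y": 0,"z": 0.3,"rx": 0,"ry": 0,"rz": 0,"grip": 0.9},{"x": 0,"y": 0,"z": 0,"rx": 0,"ry": 0,"rz": 0,"grip": 0.9}]'

```text
t: 6.75
position: [0.5644, 0.3798, 0.054]
orientation: [0.418, 3.113, 0.001]
force: [0.5, -0.1, -3.6]
gripper_width: 0.254
gripper_force: 49.6
```

servo_tool --deltas '[{"x": 0,"y": 0,"z": 0.4,"rx": 0,"ry": 0,"rz": 0,"grip": 0.9},{"x": 0,"y": 0,"z": 0,"rx": 0,"ry": 0,"rz": 0,"grip": 0.9}]'

```text
t: 6.95
position: [0.5638, 0.3796, 0.0489]
orientation: [-0.418, -3.113, 0.001]
force: [0.1, 0.5, -2.7]
gripper_width: 0.256
gripper_force: 49.6
```

servo_tool --deltas '[{"x": 0,"y": 0,"z": 0.3,"rx": 0,"ry": 0,"rz": 0,"grip": 0.9},{"x": 0,"y": 0,"z": 0,"rx": 0,"ry": 0,"rz": 0,"grip": 0.9}]'

```text
t: 7.15
position: [0.5638, 0.3796, 0.0457]
orientation: [-0.418, -3.113, 0.001]
force: [0.2, -0.1, -2.5]
gripper_width: 0.251
gripper_force: 49.6
```

servo_tool --deltas '[{"x": 0,"y": 0,"z": 0.3,"rx": 0,"ry": 0,"rz": 0,"grip": 0.9},{"x": 0,"y": 0,"z": 0,"rx": 0,"ry": 0,"rz": 0,"grip": 0.9}]'

```text
t: 7.35
position: [0.5648, 0.3798, 0.0454]
orientation: [0.417, 3.113, -0.0]
force: [-4.4, -2.4, 6.3]
gripper_width: 0.256
gripper_force: 50.6
```

servo_tool --deltas '[{"x": 0,"y": 0,"z": 0,"rx": 0,"ry": 0,"rz": 0,"grip": 0.5},{"x": 0,"y": 0,"z": 0,"rx": 0,"ry": 0,"rz": 0,"grip": 0.5},{"x": 0,"y": 0,"z": 0,"rx": 0,"ry": 0,"rz": 0,"grip": 0.5},{"x": 0,"y": 0,"z": -3,"rx": 0,"ry": 0,"rz": 0,"grip": 0.3},{"x": 0,"y": 0,"z": -4,"rx": 0,"ry": 0,"rz": 0,"grip": 0.3},{"x": 0,"y": 0,"z": -4,"rx": 0,"ry": 0,"rz": 0,"grip": 0.3},{"x": 0,"y": 0,"z": -4,"rx": 0,"ry": 0,"rz": 0.14,"grip": 0.3},{"x": 0,"y": 0,"z": 0,"rx": 0,"ry": 0,"rz": 0.14,"grip": 0.3},{"x": 0,"y": 0,"z": 0,"rx": 0,"ry": 0,"rz": 0.14,"grip": 0.2},{"x": 0,"y": 0,"z": 0,"rx": 0,"ry": 0,"rz": 0.14,"grip": 0.2},{"x": 0,"y": 0,"z": 0,"rx": 0,"ry": 0,"rz": 0.14,"grip": 0.2},{"x": 0,"y": 0,"z": 0,"rx": 0,"ry": 0,"rz": 0.14,"grip": 0.2}]'

```text
t: 8.55
position: [0.5641, 0.3798, 0.1932]
orientation: [1.659, 2.668, 0.0]
force: [1.3, -0.2, -0.2]
gripper_width: 0.796
gripper_force: 0.0
```

Run:
```python
from h import *
need([.4749,-.036,.10],down(116.3))
crop("scene",380,120,520,240,5,"pics/s3.png")
```

```text
pos [0.5641 0.3798 0.1932] q [ 0.426  0.346  1.505  0.     1.29  -0.032] t 8.55 w 0.796
tool x,y,z cm [-33.34 -26.39   9.32] rotvec [ 0.    -0.    -0.001]
```

View pics/s3.png

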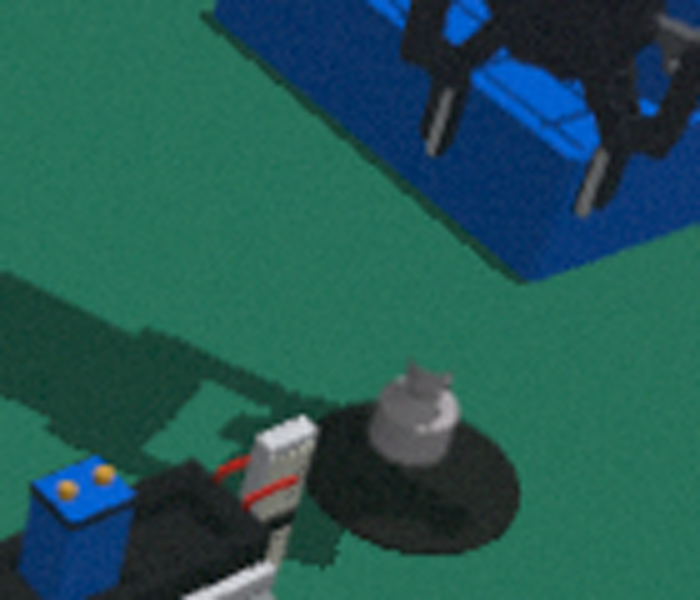

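The weight stands on the mat. Now for cell B.

servo_tool --deltas '[{"x": -1.3,"y": -0.4,"z": 0,"rx": 0,"ry": 0,"rz": 0,"grip": 0.2},{"x": -3.2,"y": -2.6,"z": 0,"rx": 0,"ry": 0,"rz": 0,"grip": 0.2},{"x": -3.2,"y": -2.6,"z": 0,"rx": 0,"ry": 0,"rz": 0,"grip": 0.2},{"x": -3.2,"y": -2.6,"z": 0,"rx": 0,"ry": 0,"rz": 0,"grip": 0.2},{"x": -3.2,"y": -2.6,"z": 0,"rx": 0,"ry": 0,"rz": 0,"grip": 0.2},{"x": -3.2,"y": -2.6,"z": 0,"rx": 0,"ry": 0,"rz": 0,"grip": 0.2},{"x": -3.2,"y": -2.6,"z": 0,"rx": 0,"ry": 0,"rz": 0,"grip": 0.2},{"x": -3.2,"y": -2.6,"z": 1,"rx": 0,"ry": 0,"rz": 0,"grip": 0.2},{"x": -3.2,"y": -2.6,"z": 2,"rx": 0,"ry": 0,"rz": 0,"grip": 0.2},{"x": -3.2,"y": -2.6,"z": 2,"rx": 0,"ry": 0,"rz": 0,"grip": 0.2},{"x": -3.2,"y": -2.6,"z": 2,"rx": 0,"ry": 0,"rz": 0,"grip": 0.2},{"x": 0,"y": 0,"z": 1,"rx": 0,"ry": 0,"rz": 0,"grip": 0.2}]'

```text
t: 9.8
position: [0.4752, -0.0401, 0.1118]
orientation: [-1.655, -2.669, 0.002]
force: [0.1, 0.9, 0.6]
gripper_width: 0.803
gripper_force: 0.0
```

Run:
```python
from h import *
need([.4749,-.036,.002],down(116.3))
```

```text
pos [ 0.4752 -0.0401  0.1118] q [-3.220e-01 -1.400e-02  2.078e+00 -1.000e-03  1.080e+00 -7.820e-01] t 9.8 w 0.803
tool x,y,z cm [ 0.37  0.18 10.98] rotvec [-0.002 -0.     0.002]
```

servo_tool --deltas '[{"x": 0.3,"y": 0.2,"z": 2.5,"rx": 0,"ry": 0,"rz": 0,"grip": 0.2},{"x": 0,"y": 0,"z": 3,"rx": 0,"ry": 0,"rz": 0,"grip": 0.2},{"x": 0,"y": 0,"z": 3,"rx": 0,"ry": 0,"rz": 0,"grip": 0.2},{"x": 0,"y": 0,"z": 1.5,"rx": 0,"ry": 0,"rz": 0,"grip": 0.2},{"x": 0,"y": 0,"z": 0.7,"rx": 0,"ry": 0,"rz": 0,"grip": 0.2},{"x": 0,"y": 0,"z": 0,"rx": 0,"ry": 0,"rz": 0,"grip": 0.7},{"x": 0,"y": 0,"z": 0,"rx": 0,"ry": 0,"rz": 0,"grip": 0.7},{"x": 0,"y": 0,"z": 0,"rx": 0,"ry": 0,"rz": 0,"grip": 0.7},{"x": 0,"y": 0,"z": 0,"rx": 0,"ry": 0,"rz": 0,"grip": 0.7},{"x": 0,"y": 0,"z": 0,"rx": 0,"ry": 0,"rz": 0,"grip": 0.7}]' --squeeze 60

```text
t: 10.8
position: [0.4787, -0.033, 0.0076]
orientation: [1.649, 2.671, 0.001]
force: [0.3, 1.2, 6.3]
gripper_width: 0.411
gripper_force: 61.3
```

Run:
```python
from h import *
need([.4749,-.036,.3],down(177))
from scipy.optimize import least_squares
o=env.get_obs();q=o["q"];p=o["position"]
D=[((.1712,.6265,.2303),(.246,1.559,1.339)),((.6173,-.1339,.2079),(.227,1.624,1.296)),((.626,-.1473,.1053),(.363,1.657,1.12)),((.5573,.3692,.0943),(.436,1.582,1.134)),((.5641,.3798,.1932),(.346,1.505,1.29)),((.4752,-.0401,.1118),(-.014,2.078,1.08)),(p,q[[1,2,4]])]
def f(v):
    h,a,b,L,d,e=v[:6];r=[]
    for P,(q2,q3,q5) in D:
        rr=np.sqrt(P[0]**2+P[1]**2-.113**2); s=q2+q3
        r+=[a*np.sin(q2)+b*np.sin(s)+e*np.cos(s)+L*np.sin(s+q5)+d-rr, h+a*np.cos(q2)+b*np.cos(s)-e*np.sin(s)+L*np.cos(s+q5)-P[2]]
    return np.r_[r,1e-3*(np.array(v)-[.15,.4,.4,.3,0,0])]
s=least_squares(f,[.15,.4,.4,.3,0,0]);print(s.x.round(4),np.abs(s.fun[:-6]).max())
```

```text
pos [ 0.4787 -0.033   0.0076] q [-0.306  0.193  2.095 -0.     0.851 -0.77 ] t 10.8 w 0.411
tool x,y,z cm [ -0.16  -0.42 -29.24] rotvec [ 1.000e-03  3.000e-03 -1.054e+00]
[ 2.596e-01  4.195e-01  5.691e-01  2.398e-01 -3.000e-04  6.600e-02] 0.0003329836203983805
```

Cell B is gripped, with the opening at 35 mm. I'll lift it and try a small tilt to learn the wrist kinematics.

servo_tool --deltas '[{"x": 0,"y": 0,"z": -2,"rx": 0,"ry": 0,"rz": 0,"grip": 0.7},{"x": 0,"y": 0,"z": -4,"rx": 0,"ry": 0,"rz": 0,"grip": 0.7},{"x": 0,"y": 0,"z": -4.5,"rx": 0,"ry": 0,"rz": 0,"grip": 0.7},{"x": 0,"y": 0,"z": -4.5,"rx": 0,"ry": 0,"rz": 0,"grip": 0.7},{"x": 0,"y": 0,"z": -4.5,"rx": 0,"ry": 0,"rz": 0,"grip": 0.7},{"x": 0,"y": 0,"z": -4.5,"rx": 0,"ry": 0,"rz": 0,"grip": 0.7},{"x": 0,"y": 0,"z": 0,"rx": 0,"ry": -0.14,"rz": 0,"grip": 0.7},{"x": 0,"y": 0,"z": 0,"rx": 0,"ry": -0.14,"rz": 0,"grip": 0.7},{"x": 0,"y": 0,"z": 0,"rx": 0,"ry": 0,"rz": 0,"grip": 0.7}]'

```text
t: 11.7
position: [0.4758, -0.0305, 0.2451]
orientation: [1.518, 2.467, -0.215]
force: [-0.7, 0.6, -2.1]
gripper_width: 0.406
gripper_force: 60.5
```

Run:
```python
from h import *
o=env.get_obs();print(o["q"].round(3),o["position"].round(4),Ro.from_rotvec(o["orientation"]).as_matrix().round(3),o["force"])
```

```text
[-0.183 -0.263  2.055 -0.239  1.189 -0.579] [ 0.4758 -0.0305  0.2451] [[-0.433  0.893  0.123]
 [ 0.858  0.451 -0.246]
 [-0.275 -0.001 -0.961]] [-0.72240766  0.63498233 -2.06714504]
```

```bash
cat >> h.py <<'E'
def fk(q,v):
    h,a,b,L,e,d1,d2=v;E=lambda ax,t:Ro.from_euler(ax,t).as_matrix()
    R=E('z',q[0]);p=np.array([0,0,h])+R@[0,d1,0]
    R=R@E('y',q[1]);p=p+R@[0,0,a]
    R=R@E('y',q[2]);p=p+R@[e,0,b]
    R=R@E('z',q[3])@E('y',q[4]);p=p+R@[0,d2,L]
    return p,R@E('z',q[5]-np.pi/2)
E
python3 - <<'E'
from h import *
from scipy.optimize import least_squares
o=env.get_obs()
D=[((.1712,.6265,.2303),[1.12988,.24576,1.55887,0,1.3387,-.1741]),((.626,-.1473,.1053),[-0.407,0.363,1.657,0.,1.12,-1.711]),((.5573,.3692,.0943),[ 0.416,0.436,1.582,0,1.134,-.889]),((.4787,-.033,.0076),[-0.306,0.193,2.095,0,0.851,-0.77 ]),(o["position"],o["q"])]
f=lambda v:np.r_[np.concatenate([fk(q,v)[0]-p for p,q in D]),1e-4*(v-[.2,.42,.57,.2,.06,.1,0])]
s=least_squares(f,[.2,.42,.57,.2,.06,.1,0]);print(s.x.round(4).tolist(),np.abs(s.fun[:-7]).max())
print(fk(o["q"],s.x)[1].round(3))
E
```

```text
[0.2734, 0.4198, 0.5688, 0.2541, 0.066, 0.1122, 0.0004] 0.0001576463698966385
[[ 0.433 -0.893  0.123]
 [-0.858 -0.451 -0.246]
 [ 0.275  0.001 -0.961]]
```

```bash
sed -i 's/q\[5\]-np.pi\/2/q[5]+np.pi\/2/' h.py
cat >> h.py <<'E'
from scipy.optimize import least_squares
V=[0.2734,0.4198,0.5688,0.2541,0.066,0.1122,0.0004]
LO=np.array([-3.13,-1.02,.13,-.95,.21,-2.74]);HI=np.array([3.13,2.26,2.54,4.09,2.88,2.74])
def ik(p,R,q0):
    def f(q):
        P,Q=fk(q,V);return np.r_[(P-p)*5,Ro.from_matrix(Q.T@R).as_rotvec()]
    s=least_squares(f,np.clip(q0,LO+1e-3,HI-1e-3),bounds=(LO,HI));return s.x,np.abs(s.fun).max()
E
python3 - <<'E'
from h import *
np.set_printoptions(precision=2,suppress=True)
print(fk(env.get_obs()["q"],V)[1])
u=np.array([-.047,.999,0])
for k in(0,4):
  for up in(1,-1):
    for dz in (.0,.08):
      p=np.array([.6136,.0463,.1+dz])+u*.062*(k-2)+np.array([.013,0,0])
      for a in (2.7,182.7):
        best=set()
        for q4 in (0,1.6,3.1):
          for q6 in(-1.5,1.5):
            q,r=ik(p,fwd(a,up),[0,.3,2,q4,1.3,q6])
            if r<1e-3: best.add(tuple(q.round(2)))
        print(k,up,dz,a,best)
E
```

```text
[[-0.43  0.89  0.12]
 [ 0.86  0.45 -0.25]
 [-0.28 -0.   -0.96]]
0 1 0.0 2.7 {(np.float64(-0.52), np.float64(0.49), np.float64(2.23), np.float64(2.53), np.float64(1.21), np.float64(-1.33))}
0 1 0.0 182.7 {(np.float64(-0.2), np.float64(1.25), np.float64(0.77), np.float64(-0.53), np.float64(2.63), np.float64(-2.04))}
0 1 0.08 2.7 {(np.float64(-0.52), np.float64(0.23), np.float64(2.29), np.float64(2.47), np.float64(1.06), np.float64(-1.2))}
0 1 0.08 182.7 {(np.float64(-0.2), np.float64(1.13), np.float64(0.83), np.float64(-0.59), np.float64(2.69), np.float64(-2.12))}
0 -1 0.0 2.7 {(np.float64(-0.52), np.float64(0.49), np.float64(2.23), np.float64(2.53), np.float64(1.21), np.float64(1.81))}
0 -1 0.0 182.7 {(np.float64(-0.2), np.float64(1.25), np.float64(0.77), np.float64(-0.53), np.float64(2.63), np.float64(1.1))}
0 -1 0.08 2.7 {(np.float64(-0.52), np.float64(0.23), np.float64(2.29), np.float64(2.47), np.float64(1.06), np.float64(1.94))}
0 -1 0.08 182.7 {(np.float64(-0.2), np.float64(1.13), np.float64(0.83), np.float64(-0.59), np.float64(2.69), np.float64(1.02))}
4 1 0.0 2.7 {(np.float64(0
[... 270 characters left out ...]
 np.float64(2.27), np.float64(3.24), np.float64(0.95), np.float64(-1.63))}
4 1 0.08 182.7 {(np.float64(0.08), np.float64(1.14), np.float64(0.81), np.float64(0.09), np.float64(2.77), np.float64(-1.49))}
4 -1 0.0 2.7 {(np.float64(0.12), np.float64(0.5), np.float64(2.2), np.float64(3.23), np.float64(1.13), np.float64(1.53))}
4 -1 0.0 182.7 {(np.float64(0.08), np.float64(1.26), np.float64(0.75), np.float64(0.07), np.float64(2.7), np.float64(1.64))}
4 -1 0.08 2.7 {(np.float64(0.12), np.float64(0.25), np.float64(2.27), np.float64(3.24), np.float64(0.95), np.float64(1.52))}
4 -1 0.08 182.7 {(np.float64(0.08), np.float64(1.14), np.float64(0.81), np.float64(0.09), np.float64(2.77), np.float64(1.65))}
```

```bash
cat >> h.py <<'E'
P2=np.array([.6136,.0463]);U=np.array([-.047,.999])
def seat(k,cell,zc,up,a=2.7):  # TCP pose that puts the cell centre over pocket k at height zc; cell = its centre in tool frame
    R=fwd(a,up);return np.r_[P2+U*.062*(k-2),zc]-R@np.array(cell),R
def rows(path,grip,f=None):    # path of (p,R); prints rounded tool-frame rows
    o=env.get_obs();p=o["position"].copy();R=Ro.from_rotvec(o["orientation"]).as_matrix();out=[]
    for P,Q in path:
        d=(R.T@(P-p)*100).round(1);w=Ro.from_matrix(R.T@Q).as_rotvec().round(2)
        out.append('{"x": %g, "y": %g, "z": %g, "rx": %g, "ry": %g, "rz": %g, "grip": %g}'%(*d,*w,grip))
        p=p+R@d/100;R=R@Ro.from_rotvec(w).as_matrix()
    for i in range(0,len(out),12): print("["+", ".join(out[i:i+12])+"]\n")
def jpath(q0,q1):
    n=int(np.ceil(np.abs((q1-q0)/.19).max()));s=np.linspace(0,1,n+1)
    while True:
        F=[fk(q0+(q1-q0)*t,V) for t in s]
        m=max(np.linalg.norm(Ro.from_matrix(F[i][1].T@F[i+1][1]).as_rotvec()) for i in range(len(s)-1))
        m2=max(np.linalg.norm(F[i][0]-F[i+1][0]) for i in range(len(s)-1))
        if m<.135 and m2<.042: break
        s=np.linspace(0,1,len(s)+1)
    print("n",len(s)-1,"tcp min",np.min([f[0] for f in F],0).round(3),"max",np.max([f[0] for f in F],0).round(3))
    return F[1:]
E
python3 - <<'E'
from h import *
q0=env.get_obs()["q"]
p,R=seat(2,[.003,0,-.0074],.20,-1)
q,r=ik(p,R,[-.2,.2,2.2,2.9,1,1.7]);print(q.round(2),r)
F=jpath(q0,q)
for i in range(0,len(F),3): print(F[i][0].round(3),F[i][1][:,2].round(2))
rows(F,.7)
E
```

```text
[-0.21  0.12  2.35  2.81  0.93  1.77] 1.1102230246251565e-15
n 38 tcp min [ 0.476 -0.03   0.184] max [0.627 0.224 0.245]
[ 0.476 -0.012  0.233] [ 0.12 -0.17 -0.98]
[0.479 0.044 0.204] [ 0.13  0.05 -0.99]
[0.484 0.097 0.188] [ 0.15  0.26 -0.95]
[0.493 0.144 0.184] [ 0.19  0.45 -0.87]
[0.506 0.182 0.189] [ 0.26  0.6  -0.75]
[0.523 0.208 0.201] [ 0.34  0.71 -0.62]
[0.543 0.222 0.215] [ 0.44  0.76 -0.47]
[0.565 0.223 0.229] [ 0.56  0.76 -0.32]
[0.587 0.21  0.239] [ 0.67  0.71 -0.19]
[0.605 0.185 0.244] [ 0.79  0.61 -0.09]
[0.619 0.151 0.242] [ 0.88  0.47 -0.02]
[0.626 0.109 0.231] [0.95 0.3  0.01]
[0.624 0.063 0.211] [0.99 0.11 0.01]
[{"x": 1.9, "y": 0.9, "z": 0.8, "rx": -0.03, "ry": 0.07, "rz": 0.09, "grip": 0.7}, {"x": 1.9, "y": 0.7, "z": 0.7, "rx": -0.03, "ry": 0.07, "rz": 0.09, "grip": 0.7}, {"x": 1.9, "y": 0.5, "z": 0.8, "rx": -0.02, "ry": 0.07, "rz": 0.09, "grip": 0.7}, {"x": 1.8, "y": 0.4, "z": 0.8, "rx": -0.01, "ry": 0.08, "rz": 0.1, "grip": 0.7}, {"x": 1.8, "y": 0.3, "z": 0.7, "rx": -0.01, "ry": 0.07, "rz": 0.1, "grip": 0.7}, {"x": 1.6, "y": 0.1, "z": 0.8, "rx": -0.01, "ry": 0.0
[... 1944 characters left out ...]
ry": 0.04, "rz": 0.12, "grip": 0.7}, {"x": 1.2, "y": -0.6, "z": -0.3, "rx": 0.05, "ry": 0.03, "rz": 0.12, "grip": 0.7}, {"x": 1.1, "y": -0.7, "z": -0.4, "rx": 0.06, "ry": 0.03, "rz": 0.12, "grip": 0.7}, {"x": 1.2, "y": -0.8, "z": -0.4, "rx": 0.06, "ry": 0.03, "rz": 0.11, "grip": 0.7}, {"x": 1.2, "y": -0.9, "z": -0.4, "rx": 0.05, "ry": 0.02, "rz": 0.12, "grip": 0.7}, {"x": 1.1, "y": -1.1, "z": -0.4, "rx": 0.06, "ry": 0.03, "rz": 0.12, "grip": 0.7}, {"x": 1.1, "y": -1.1, "z": -0.5, "rx": 0.06, "ry": 0.02, "rz": 0.11, "grip": 0.7}]

[{"x": 1.1, "y": -1.3, "z": -0.4, "rx": 0.07, "ry": 0.01, "rz": 0.12, "grip": 0.7}, {"x": 1, "y": -1.5, "z": -0.5, "rx": 0.06, "ry": 0.02, "rz": 0.11, "grip": 0.7}]
```

servo_tool --deltas '[{"x": 1.9,"y": 0.9,"z": 0.8,"rx": -0.03,"ry": 0.07,"rz": 0.09,"grip": 0.7},{"x": 1.9,"y": 0.7,"z": 0.7,"rx": -0.03,"ry": 0.07,"rz": 0.09,"grip": 0.7},{"x": 1.9,"y": 0.5,"z": 0.8,"rx": -0.02,"ry": 0.07,"rz": 0.09,"grip": 0.7},{"x": 1.8,"y": 0.4,"z": 0.8,"rx": -0.01,"ry": 0.08,"rz": 0.1,"grip": 0.7},{"x": 1.8,"y": 0.3,"z": 0.7,"rx": -0.01,"ry": 0.07,"rz": 0.1,"grip": 0.7},{"x": 1.6,"y": 0.1,"z": 0.8,"rx": -0.01,"ry": 0.07,"rz": 0.1,"grip": 0.7},{"x": 1.7,"y": 0,"z": 0.7,"rx": 0,"ry": 0.07,"rz": 0.1,"grip": 0.7},{"x": 1.5,"y": 0,"z": 0.7,"rx": 0,"ry": 0.07,"rz": 0.1,"grip": 0.7},{"x": 1.4,"y": -0.2,"z": 0.7,"rx": 0.01,"ry": 0.07,"rz": 0.1,"grip": 0.7},{"x": 1.4,"y": -0.2,"z": 0.7,"rx": 0.01,"ry": 0.07,"rz": 0.11,"grip": 0.7},{"x": 1.2,"y": -0.3,"z": 0.6,"rx": 0.01,"ry": 0.07,"rz": 0.1,"grip": 0.7},{"x": 1.2,"y": -0.3,"z": 0.6,"rx": 0.01,"ry": 0.07,"rz": 0.11,"grip": 0.7}]'

```text
t: 12.9
position: [0.504, 0.1678, 0.1877]
orientation: [-2.376, -1.119, -0.673]
force: [-0.5, -0.2, -1.2]
gripper_width: 0.409
gripper_force: 60.5
```

servo_tool --deltas '[{"x": 1.1,"y": -0.3,"z": 0.6,"rx": 0.02,"ry": 0.06,"rz": 0.11,"grip": 0.7},{"x": 1,"y": -0.3,"z": 0.5,"rx": 0.02,"ry": 0.06,"rz": 0.11,"grip": 0.7},{"x": 1,"y": -0.4,"z": 0.4,"rx": 0.03,"ry": 0.06,"rz": 0.11,"grip": 0.7},{"x": 0.9,"y": -0.3,"z": 0.5,"rx": 0.02,"ry": 0.06,"rz": 0.12,"grip": 0.7},{"x": 0.9,"y": -0.3,"z": 0.3,"rx": 0.03,"ry": 0.06,"rz": 0.11,"grip": 0.7},{"x": 0.8,"y": -0.3,"z": 0.4,"rx": 0.03,"ry": 0.05,"rz": 0.12,"grip": 0.7},{"x": 0.8,"y": -0.3,"z": 0.2,"rx": 0.03,"ry": 0.06,"rz": 0.11,"grip": 0.7},{"x": 0.8,"y": -0.3,"z": 0.2,"rx": 0.03,"ry": 0.05,"rz": 0.12,"grip": 0.7},{"x": 0.9,"y": -0.2,"z": 0.2,"rx": 0.04,"ry": 0.05,"rz": 0.12,"grip": 0.7},{"x": 0.8,"y": -0.3,"z": 0.1,"rx": 0.04,"ry": 0.05,"rz": 0.12,"grip": 0.7},{"x": 0.8,"y": -0.2,"z": 0.1,"rx": 0.03,"ry": 0.04,"rz": 0.12,"grip": 0.7},{"x": 0.9,"y": -0.3,"z": 0,"rx": 0.05,"ry": 0.05,"rz": 0.11,"grip": 0.7}]'

```text
t: 14.1
position: [0.5834, 0.2119, 0.2382]
orientation: [-1.73, 0.607, -0.544]
force: [0.4, -0.0, -2.0]
gripper_width: 0.409
gripper_force: 60.6
```

Run:
```python
from h import *
o=env.get_obs();q0=o["q"];print(q0.round(2),o["position"].round(3),Ro.from_rotvec(o["orientation"]).as_matrix()[:,2].round(2),o["force"].round(1))
```

```text
[-0.21 -0.02  2.24  1.7   1.03  0.9 ] [0.583 0.212 0.238] [ 0.64  0.73 -0.23] [ 0.4 -0.  -2. ]
```

servo_tool --deltas '[{"x": 0.9,"y": -0.2,"z": 0,"rx": 0.04,"ry": 0.04,"rz": 0.12,"grip": 0.7},{"x": 0.9,"y": -0.3,"z": -0.1,"rx": 0.04,"ry": 0.05,"rz": 0.12,"grip": 0.7},{"x": 1,"y": -0.4,"z": -0.2,"rx": 0.05,"ry": 0.04,"rz": 0.12,"grip": 0.7},{"x": 1.1,"y": -0.3,"z": -0.2,"rx": 0.04,"ry": 0.04,"rz": 0.12,"grip": 0.7},{"x": 1,"y": -0.5,"z": -0.2,"rx": 0.05,"ry": 0.03,"rz": 0.12,"grip": 0.7},{"x": 1.1,"y": -0.5,"z": -0.2,"rx": 0.05,"ry": 0.04,"rz": 0.12,"grip": 0.7},{"x": 1.2,"y": -0.6,"z": -0.3,"rx": 0.05,"ry": 0.03,"rz": 0.12,"grip": 0.7},{"x": 1.1,"y": -0.7,"z": -0.4,"rx": 0.06,"ry": 0.03,"rz": 0.12,"grip": 0.7},{"x": 1.2,"y": -0.8,"z": -0.4,"rx": 0.06,"ry": 0.03,"rz": 0.11,"grip": 0.7},{"x": 1.2,"y": -0.9,"z": -0.4,"rx": 0.05,"ry": 0.02,"rz": 0.12,"grip": 0.7},{"x": 1.1,"y": -1.1,"z": -0.4,"rx": 0.06,"ry": 0.03,"rz": 0.12,"grip": 0.7},{"x": 1.1,"y": -1.1,"z": -0.5,"rx": 0.06,"ry": 0.02,"rz": 0.11,"grip": 0.7}]'

```text
t: 15.3
position: [0.6279, 0.0739, 0.2198]
orientation: [-0.313, 1.529, -0.048]
force: [0.3, 1.2, -1.4]
gripper_width: 0.408
gripper_force: 60.7
```

servo_tool --deltas '[{"x": 1.1,"y": -1.3,"z": -0.4,"rx": 0.07,"ry": 0.01,"rz": 0.12,"grip": 0.7},{"x": 1,"y": -1.5,"z": -0.5,"rx": 0.06,"ry": 0.02,"rz": 0.11,"grip": 0.7},{"x": 0,"y": 0,"z": 0,"rx": 0,"ry": 0,"rz": 0,"grip": 0.7},{"x": 0,"y": 0,"z": 0,"rx": 0,"ry": 0,"rz": 0,"grip": 0.7}]'

```text
t: 15.7
position: [0.6233, 0.0434, 0.2042]
orientation: [-0.042, 1.574, 0.029]
force: [0.6, -0.5, -1.1]
gripper_width: 0.409
gripper_force: 60.7
```

Run:
```python
from h import *
p,R=seat(2,[.003,0,-.0074],.20,-1);need(p,R)
i=env.grab_frame("scene")[:,:,::-1];j=env.grab_frame("top")[:,:,::-1]
crop("scene",300,180,460,310,4,"pics/s4a.png",i)
crop("top",220,190,400,270,4.4,"pics/t4a.png",j)
```

```text
pos [0.6233 0.0434 0.2042] q [-0.222  0.118  2.348  2.803  0.92   1.772] t 15.7 w 0.409
tool x,y,z cm [ 0.12  0.34 -0.22] rotvec [-0.002 -0.003  0.008]
```

View pics/s4a.png

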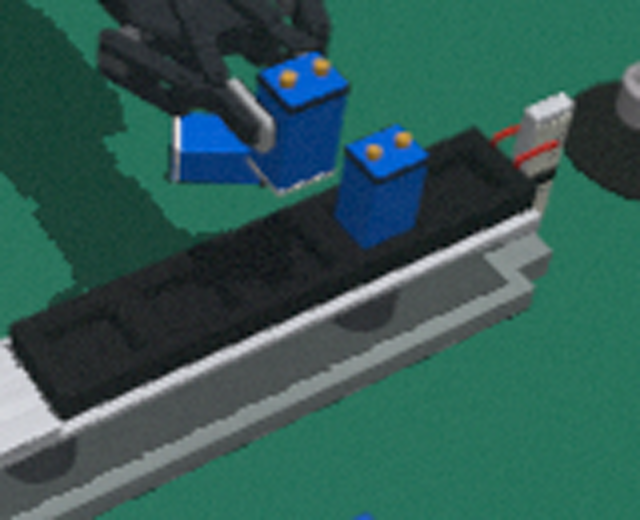

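The cell is upright with its studs up, at scene px about (372,199.5) and (380.3,196.5). I'll check these against the projection.

Run:
```python
from h import *
o=env.get_obs();R=Ro.from_rotvec(o["orientation"]).as_matrix()
c=o["position"]+R@[.003,0,-.0074];print(c)
for s in(-.01,.01): print(px("scene",c+[-.047*s,s,.037]))
a=at("scene",372,199.5,.238);b=at("scene",380.3,196.5,.238);print((a+b)/2)
# loaded studs in scene at sink 8: z .087+.069
a=at("scene",300+374/4,180+152/4,.156);b=at("scene",300+403/4,180+139/4,.156);print("loaded",(a+b)/2, P2+U*.062)
p,R=seat(2,[.003,0,-.0074],.107,-1);need(p,R)
```

```text
[0.61610716 0.04323292 0.20179545]
(np.float64(372.26719383349655), np.float64(197.55624584443137))
(np.float64(380.57387191037486), np.float64(194.36257019634837))
[0.62032567 0.04007545 0.238     ]
loaded [0.61664633 0.10617215 0.156     ] [0.610686 0.108238]
pos [0.6235 0.0436 0.2048] q [-0.222  0.117  2.348  2.803  0.92   1.773] t 15.8 w 0.409
tool x,y,z cm [ 9.48  0.39 -0.21] rotvec [-0.002 -0.002  0.007]
```

servo_tool --deltas '[{"x": 2,"y": 0.4,"z": -0.1,"rx": 0,"ry": 0,"rz": 0,"grip": 0.7},{"x": 3,"y": 0,"z": 0,"rx": 0,"ry": 0,"rz": 0,"grip": 0.7},{"x": 1,"y": 0,"z": 0,"rx": 0,"ry": 0,"rz": 0,"grip": 0.7},{"x": 0.5,"y": 0,"z": 0,"rx": 0,"ry": 0,"rz": 0,"grip": 0.7},{"x": 0.5,"y": 0,"z": 0,"rx": 0,"ry": 0,"rz": 0,"grip": 0.7},{"x": 0.5,"y": 0,"z": 0,"rx": 0,"ry": 0,"rz": 0,"grip": 0.7},{"x": 0.5,"y": 0,"z": 0,"rx": 0,"ry": 0,"rz": 0,"grip": 0.7},{"x": 0,"y": 0,"z": 0,"rx": 0,"ry": 0,"rz": 0,"grip": 0.7}]'

```text
t: 16.6
position: [0.6216, 0.0474, 0.124]
orientation: [-0.04, 1.574, 0.031]
force: [-0.1, -1.0, -2.1]
gripper_width: 0.411
gripper_force: 60.7
```

servo_tool --deltas '[{"x": 0.5,"y": 0,"z": 0,"rx": 0,"ry": 0,"rz": 0,"grip": 0.7},{"x": 0.5,"y": 0,"z": 0,"rx": 0,"ry": 0,"rz": 0,"grip": 0.7},{"x": 0.4,"y": 0,"z": 0,"rx": 0,"ry": 0,"rz": 0,"grip": 0.7},{"x": 0,"y": 0,"z": 0,"rx": 0,"ry": 0,"rz": 0,"grip": 0.7},{"x": 0,"y": 0,"z": 0,"rx": 0,"ry": 0,"rz": 0,"grip": 0.7}]'

```text
t: 17.1
position: [0.6218, 0.0472, 0.1105]
orientation: [-0.04, 1.573, 0.031]
force: [0.2, -0.3, 0.0]
gripper_width: 0.41
gripper_force: 60.6
```

Run:
```python
from h import *
p,R=seat(2,[.003,0,-.0074],.107,-1);need(p,R)
crop("scene",300,180,460,310,4,"pics/s5.png")
```

```text
pos [0.6218 0.0472 0.1105] q [-0.213  0.428  2.282  2.859  1.152  1.682] t 17.1 w 0.41
tool x,y,z cm [ 0.05 -0.05 -0.08] rotvec [-0.002 -0.003  0.005]
```

View pics/s5.png

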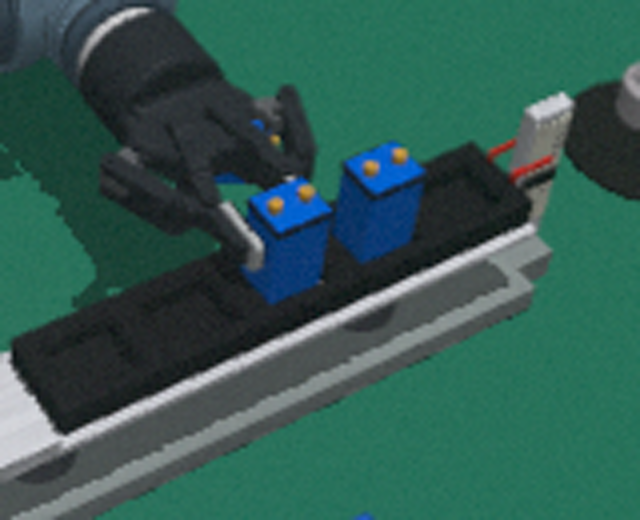

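The cell is in the pocket and the pan is carrying it. Release with a small opening and back out.

servo_tool --deltas '[{"x": 0,"y": 0,"z": 0,"rx": 0,"ry": 0,"rz": 0,"grip": 0.45},{"x": 0,"y": 0,"z": 0,"rx": 0,"ry": 0,"rz": 0,"grip": 0.45},{"x": 0,"y": 0,"z": 0,"rx": 0,"ry": 0,"rz": 0,"grip": 0.45},{"x": 0,"y": 0,"z": -2,"rx": 0,"ry": 0,"rz": 0,"grip": 0.45},{"x": 0,"y": 0,"z": -2.5,"rx": 0,"ry": 0,"rz": 0,"grip": 0.45},{"x": -1,"y": 0,"z": -2,"rx": 0,"ry": 0,"rz": 0,"grip": 0.45},{"x": -3,"y": 0,"z": -1,"rx": 0,"ry": 0,"rz": 0,"grip": 0.45},{"x": -4,"y": 0,"z": 0,"rx": 0,"ry": 0,"rz": 0,"grip": 0.3},{"x": -4,"y": 0,"z": 0,"rx": 0,"ry": 0,"rz": 0,"grip": 0.2},{"x": 0,"y": 0,"z": 0,"rx": 0,"ry": 0,"rz": 0,"grip": 0.2}]'

```text
t: 18.15
position: [0.5554, 0.0448, 0.2406]
orientation: [-0.044, 1.554, 0.027]
force: [0.2, 0.6, 0.8]
gripper_width: 0.799
gripper_force: 0.0
```

Run:
```python
from h import *
o=env.get_obs();q0=o["q"];print(q0.round(2),o["position"].round(3))
# next: cell C
t=np.radians(-71.96);c=np.array([.4655,-.168]);p=np.r_[c+.003*np.array([np.cos(t),np.sin(t)]),.09]
for nm,cc,th in(("C",c,-71.96),("A",np.array([.4545,.107]),60.8),("D",np.array([.4476,-.2965]),62.1)):
  for fl in(0,180):
    q,r=ik(np.r_[cc,.09],down(th+fl),[np.arctan2(*cc[::-1])-.2,0,2,0,1,0]);print(nm,fl,q.round(2),r)
    if r<1e-3: jpath(q0,q)
q,r=ik(p,down(-71.96+180),[-.6,0,2,0,1,-1]);rows(jpath(q0,q),.2)
crop("scene",300,180,460,310,4,"pics/s6.png")
```

```text
[-0.27 -0.17  2.53  2.72  0.85  1.85] [0.555 0.045 0.241]
C 0 [-0.58  0.07  2.04  0.    1.03  2.25] 9.271583625885436e-10
n 19 tcp min [ 0.465 -0.168  0.086] max [0.58  0.104 0.242]
C 180 [-0.58  0.07  2.04 -0.    1.03 -0.89] 8.606634846253115e-12
n 37 tcp min [ 0.465 -0.168  0.086] max [0.58  0.105 0.242]
A 0 [-0.01 -0.    2.11 -0.    1.03  0.5 ] 4.1690500051264e-13
n 30 tcp min [0.445 0.044 0.085] max [0.563 0.246 0.242]
A 180 [-0.01 -0.    2.11 -0.    1.03 -2.64] 4.277799318917651e-13
n 51 tcp min [0.445 0.044 0.085] max [0.563 0.246 0.242]
D 0 [-0.8   0.16  1.94  0.    1.04 -0.31] 2.2956453258594332e-11
n 32 tcp min [ 0.448 -0.296  0.087] max [0.597 0.063 0.243]
D 180 [-0.82  0.15  1.95  0.05  1.04  2.74] 0.040064737889516366
n 37 tcp min [ 0.466 -0.171  0.086] max [0.58  0.103 0.242]
[{"x": -0.1, "y": 0.6, "z": 0.5, "rx": -0.05, "ry": 0, "rz": -0.12, "grip": 0.2}, {"x": -0.2, "y": 0.7, "z": 0.5, "rx": -0.04, "ry": 0, "rz": -0.13, "grip": 0.2}, {"x": -0.1, "y": 0.6, "z": 0.5, "rx": -0.05, "ry": 0, "rz": -0.12, "grip": 0.2}, {"x": -0.2, "y": 0.6, "z": 0.5, "rx": -0.05, "ry": -0, "
[... 2123 characters left out ...]
, "grip": 0.2}, {"x": -1.7, "y": 0.4, "z": -0.4, "rx": 0.02, "ry": -0.05, "rz": -0.11, "grip": 0.2}, {"x": -1.7, "y": 0.1, "z": -0.5, "rx": 0.02, "ry": -0.06, "rz": -0.11, "grip": 0.2}, {"x": -1.8, "y": 0.1, "z": -0.4, "rx": 0.02, "ry": -0.06, "rz": -0.11, "grip": 0.2}, {"x": -1.9, "y": -0.2, "z": -0.4, "rx": 0.03, "ry": -0.05, "rz": -0.11, "grip": 0.2}, {"x": -1.9, "y": -0.4, "z": -0.4, "rx": 0.03, "ry": -0.05, "rz": -0.1, "grip": 0.2}, {"x": -1.9, "y": -0.5, "z": -0.4, "rx": 0.04, "ry": -0.05, "rz": -0.11, "grip": 0.2}, {"x": -1.9, "y": -0.8, "z": -0.4, "rx": 0.04, "ry": -0.05, "rz": -0.1, "grip": 0.2}]

[{"x": -1.8, "y": -0.9, "z": -0.4, "rx": 0.05, "ry": -0.04, "rz": -0.11, "grip": 0.2}]
```

View pics/s6.png

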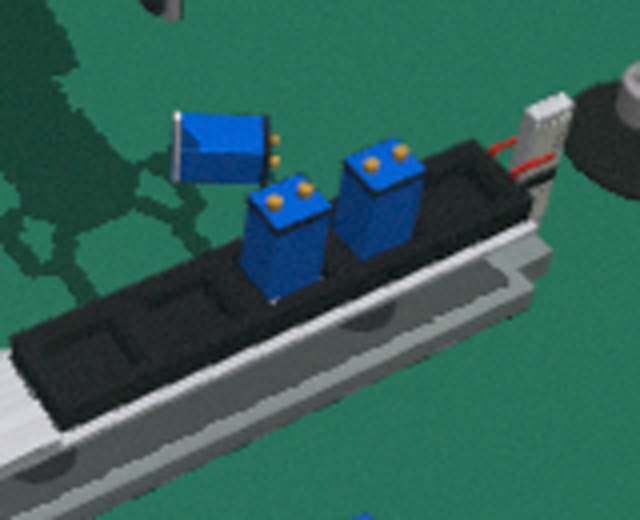

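Run:
```python
from h import *
c=lambda p:tuple(np.round([(p[0]-300)*4,(p[1]-180)*4],0))
for z in(.079,.077,.091):
  for k in (2,3):
    b=P2+U*.062*(k-2)+[.006,-.002]
    print(z,k,[c(px("scene",np.r_[b+U*s,z+.069])) for s in(-.01,.01)],"bottom",c(px("scene",np.r_[b+[.015,0]+U*-.018,z+.014])))
i=cv2.imread("pics/s6.png");cv2.imwrite("pics/s6b.png",cv2.resize(i[160:320,220:440],None,fx=3.6,fy=3.6,interpolation=cv2.INTER_CUBIC))
crop("top",230,200,330,250,8,"pics/t6.png")
a=cv2.imread("pics/s6b.png");b=cv2.imread("pics/t6.png");w=800
p=lambda x:cv2.copyMakeBorder(x,0,0,0,w-x.shape[1],0)
o=np.vstack([p(a),p(b)]);cv2.imwrite("pics/s6c.png",cv2.resize(o,None,fx=.6,fy=.6))
```

```text
0.079 2 [(np.float64(277.0), np.float64(202.0)), (np.float64(308.0), np.float64(189.0))] bottom (np.float64(270.0), np.float64(294.0))
0.079 3 [(np.float64(372.0), np.float64(162.0)), (np.float64(401.0), np.float64(150.0))] bottom (np.float64(362.0), np.float64(254.0))
0.077 2 [(np.float64(277.0), np.float64(204.0)), (np.float64(308.0), np.float64(191.0))] bottom (np.float64(269.0), np.float64(297.0))
0.077 3 [(np.float64(371.0), np.float64(165.0)), (np.float64(401.0), np.float64(152.0))] bottom (np.float64(361.0), np.float64(256.0))
0.091 2 [(np.float64(279.0), np.float64(186.0)), (np.float64(311.0), np.float64(173.0))] bottom (np.float64(272.0), np.float64(280.0))
0.091 3 [(np.float64(375.0), np.float64(146.0)), (np.float64(405.0), np.float64(134.0))] bottom (np.float64(365.0), np.float64(239.0))
```

View pics/s6c.png

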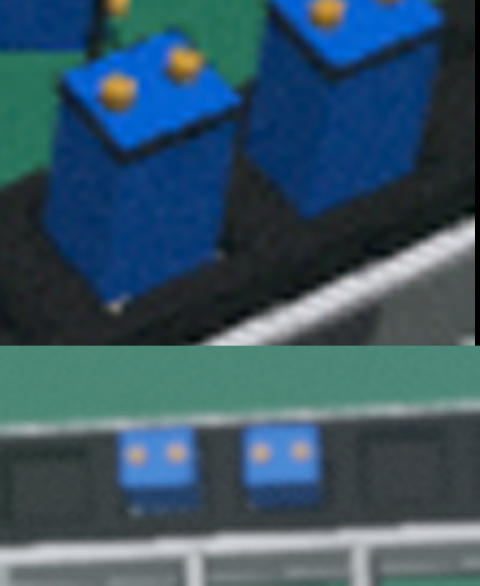

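Stud positions fit the expected level to within about 1 mm (loaded cell at z 0.077, B at z 0.0775), so B is home. Cell C next.

Run:
```python
from h import *
q0=env.get_obs()["q"]
t=np.radians(-71.96);c=np.array([.4655,-.168]);p=np.r_[c+.003*np.array([np.cos(t),np.sin(t)]),.09]
q,r=ik(p,down(-71.96),[-.58,0,2,0,1,2.2])
ql,r2=ik(p+[0,0,.12],down(-71.96),q)
for k in(0,1,4):
  pf,R=seat(k,[-.003,0,-.0074],.20,1)
  qf,r3=ik(pf,R,[-.3,.2,2.2,2.9,1,-1.4]);print(k,qf.round(2),r2,r3);jpath(ql,qf)
rows(jpath(q0,q),.2)
```

```text
0 [-0.53  0.15  2.32  2.45  1.02 -1.16] 2.492259294708989e-09 2.502082624804854e-13
n 27 tcp min [ 0.466 -0.171  0.175] max [0.636 0.027 0.221]
1 [-0.38  0.13  2.35  2.62  0.97 -1.25] 2.492259294708989e-09 3.392375863613306e-10
n 29 tcp min [ 0.466 -0.171  0.179] max [0.636 0.073 0.232]
4 [ 0.13  0.17  2.29  3.24  0.89 -1.63] 2.492259294708989e-09 5.618705305477692e-15
n 36 tcp min [ 0.466 -0.171  0.191] max [0.643 0.224 0.287]
n 19 tcp min [ 0.466 -0.171  0.085] max [0.579 0.104 0.234]
[{"x": -0.2, "y": 1.3, "z": 1, "rx": -0.09, "ry": 0.01, "rz": -0.08, "grip": 0.2}, {"x": -0.1, "y": 1.2, "z": 0.9, "rx": -0.09, "ry": 0.01, "rz": -0.08, "grip": 0.2}, {"x": 0.1, "y": 1.1, "z": 0.7, "rx": -0.09, "ry": 0.02, "rz": -0.07, "grip": 0.2}, {"x": 0.4, "y": 0.9, "z": 0.6, "rx": -0.08, "ry": 0.03, "rz": -0.08, "grip": 0.2}, {"x": 0.5, "y": 0.7, "z": 0.5, "rx": -0.09, "ry": 0.02, "rz": -0.08, "grip": 0.2}, {"x": 0.8, "y": 0.8, "z": 0.2, "rx": -0.09, "ry": 0.04, "rz": -0.07, "grip": 0.2}, {"x": 1, "y": 0.6, "z": 0.1, "rx": -0.09, "ry": 0.04, "rz": -0.07, "grip": 0.2}, {"x": 1.3, "y": 0.7, "z": -0
[... 266 characters left out ...]
ry": 0.05, "rz": -0.06, "grip": 0.2}, {"x": 2.1, "y": 0.8, "z": -0.7, "rx": -0.09, "ry": 0.07, "rz": -0.06, "grip": 0.2}]

[{"x": 2.5, "y": 1, "z": -0.8, "rx": -0.09, "ry": 0.06, "rz": -0.06, "grip": 0.2}, {"x": 2.6, "y": 1.2, "z": -0.9, "rx": -0.09, "ry": 0.07, "rz": -0.06, "grip": 0.2}, {"x": 2.8, "y": 1.3, "z": -0.9, "rx": -0.08, "ry": 0.07, "rz": -0.05, "grip": 0.2}, {"x": 3, "y": 1.5, "z": -1, "rx": -0.09, "ry": 0.07, "rz": -0.04, "grip": 0.2}, {"x": 3.1, "y": 1.6, "z": -0.9, "rx": -0.09, "ry": 0.08, "rz": -0.05, "grip": 0.2}, {"x": 3.3, "y": 1.9, "z": -1, "rx": -0.1, "ry": 0.07, "rz": -0.04, "grip": 0.2}, {"x": 3.4, "y": 2, "z": -0.9, "rx": -0.09, "ry": 0.08, "rz": -0.04, "grip": 0.2}]
```

servo_tool --deltas '[{"x": -0.2,"y": 1.3,"z": 1,"rx": -0.09,"ry": 0.01,"rz": -0.08,"grip": 0.2},{"x": -0.1,"y": 1.2,"z": 0.9,"rx": -0.09,"ry": 0.01,"rz": -0.08,"grip": 0.2},{"x": 0.1,"y": 1.1,"z": 0.7,"rx": -0.09,"ry": 0.02,"rz": -0.07,"grip": 0.2},{"x": 0.4,"y": 0.9,"z": 0.6,"rx": -0.08,"ry": 0.03,"rz": -0.08,"grip": 0.2},{"x": 0.5,"y": 0.7,"z": 0.5,"rx": -0.09,"ry": 0.02,"rz": -0.08,"grip": 0.2},{"x": 0.8,"y": 0.8,"z": 0.2,"rx": -0.09,"ry": 0.04,"rz": -0.07,"grip": 0.2},{"x": 1,"y": 0.6,"z": 0.1,"rx": -0.09,"ry": 0.04,"rz": -0.07,"grip": 0.2},{"x": 1.3,"y": 0.7,"z": 0,"rx": -0.08,"ry": 0.04,"rz": -0.07,"grip": 0.2},{"x": 1.5,"y": 0.6,"z": -0.3,"rx": -0.09,"ry": 0.05,"rz": -0.07,"grip": 0.2},{"x": 1.7,"y": 0.7,"z": -0.4,"rx": -0.09,"ry": 0.05,"rz": -0.07,"grip": 0.2},{"x": 2,"y": 0.8,"z": -0.6,"rx": -0.08,"ry": 0.05,"rz": -0.06,"grip": 0.2},{"x": 2.1,"y": 0.8,"z": -0.7,"rx": -0.09,"ry": 0.07,"rz": -0.06,"grip": 0.2}]'

```text
t: 19.45
position: [0.5382, 0.0511, 0.1194]
orientation: [-1.622, 1.704, 0.082]
force: [0.6, -0.6, -0.3]
gripper_width: 0.798
gripper_force: 0.0
```

servo_tool --deltas '[{"x": 2.5,"y": 1,"z": -0.8,"rx": -0.09,"ry": 0.06,"rz": -0.06,"grip": 0.2},{"x": 2.6,"y": 1.2,"z": -0.9,"rx": -0.09,"ry": 0.07,"rz": -0.06,"grip": 0.2},{"x": 2.8,"y": 1.3,"z": -0.9,"rx": -0.08,"ry": 0.07,"rz": -0.05,"grip": 0.2},{"x": 3,"y": 1.5,"z": -1,"rx": -0.09,"ry": 0.07,"rz": -0.04,"grip": 0.2},{"x": 3.1,"y": 1.6,"z": -0.9,"rx": -0.09,"ry": 0.08,"rz": -0.05,"grip": 0.2},{"x": 3.3,"y": 1.9,"z": -1,"rx": -0.1,"ry": 0.07,"rz": -0.04,"grip": 0.2},{"x": 3.4,"y": 2,"z": -0.9,"rx": -0.09,"ry": 0.08,"rz": -0.04,"grip": 0.2},{"x": 0,"y": 0,"z": 0,"rx": 0,"ry": 0,"rz": 0,"grip": 0.2},{"x": 0,"y": 0,"z": 0,"rx": 0,"ry": 0,"rz": 0,"grip": 0.2}]'

```text
t: 20.35
position: [0.4644, -0.1692, 0.0855]
orientation: [-2.543, 1.842, 0.023]
force: [-1.0, -0.1, 0.0]
gripper_width: 0.803
gripper_force: 0.0
```

Run:
```python
from h import *
t=np.radians(-71.96);c=np.array([.4655,-.168]);p=np.r_[c+.003*np.array([np.cos(t),np.sin(t)]),.005]
need(p,down(-71.96))
```

```text
pos [ 0.4644 -0.1692  0.0855] q [-5.800e-01  8.000e-02  2.038e+00  2.000e-03  1.039e+00  2.243e+00] t 20.35 w 0.803
tool x,y,z cm [ 0.32 -0.2   8.04] rotvec [0.008 0.012 0.002]
```

servo_tool --deltas '[{"x": 0.3,"y": -0.2,"z": 2,"rx": 0.01,"ry": 0.01,"rz": 0,"grip": 0.2},{"x": 0,"y": 0,"z": 3,"rx": 0,"ry": 0,"rz": 0,"grip": 0.2},{"x": 0,"y": 0,"z": 2,"rx": 0,"ry": 0,"rz": 0,"grip": 0.2},{"x": 0,"y": 0,"z": 1,"rx": 0,"ry": 0,"rz": 0,"grip": 0.2},{"x": 0,"y": 0,"z": 0,"rx": 0,"ry": 0,"rz": 0,"grip": 0.2},{"x": 0,"y": 0,"z": 0,"rx": 0,"ry": 0,"rz": 0,"grip": 0.7},{"x": 0,"y": 0,"z": 0,"rx": 0,"ry": 0,"rz": 0,"grip": 0.7},{"x": 0,"y": 0,"z": 0,"rx": 0,"ry": 0,"rz": 0,"grip": 0.7},{"x": 0,"y": 0,"z": 0,"rx": 0,"ry": 0,"rz": 0,"grip": 0.7},{"x": 0,"y": 0,"z": 0,"rx": 0,"ry": 0,"rz": 0,"grip": 0.7}]'

```text
t: 21.35
position: [0.4699, -0.1732, 0.0095]
orientation: [-2.543, 1.84, -0.013]
force: [0.1, 0.5, 6.3]
gripper_width: 0.41
gripper_force: 61.3
```

servo_tool --deltas '[{"x": 0,"y": 0,"z": -2,"rx": 0,"ry": 0,"rz": 0,"grip": 0.7},{"x": 0,"y": 0,"z": -4,"rx": 0,"ry": 0,"rz": 0,"grip": 0.7},{"x": 0,"y": 0,"z": -4,"rx": 0,"ry": 0,"rz": 0,"grip": 0.7},{"x": 0,"y": 0,"z": -4.5,"rx": 0,"ry": 0,"rz": 0,"grip": 0.7},{"x": 0,"y": 0,"z": -4.5,"rx": 0,"ry": 0,"rz": 0,"grip": 0.7},{"x": 0,"y": 0,"z": -3,"rx": 0,"ry": 0,"rz": 0,"grip": 0.7},{"x": 0,"y": 0,"z": 0,"rx": 0,"ry": 0,"rz": 0,"grip": 0.7}]'

```text
t: 22.05
position: [0.4697, -0.1736, 0.2335]
orientation: [-2.543, 1.84, -0.025]
force: [0.6, -0.9, -1.7]
gripper_width: 0.407
gripper_force: 60.6
```

Run:
```python
from h import *
o=env.get_obs();q0=o["q"];print(q0.round(2),o["position"],o["force"])
pf,R=seat(1,[-.003,0,-.0085],.20,1)
qf,r3=ik(pf,R,[-.3,.2,2.2,2.9,1,-1.4]);F=jpath(q0,qf)
for i in range(0,len(F),3): print(F[i][0].round(3),F[i][1][:,2].round(2))
rows(F,.7)
```

```text
[-0.58 -0.12  1.94  0.    1.31  2.24] [ 0.46971607 -0.17362395  0.23348041] [ 0.63404892 -0.86056102 -1.70159887]
n 29 tcp min [ 0.47  -0.174  0.197] max [0.638 0.073 0.24 ]
[ 0.48  -0.15   0.223] [ 0.05  0.07 -1.  ]
[ 0.509 -0.082  0.203] [ 0.17  0.29 -0.94]
[ 0.537 -0.022  0.197] [ 0.29  0.47 -0.83]
[0.563 0.025 0.203] [ 0.42  0.6  -0.68]
[0.587 0.057 0.215] [ 0.54  0.67 -0.51]
[0.608 0.072 0.228] [ 0.66  0.67 -0.34]
[0.625 0.071 0.238] [ 0.78  0.6  -0.19]
[0.636 0.055 0.24 ] [ 0.88  0.47 -0.08]
[0.638 0.029 0.231] [ 0.95  0.31 -0.01]
[ 0.63  -0.004  0.212] [0.99 0.11 0.01]
[{"x": -1.9, "y": -1.7, "z": 1, "rx": 0.06, "ry": -0.06, "rz": -0.1, "grip": 0.7}, {"x": -1.7, "y": -1.8, "z": 1.1, "rx": 0.07, "ry": -0.05, "rz": -0.1, "grip": 0.7}, {"x": -1.5, "y": -1.8, "z": 1.1, "rx": 0.08, "ry": -0.04, "rz": -0.1, "grip": 0.7}, {"x": -1.1, "y": -1.9, "z": 1.1, "rx": 0.08, "ry": -0.03, "rz": -0.09, "grip": 0.7}, {"x": -0.9, "y": -1.9, "z": 1.1, "rx": 0.08, "ry": -0.03, "rz": -0.09, "grip": 0.7}, {"x": -0.7, "y": -1.8, "z": 1.1, "rx": 0.08, "ry": -0.01, "rz": -0.09, "grip": 0.7}, {"x": -0.4,
[... 1201 characters left out ...]
"rz": -0.06, "grip": 0.7}, {"x": 0.2, "y": 0.7, "z": -0.1, "rx": -0.03, "ry": 0.06, "rz": -0.06, "grip": 0.7}, {"x": 0.2, "y": 0.7, "z": -0.1, "rx": -0.05, "ry": 0.05, "rz": -0.06, "grip": 0.7}, {"x": 0, "y": 0.9, "z": -0.3, "rx": -0.05, "ry": 0.04, "rz": -0.06, "grip": 0.7}]

[{"x": -0.1, "y": 1, "z": -0.4, "rx": -0.05, "ry": 0.03, "rz": -0.05, "grip": 0.7}, {"x": -0.3, "y": 1, "z": -0.4, "rx": -0.06, "ry": 0.02, "rz": -0.06, "grip": 0.7}, {"x": -0.5, "y": 1.1, "z": -0.6, "rx": -0.07, "ry": 0.02, "rz": -0.06, "grip": 0.7}, {"x": -0.6, "y": 1.2, "z": -0.6, "rx": -0.06, "ry": 0.01, "rz": -0.06, "grip": 0.7}, {"x": -0.8, "y": 1.1, "z": -0.6, "rx": -0.07, "ry": -0.01, "rz": -0.06, "grip": 0.7}]
```

servo_tool --deltas '[{"x": -1.9,"y": -1.7,"z": 1,"rx": 0.06,"ry": -0.06,"rz": -0.1,"grip": 0.7},{"x": -1.7,"y": -1.8,"z": 1.1,"rx": 0.07,"ry": -0.05,"rz": -0.1,"grip": 0.7},{"x": -1.5,"y": -1.8,"z": 1.1,"rx": 0.08,"ry": -0.04,"rz": -0.1,"grip": 0.7},{"x": -1.1,"y": -1.9,"z": 1.1,"rx": 0.08,"ry": -0.03,"rz": -0.09,"grip": 0.7},{"x": -0.9,"y": -1.9,"z": 1.1,"rx": 0.08,"ry": -0.03,"rz": -0.09,"grip": 0.7},{"x": -0.7,"y": -1.8,"z": 1.1,"rx": 0.08,"ry": -0.01,"rz": -0.09,"grip": 0.7},{"x": -0.4,"y": -1.8,"z": 1,"rx": 0.08,"ry": 0,"rz": -0.09,"grip": 0.7},{"x": -0.2,"y": -1.6,"z": 1,"rx": 0.08,"ry": 0.01,"rz": -0.08,"grip": 0.7},{"x": -0.1,"y": -1.5,"z": 1,"rx": 0.08,"ry": 0.02,"rz": -0.08,"grip": 0.7},{"x": 0.2,"y": -1.4,"z": 0.9,"rx": 0.07,"ry": 0.03,"rz": -0.07,"grip": 0.7},{"x": 0.2,"y": -1.3,"z": 0.8,"rx": 0.06,"ry": 0.03,"rz": -0.08,"grip": 0.7},{"x": 0.4,"y": -1.1,"z": 0.8,"rx": 0.06,"ry": 0.05,"rz": -0.07,"grip": 0.7}]'

```text
t: 23.25
position: [0.5763, 0.0509, 0.2042]
orientation: [-2.22, 0.28, -0.588]
force: [0.0, 0.3, -1.7]
gripper_width: 0.408
gripper_force: 60.6
```

servo_tool --deltas '[{"x": 0.5,"y": -0.8,"z": 0.7,"rx": 0.05,"ry": 0.05,"rz": -0.07,"grip": 0.7},{"x": 0.6,"y": -0.8,"z": 0.6,"rx": 0.05,"ry": 0.06,"rz": -0.07,"grip": 0.7},{"x": 0.6,"y": -0.5,"z": 0.6,"rx": 0.03,"ry": 0.06,"rz": -0.06,"grip": 0.7},{"x": 0.6,"y": -0.3,"z": 0.5,"rx": 0.02,"ry": 0.06,"rz": -0.07,"grip": 0.7},{"x": 0.6,"y": -0.2,"z": 0.3,"rx": 0.01,"ry": 0.07,"rz": -0.06,"grip": 0.7},{"x": 0.6,"y": 0,"z": 0.3,"rx": 0.01,"ry": 0.07,"rz": -0.06,"grip": 0.7},{"x": 0.5,"y": 0.2,"z": 0.2,"rx": -0.01,"ry": 0.06,"rz": -0.06,"grip": 0.7},{"x": 0.5,"y": 0.3,"z": 0.1,"rx": -0.02,"ry": 0.06,"rz": -0.06,"grip": 0.7},{"x": 0.4,"y": 0.5,"z": -0.1,"rx": -0.03,"ry": 0.06,"rz": -0.06,"grip": 0.7},{"x": 0.2,"y": 0.7,"z": -0.1,"rx": -0.03,"ry": 0.06,"rz": -0.06,"grip": 0.7},{"x": 0.2,"y": 0.7,"z": -0.1,"rx": -0.05,"ry": 0.05,"rz": -0.06,"grip": 0.7},{"x": 0,"y": 0.9,"z": -0.3,"rx": -0.05,"ry": 0.04,"rz": -0.06,"grip": 0.7}]'

```text
t: 24.45
position: [0.6353, 0.0406, 0.2268]
orientation: [-1.982, -0.068, -1.808]
force: [0.1, 0.1, -1.8]
gripper_width: 0.406
gripper_force: 60.7
```

servo_tool --deltas '[{"x": -0.1,"y": 1,"z": -0.4,"rx": -0.05,"ry": 0.03,"rz": -0.05,"grip": 0.7},{"x": -0.3,"y": 1,"z": -0.4,"rx": -0.06,"ry": 0.02,"rz": -0.06,"grip": 0.7},{"x": -0.5,"y": 1.1,"z": -0.6,"rx": -0.07,"ry": 0.02,"rz": -0.06,"grip": 0.7},{"x": -0.6,"y": 1.2,"z": -0.6,"rx": -0.06,"ry": 0.01,"rz": -0.06,"grip": 0.7},{"x": -0.8,"y": 1.1,"z": -0.6,"rx": -0.07,"ry": -0.01,"rz": -0.06,"grip": 0.7},{"x": 0,"y": 0,"z": 0,"rx": 0,"ry": 0,"rz": 0,"grip": 0.7},{"x": 0,"y": 0,"z": 0,"rx": 0,"ry": 0,"rz": 0,"grip": 0.7}]'

```text
t: 25.15
position: [0.6221, -0.0131, 0.1961]
orientation: [-2.206, -0.047, -2.179]
force: [-0.3, 0.8, -1.4]
gripper_width: 0.406
gripper_force: 60.7
```

```bash
cat >> h.py <<'E'
def studs():
    "gold blobs in the scene picture"
    i=env.grab_frame("scene");h=cv2.cvtColor(i,cv2.COLOR_RGB2HSV)
    m=((h[...,0]>10)&(h[...,0]<28)&(h[...,1]>120)&(h[...,2]>110)).astype(np.uint8);m[:160]=0;m[310:]=0;m[:,:230]=0;m[:,445:]=0
    n,l,s,c=cv2.connectedComponentsWithStats(m);return [(c[k].round(1).tolist(),int(s[k,4])) for k in range(1,n) if s[k,4]>2]
E
python3 - <<'E'
from h import *
c=[-.006,0,-.0055]
p,R=seat(1,c,.20,1);need(p,R)
o=env.get_obs();Q=Ro.from_rotvec(o["orientation"]).as_matrix();cc=o["position"]+Q@c;print(cc)
for s in(-.01,.01): print("pred",px("scene",np.r_[cc[:2]+[.005,-.002]+U*s,cc[2]+.037]))
print(studs())
E
```

```text
pos [ 0.6221 -0.0131  0.1961] q [-0.38   0.133  2.35   2.612  0.969 -1.249] t 25.15 w 0.406
tool x,y,z cm [ 0.99  0.22 -0.03] rotvec [-0.003  0.012 -0.008]
[ 0.61654942 -0.0132996   0.19020917]
pred (np.float64(347.4408887520544), np.float64(212.45513737177))
pred (np.float64(356.1034136450107), np.float64(209.07501248528922))
[([355.2, 208.9], 10), ([346.4, 212.7], 7), ([399.7, 217.9], 7), ([368.2, 219.8], 4), ([392.5, 221.0], 6), ([375.9, 226.9], 8), ([368.0, 230.3], 7)]
```

servo_tool --deltas '[{"x": -2,"y": 0.1,"z": 0,"rx": 0,"ry": 0.01,"rz": -0.01,"grip": 0.7},{"x": -2.5,"y": 0,"z": 0,"rx": 0,"ry": 0,"rz": 0,"grip": 0.7},{"x": -1,"y": 0,"z": 0,"rx": 0,"ry": 0,"rz": 0,"grip": 0.7},{"x": -0.5,"y": 0,"z": 0,"rx": 0,"ry": 0,"rz": 0,"grip": 0.7},{"x": -0.5,"y": 0,"z": 0,"rx": 0,"ry": 0,"rz": 0,"grip": 0.7},{"x": -0.5,"y": 0,"z": 0,"rx": 0,"ry": 0,"rz": 0,"grip": 0.7},{"x": -0.5,"y": 0,"z": 0,"rx": 0,"ry": 0,"rz": 0,"grip": 0.7},{"x": -0.5,"y": 0,"z": 0,"rx": 0,"ry": 0,"rz": 0,"grip": 0.7},{"x": -0.5,"y": 0,"z": 0,"rx": 0,"ry": 0,"rz": 0,"grip": 0.7},{"x": -0.5,"y": 0,"z": 0,"rx": 0,"ry": 0,"rz": 0,"grip": 0.7},{"x": -0.3,"y": 0,"z": 0,"rx": 0,"ry": 0,"rz": 0,"grip": 0.7},{"x": 0,"y": 0,"z": 0,"rx": 0,"ry": 0,"rz": 0,"grip": 0.7}]'

```text
t: 26.4
position: [0.623, -0.015, 0.1045]
orientation: [-2.197, -0.059, -2.201]
force: [0.3, -0.3, 0.7]
gripper_width: 0.409
gripper_force: 60.5
```

Run:
```python
from h import *
c=[-.006,0,-.0055]
o=env.get_obs();Q=Ro.from_rotvec(o["orientation"]).as_matrix();cc=o["position"]+Q@c;print(cc,o["force"])
print(studs())
for z in(.06,.064,.068,.072,.082):
  print(z,[np.round(px("scene",np.r_[P2+U*.062*(k-2)+[.006,-.002]+U*s,z+.069]),1) for k in(1,2,3) for s in(-.01,.01)])
```

```text
[ 0.61749777 -0.01525822  0.09853372] [ 0.29744343 -0.32184562  0.65857855]
[([368.2, 219.8], 4), ([398.9, 221.4], 7), ([391.5, 225.0], 6), ([375.7, 230.9], 7), ([367.5, 234.0], 6), ([351.7, 240.9], 7), ([343.3, 244.5], 6)]
0.06 [array([344. , 246.9]), array([352. , 243.5]), array([368.5, 236.5]), array([376.1, 233.3]), array([391.8, 226.7]), array([399.1, 223.6])]
0.064 [array([344.1, 245.6]), array([352.1, 242.2]), array([368.6, 235.2]), array([376.3, 232. ]), array([392. , 225.4]), array([399.3, 222.3])]
0.068 [array([344.2, 244.3]), array([352.3, 240.9]), array([368.8, 234. ]), array([376.5, 230.7]), array([392.3, 224.1]), array([399.6, 221. ])]
0.072 [array([344.3, 243. ]), array([352.4, 239.6]), array([369. , 232.7]), array([376.7, 229.4]), array([392.5, 222.8]), array([399.9, 219.7])]
0.082 [array([344.5, 239.8]), array([352.7, 236.4]), array([369.4, 229.4]), array([377.2, 226.2]), array([393.1, 219.6]), array([400.5, 216.5])]
```

servo_tool --deltas '[{"x": 0,"y": 0,"z": 0,"rx": 0,"ry": 0,"rz": 0,"grip": 0.45},{"x": 0,"y": 0,"z": 0,"rx": 0,"ry": 0,"rz": 0,"grip": 0.45},{"x": 0,"y": 0,"z": 0,"rx": 0,"ry": 0,"rz": 0,"grip": 0.45},{"x": 0,"y": 0,"z": -2,"rx": 0,"ry": 0,"rz": 0,"grip": 0.45},{"x": 0,"y": 0,"z": -2.5,"rx": 0,"ry": 0,"rz": 0,"grip": 0.45},{"x": 1,"y": 0,"z": -2,"rx": 0,"ry": 0,"rz": 0,"grip": 0.45},{"x": 3,"y": 0,"z": -1,"rx": 0,"ry": 0,"rz": 0,"grip": 0.45},{"x": 4,"y": 0,"z": 0,"rx": 0,"ry": 0,"rz": 0,"grip": 0.3},{"x": 4,"y": 0,"z": 0,"rx": 0,"ry": 0,"rz": 0,"grip": 0.2},{"x": 1,"y": 0,"z": 0,"rx": 0,"ry": 0,"rz": 0,"grip": 0.2},{"x": 0,"y": 0,"z": 0,"rx": 0,"ry": 0,"rz": 0,"grip": 0.2}]'

```text
t: 27.55
position: [0.5541, -0.0188, 0.2373]
orientation: [-2.192, -0.063, -2.209]
force: [0.6, -0.0, -0.4]
gripper_width: 0.802
gripper_force: 0.0
```

Run:
```python
from h import *
print(studs())
i=env.grab_frame("scene");h=cv2.cvtColor(i,cv2.COLOR_RGB2HSV)
m=((h[...,0]<8)|(h[...,0]>172))&(h[...,1]>130);y,x=np.nonzero(m[190:260,410:450]);print("red",x.min()+410,x.max()+410,[(u+410,round(y[x==u].mean()+190,1)) for u in np.unique(x)])
print("col",[(v,i[v,438].tolist()) for v in range(205,250,2)])
o=env.get_obs();q0=o["q"];print(q0.round(2),o["position"].round(3))
for nm,cc,th in(("A",[.4545,.107],60.8),("D",[.4476,-.2965],62.1)):
  for fl in(0,180):
    q,r=ik(np.r_[cc,.09],down(th+fl),[np.arctan2(*cc[::-1])-.2,0,2,0,1,0]);print(nm,fl,q.round(2),r)
    if r<1e-3: jpath(q0,q)
```

```text
[([368.3, 219.3], 3), ([399.2, 220.8], 6), ([391.5, 224.0], 6), ([375.7, 229.9], 7), ([367.7, 233.0], 7), ([351.3, 240.1], 7), ([343.3, 244.0], 7)]
red 421 437 [(np.int64(421), np.float64(221.0)), (np.int64(422), np.float64(220.0)), (np.int64(423), np.float64(219.5)), (np.int64(424), np.float64(219.0)), (np.int64(425), np.float64(218.5)), (np.int64(426), np.float64(218.0)), (np.int64(427), np.float64(222.0)), (np.int64(428), np.float64(225.5)), (np.int64(429), np.float64(224.5)), (np.int64(430), np.float64(224.5)), (np.int64(431), np.float64(224.0)), (np.int64(432), np.float64(223.5)), (np.int64(433), np.float64(223.5)), (np.int64(434), np.float64(222.5)), (np.int64(435), np.float64(222.5)), (np.int64(436), np.float64(222.0)), (np.int64(437), np.float64(222.0))]
col [(205, [197, 199, 204]), (207, [199, 201, 206]), (209, [110, 113, 115]), (211, [134, 136, 125]), (213, [117, 118, 110]), (215, [117, 120, 110]), (217, [114, 117, 108]), (219, [111, 115, 107]), (221, [94, 88, 83]), (223, [29, 45, 36]), (225, [54, 108, 89]), (227, [39, 113, 87]), (229, [44, 114, 90]), (231, [41, 114, 91]), (233, [42, 117, 93]), (235, [34, 110, 87]), (237, [44, 113, 91]), (239, [38, 113, 89]), (241, [38, 113, 89]), (243, [48, 110, 88]), (245, [40, 114, 89]), (247, [37, 112, 88]), (249, [41, 115, 90])]
[-0.49 -0.17  2.54  2.45  0.93 -1.12] [ 0.553 -0.018  0.233]
A 0 [-0.01 -0.    2.11 -0.    1.03  0.5 ] 4.1690500051264e-13
n 18 tcp min [ 0.445 -0.019  0.084] max [0.561 0.197 0.233]
A 180 [-0.01 -0.    2.11 -0.    1.03 -2.64] 4.277799318917651e-13
n 30 tcp min [ 0.445 -0.019  0.084] max [0.561 0.198 0.233]
D 0 [-0.8   0.16  1.94  0.    1.04 -0.31] 2.2956453258594332e-11
n 19 tcp min [ 0.448 -0.296  0.085] max [0.58  0.003 0.233]
D 180 [-0.82  0.15  1.95  0.05  1.04  2.74] 0.040064737889516366
```

Sink is about 26.5 mm, so one more cell should bring it to 33–36.5 mm. I'll take cell D to pocket 0.

Run:
```python
from h import *
q0=env.get_obs()["q"]
p=np.r_[.4505+.004*.468,-.297+.004*.884,.09]
q,r=ik(p,down(62.1),[-.8,.1,2,0,1,-.3]);F=jpath(q0,q)
for i in range(0,len(F),3): print(F[i][0].round(3),F[i][1][:,2].round(2))
rows(F,.2)
```

```text
n 18 tcp min [ 0.452 -0.293  0.085] max [0.581 0.004 0.233]
[ 0.563 -0.01   0.231] [ 0.99  0.13 -0.03]
[0.58  0.004 0.211] [ 0.92  0.34 -0.19]
[ 0.577 -0.007  0.175] [ 0.79  0.46 -0.41]
[ 0.558 -0.048  0.134] [ 0.61  0.47 -0.64]
[ 0.525 -0.119  0.101] [ 0.39  0.37 -0.84]
[ 0.483 -0.218  0.085] [ 0.16  0.17 -0.97]
[{"x": -0.2, "y": -0.8, "z": 1, "rx": 0.08, "ry": -0.03, "rz": -0.04, "grip": 0.2}, {"x": -0.4, "y": -0.6, "z": 0.9, "rx": 0.08, "ry": -0.04, "rz": -0.05, "grip": 0.2}, {"x": -0.6, "y": -0.4, "z": 0.7, "rx": 0.08, "ry": -0.05, "rz": -0.04, "grip": 0.2}, {"x": -0.8, "y": -0.2, "z": 0.5, "rx": 0.08, "ry": -0.05, "rz": -0.04, "grip": 0.2}, {"x": -1, "y": -0.1, "z": 0.3, "rx": 0.07, "ry": -0.06, "rz": -0.04, "grip": 0.2}, {"x": -1.3, "y": 0.1, "z": 0.1, "rx": 0.07, "ry": -0.06, "rz": -0.04, "grip": 0.2}, {"x": -1.4, "y": 0.2, "z": -0.1, "rx": 0.06, "ry": -0.07, "rz": -0.04, "grip": 0.2}, {"x": -1.8, "y": 0.2, "z": -0.3, "rx": 0.06, "ry": -0.07, "rz": -0.04, "grip": 0.2}, {"x": -1.9, "y": 0.4, "z": -0.4, "rx": 0.06, "ry": -0.08, "rz": -0.03, "grip": 0.2}, {"x": -2.2, "y": 0.4, "z": -0.7, "rx": 0.05, "ry": -0.09, "rz": -0.03, "grip": 0.2}, {"x": -2.5, "y": 0.4, "z": -0.7, "rx": 0.06, "ry": -0.09, "rz": -0.03, "grip": 0.2}, {"x": -2.7, "y": 0.5, "z": -0.9, "rx": 0.04, "ry": -0.1, "rz": -0.03, "grip": 0.2}]

[{"x": -2.9, "y": 0.5, "z": -0.9, "rx": 0.05, "ry": -0.09, "rz": -0.02, "grip": 0.2}, {"x": -3.2, "y": 0.5, "z": -1, "rx": 0.04, "ry": -0.11, "rz": -0.02, "grip": 0.2}, {"x": -3.5, "y": 0.5, "z": -1, "rx": 0.03, "ry": -0.1, "rz": -0.01, "grip": 0.2}, {"x": -3.6, "y": 0.5, "z": -1, "rx": 0.04, "ry": -0.11, "rz": -0.02, "grip": 0.2}, {"x": -3.9, "y": 0.5, "z": -0.9, "rx": 0.03, "ry": -0.11, "rz": -0.01, "grip": 0.2}, {"x": -4, "y": 0.5, "z": -0.9, "rx": 0.03, "ry": -0.12, "rz": -0.01, "grip": 0.2}]
```

Run:
```python
from h import *
q0=env.get_obs()["q"]
p=np.r_[.4505+.004*.468,-.297+.004*.884,.17]
q,r=ik(p,down(62.1),[-.8,.1,2,0,1,-.3]);F=jpath(q0,q)
for i in range(0,len(F),2): print(F[i][0].round(3),*[(F[i][0]+F[i][1]@[0,s*.05,-.005]).round(3) for s in(-1,1)])
rows(F,.2)
```

```text
n 20 tcp min [ 0.452 -0.293  0.153] max [0.585 0.008 0.239]
[ 0.563 -0.011  0.237] [0.552 0.038 0.235] [ 0.564 -0.061  0.239]
[0.577 0.002 0.238] [0.559 0.049 0.232] [ 0.587 -0.047  0.245]
[0.584 0.008 0.231] [0.559 0.05  0.223] [ 0.601 -0.038  0.242]
[0.584 0.004 0.218] [0.553 0.042 0.208] [ 0.607 -0.039  0.231]
[ 0.578 -0.011  0.201] [0.542 0.022 0.191] [ 0.607 -0.05   0.216]
[ 0.565 -0.038  0.183] [ 0.525 -0.01   0.174] [ 0.599 -0.073  0.198]
[ 0.548 -0.078  0.166] [ 0.505 -0.053  0.16 ] [ 0.585 -0.108  0.18 ]
[ 0.525 -0.129  0.155] [ 0.48  -0.106  0.152] [ 0.566 -0.156  0.167]
[ 0.498 -0.19   0.153] [ 0.453 -0.168  0.153] [ 0.541 -0.214  0.162]
[ 0.468 -0.258  0.161] [ 0.424 -0.235  0.165] [ 0.512 -0.281  0.167]
[{"x": 0.4, "y": -0.7, "z": 1, "rx": 0.08, "ry": -0.02, "rz": -0.04, "grip": 0.2}, {"x": 0.2, "y": -0.6, "z": 0.9, "rx": 0.08, "ry": -0.02, "rz": -0.05, "grip": 0.2}, {"x": 0, "y": -0.4, "z": 0.8, "rx": 0.07, "ry": -0.03, "rz": -0.04, "grip": 0.2}, {"x": -0.1, "y": -0.3, "z": 0.5, "rx": 0.07, "ry": -0.03, "rz": -0.04, "grip": 0.2}, {"x": -0.4, "y": -0.2, "z": 0.4, "rx": 0
[... 598 characters left out ...]
0.08, "rz": -0.02, "grip": 0.2}]

[{"x": -2.2, "y": 0.4, "z": -1.1, "rx": 0.05, "ry": -0.09, "rz": -0.02, "grip": 0.2}, {"x": -2.4, "y": 0.3, "z": -1.2, "rx": 0.05, "ry": -0.09, "rz": -0.02, "grip": 0.2}, {"x": -2.7, "y": 0.4, "z": -1.3, "rx": 0.04, "ry": -0.1, "rz": -0.01, "grip": 0.2}, {"x": -2.9, "y": 0.3, "z": -1.3, "rx": 0.04, "ry": -0.1, "rz": -0.01, "grip": 0.2}, {"x": -3.1, "y": 0.3, "z": -1.3, "rx": 0.03, "ry": -0.1, "rz": 0, "grip": 0.2}, {"x": -3.4, "y": 0.2, "z": -1.4, "rx": 0.03, "ry": -0.1, "rz": 0, "grip": 0.2}, {"x": -3.6, "y": 0.3, "z": -1.4, "rx": 0.03, "ry": -0.11, "rz": 0.01, "grip": 0.2}, {"x": -3.7, "y": 0.3, "z": -1.3, "rx": 0.03, "ry": -0.11, "rz": 0.01, "grip": 0.2}]
```

Clear of the cells, whose tops are at 0.138.

servo_tool --deltas '[{"x": 0.4,"y": -0.7,"z": 1,"rx": 0.08,"ry": -0.02,"rz": -0.04,"grip": 0.2},{"x": 0.2,"y": -0.6,"z": 0.9,"rx": 0.08,"ry": -0.02,"rz": -0.05,"grip": 0.2},{"x": 0,"y": -0.4,"z": 0.8,"rx": 0.07,"ry": -0.03,"rz": -0.04,"grip": 0.2},{"x": -0.1,"y": -0.3,"z": 0.5,"rx": 0.07,"ry": -0.03,"rz": -0.04,"grip": 0.2},{"x": -0.4,"y": -0.2,"z": 0.4,"rx": 0.07,"ry": -0.04,"rz": -0.04,"grip": 0.2},{"x": -0.6,"y": 0,"z": 0.1,"rx": 0.07,"ry": -0.05,"rz": -0.04,"grip": 0.2},{"x": -0.8,"y": 0.1,"z": 0,"rx": 0.07,"ry": -0.05,"rz": -0.04,"grip": 0.2},{"x": -1,"y": 0.2,"z": -0.3,"rx": 0.06,"ry": -0.06,"rz": -0.04,"grip": 0.2},{"x": -1.2,"y": 0.2,"z": -0.4,"rx": 0.06,"ry": -0.07,"rz": -0.03,"grip": 0.2},{"x": -1.5,"y": 0.3,"z": -0.6,"rx": 0.06,"ry": -0.07,"rz": -0.03,"grip": 0.2},{"x": -1.7,"y": 0.3,"z": -0.8,"rx": 0.05,"ry": -0.07,"rz": -0.03,"grip": 0.2},{"x": -1.9,"y": 0.3,"z": -1,"rx": 0.05,"ry": -0.08,"rz": -0.02,"grip": 0.2}]'

```text
t: 28.85
position: [0.5555, -0.0564, 0.1713]
orientation: [-2.37, -1.319, -1.199]
force: [0.4, -0.3, -0.2]
gripper_width: 0.798
gripper_force: 0.0
```

servo_tool --deltas '[{"x": -2.2,"y": 0.4,"z": -1.1,"rx": 0.05,"ry": -0.09,"rz": -0.02,"grip": 0.2},{"x": -2.4,"y": 0.3,"z": -1.2,"rx": 0.05,"ry": -0.09,"rz": -0.02,"grip": 0.2},{"x": -2.7,"y": 0.4,"z": -1.3,"rx": 0.04,"ry": -0.1,"rz": -0.01,"grip": 0.2},{"x": -2.9,"y": 0.3,"z": -1.3,"rx": 0.04,"ry": -0.1,"rz": -0.01,"grip": 0.2},{"x": -3.1,"y": 0.3,"z": -1.3,"rx": 0.03,"ry": -0.1,"rz": 0,"grip": 0.2},{"x": -3.4,"y": 0.2,"z": -1.4,"rx": 0.03,"ry": -0.1,"rz": 0,"grip": 0.2},{"x": -3.6,"y": 0.3,"z": -1.4,"rx": 0.03,"ry": -0.11,"rz": 0.01,"grip": 0.2},{"x": -3.7,"y": 0.3,"z": -1.3,"rx": 0.03,"ry": -0.11,"rz": 0.01,"grip": 0.2},{"x": 0,"y": 0,"z": 0,"rx": 0,"ry": 0,"rz": 0,"grip": 0.2},{"x": 0,"y": 0,"z": 0,"rx": 0,"ry": 0,"rz": 0,"grip": 0.2}]'

```text
t: 29.85
position: [0.4524, -0.2922, 0.168]
orientation: [-2.691, -1.611, -0.003]
force: [0.1, 0.6, -0.4]
gripper_width: 0.801
gripper_force: 0.0
```

Run:
```python
from h import *
need(np.r_[.4505+.004*.468,-.297+.004*.884,.006],down(62.1))
```

```text
pos [ 0.4524 -0.2922  0.168 ] q [-0.786  0.055  1.892  0.004  1.199 -0.295] t 29.85 w 0.801
tool x,y,z cm [-0.19  0.11 16.2 ] rotvec [-0.003 -0.005 -0.005]
```

servo_tool --deltas '[{"x": -0.2,"y": 0.1,"z": 4,"rx": 0,"ry": 0,"rz": 0,"grip": 0.2},{"x": 0,"y": 0,"z": 4,"rx": 0,"ry": 0,"rz": 0,"grip": 0.2},{"x": 0,"y": 0,"z": 4,"rx": 0,"ry": 0,"rz": 0,"grip": 0.2},{"x": 0,"y": 0,"z": 3,"rx": 0,"ry": 0,"rz": 0,"grip": 0.2},{"x": 0,"y": 0,"z": 1.2,"rx": 0,"ry": 0,"rz": 0,"grip": 0.2},{"x": 0,"y": 0,"z": 0,"rx": 0,"ry": 0,"rz": 0,"grip": 0.2},{"x": 0,"y": 0,"z": 0,"rx": 0,"ry": 0,"rz": 0,"grip": 0.7},{"x": 0,"y": 0,"z": 0,"rx": 0,"ry": 0,"rz": 0,"grip": 0.7},{"x": 0,"y": 0,"z": 0,"rx": 0,"ry": 0,"rz": 0,"grip": 0.7},{"x": 0,"y": 0,"z": 0,"rx": 0,"ry": 0,"rz": 0,"grip": 0.7},{"x": 0,"y": 0,"z": 0,"rx": 0,"ry": 0,"rz": 0,"grip": 0.7}]'

```text
t: 30.95
position: [0.4546, -0.2968, 0.0108]
orientation: [2.691, 1.612, 0.004]
force: [-0.0, 0.9, 6.9]
gripper_width: 0.405
gripper_force: 61.6
```

servo_tool --deltas '[{"x": 0,"y": 0,"z": -2,"rx": 0,"ry": 0,"rz": 0,"grip": 0.7},{"x": 0,"y": 0,"z": -4,"rx": 0,"ry": 0,"rz": 0,"grip": 0.7},{"x": 0,"y": 0,"z": -4,"rx": 0,"ry": 0,"rz": 0,"grip": 0.7},{"x": 0,"y": 0,"z": -4.5,"rx": 0,"ry": 0,"rz": 0,"grip": 0.7},{"x": 0,"y": 0,"z": -4.5,"rx": 0,"ry": 0,"rz": 0,"grip": 0.7},{"x": 0,"y": 0,"z": -3,"rx": 0,"ry": 0,"rz": 0,"grip": 0.7},{"x": 0,"y": 0,"z": 0,"rx": 0,"ry": 0,"rz": 0,"grip": 0.7}]'

```text
t: 31.65
position: [0.455, -0.2977, 0.2349]
orientation: [2.685, 1.608, 0.007]
force: [0.6, -0.3, 0.0]
gripper_width: 0.402
gripper_force: 60.8
```

Run:
```python
from h import *
o=env.get_obs();q0=o["q"];print(q0.round(2),o["position"],o["force"])
pf,R=seat(0,[-.005,0,-.006],.20,1)
qf,r3=ik(pf,R,[-.5,.2,2.2,2.5,1,-1.2]);print(qf.round(2),r3);F=jpath(q0,qf)
for i in range(0,len(F),3): print(F[i][0].round(3),F[i][1][:,2].round(2))
rows(F,.7)
```

```text
[-0.79 -0.02  1.83  0.    1.31 -0.3 ] [ 0.45497317 -0.29766906  0.23486545] [ 0.5657558  -0.33851096  0.02972281]
[-0.53  0.14  2.32  2.44  1.02 -1.15] 1.474791809301095e-12
n 20 tcp min [ 0.455 -0.298  0.193] max [ 0.641 -0.033  0.235]
[ 0.474 -0.265  0.22 ] [ 0.08  0.09 -0.99]
[ 0.527 -0.174  0.195] [ 0.29  0.34 -0.89]
[ 0.572 -0.1    0.195] [ 0.48  0.52 -0.71]
[ 0.607 -0.052  0.209] [ 0.66  0.58 -0.48]
[ 0.631 -0.033  0.223] [ 0.81  0.53 -0.26]
[ 0.641 -0.041  0.227] [ 0.93  0.37 -0.09]
[ 0.633 -0.066  0.214] [ 0.99  0.13 -0.01]
[{"x": 3.8, "y": 0.2, "z": 1.5, "rx": -0.02, "ry": 0.12, "rz": -0.02, "grip": 0.7}, {"x": 3.5, "y": 0.1, "z": 1.6, "rx": -0.02, "ry": 0.11, "rz": -0.02, "grip": 0.7}, {"x": 3.2, "y": 0.2, "z": 1.6, "rx": -0.03, "ry": 0.11, "rz": -0.01, "grip": 0.7}, {"x": 3, "y": 0.2, "z": 1.6, "rx": -0.03, "ry": 0.11, "rz": -0, "grip": 0.7}, {"x": 2.8, "y": 0.2, "z": 1.6, "rx": -0.03, "ry": 0.11, "rz": 0, "grip": 0.7}, {"x": 2.4, "y": 0.2, "z": 1.5, "rx": -0.04, "ry": 0.1, "rz": 0.01, "grip": 0.7}, {"x": 2.2, "y": 0.1, "z": 1.5, "rx": -0.04, "ry": 0.09, "rz": 0.01, "grip"
[... 381 characters left out ...]
ry": 0.07, "rz": 0.03, "grip": 0.7}]

[{"x": 0.6, "y": 0.3, "z": 0.6, "rx": -0.07, "ry": 0.05, "rz": 0.04, "grip": 0.7}, {"x": 0.3, "y": 0.3, "z": 0.3, "rx": -0.07, "ry": 0.05, "rz": 0.03, "grip": 0.7}, {"x": 0.1, "y": 0.5, "z": 0.1, "rx": -0.08, "ry": 0.05, "rz": 0.04, "grip": 0.7}, {"x": -0.1, "y": 0.4, "z": -0.1, "rx": -0.08, "ry": 0.03, "rz": 0.04, "grip": 0.7}, {"x": -0.4, "y": 0.6, "z": -0.2, "rx": -0.08, "ry": 0.03, "rz": 0.04, "grip": 0.7}, {"x": -0.5, "y": 0.7, "z": -0.5, "rx": -0.08, "ry": 0.02, "rz": 0.04, "grip": 0.7}, {"x": -0.7, "y": 0.8, "z": -0.7, "rx": -0.09, "ry": 0.01, "rz": 0.04, "grip": 0.7}, {"x": -1, "y": 1, "z": -0.9, "rx": -0.09, "ry": 0.01, "rz": 0.04, "grip": 0.7}]
```

servo_tool --deltas '[{"x": 3.8,"y": 0.2,"z": 1.5,"rx": -0.02,"ry": 0.12,"rz": -0.02,"grip": 0.7},{"x": 3.5,"y": 0.1,"z": 1.6,"rx": -0.02,"ry": 0.11,"rz": -0.02,"grip": 0.7},{"x": 3.2,"y": 0.2,"z": 1.6,"rx": -0.03,"ry": 0.11,"rz": -0.01,"grip": 0.7},{"x": 3,"y": 0.2,"z": 1.6,"rx": -0.03,"ry": 0.11,"rz": 0,"grip": 0.7},{"x": 2.8,"y": 0.2,"z": 1.6,"rx": -0.03,"ry": 0.11,"rz": 0,"grip": 0.7},{"x": 2.4,"y": 0.2,"z": 1.5,"rx": -0.04,"ry": 0.1,"rz": 0.01,"grip": 0.7},{"x": 2.2,"y": 0.1,"z": 1.5,"rx": -0.04,"ry": 0.09,"rz": 0.01,"grip": 0.7},{"x": 1.9,"y": 0.2,"z": 1.3,"rx": -0.05,"ry": 0.09,"rz": 0.01,"grip": 0.7},{"x": 1.6,"y": 0.2,"z": 1.2,"rx": -0.05,"ry": 0.09,"rz": 0.03,"grip": 0.7},{"x": 1.3,"y": 0.2,"z": 1.1,"rx": -0.06,"ry": 0.08,"rz": 0.02,"grip": 0.7},{"x": 1.1,"y": 0.2,"z": 0.9,"rx": -0.06,"ry": 0.07,"rz": 0.03,"grip": 0.7},{"x": 0.8,"y": 0.2,"z": 0.7,"rx": -0.06,"ry": 0.07,"rz": 0.03,"grip": 0.7}]'

```text
t: 32.85
position: [0.6215, -0.0337, 0.2114]
orientation: [-2.16, -1.009, -1.667]
force: [0.7, 0.9, -2.2]
gripper_width: 0.406
gripper_force: 60.8
```

servo_tool --deltas '[{"x": 0.6,"y": 0.3,"z": 0.6,"rx": -0.07,"ry": 0.05,"rz": 0.04,"grip": 0.7},{"x": 0.3,"y": 0.3,"z": 0.3,"rx": -0.07,"ry": 0.05,"rz": 0.03,"grip": 0.7},{"x": 0.1,"y": 0.5,"z": 0.1,"rx": -0.08,"ry": 0.05,"rz": 0.04,"grip": 0.7},{"x": -0.1,"y": 0.4,"z": -0.1,"rx": -0.08,"ry": 0.03,"rz": 0.04,"grip": 0.7},{"x": -0.4,"y": 0.6,"z": -0.2,"rx": -0.08,"ry": 0.03,"rz": 0.04,"grip": 0.7},{"x": -0.5,"y": 0.7,"z": -0.5,"rx": -0.08,"ry": 0.02,"rz": 0.04,"grip": 0.7},{"x": -0.7,"y": 0.8,"z": -0.7,"rx": -0.09,"ry": 0.01,"rz": 0.04,"grip": 0.7},{"x": -1,"y": 1,"z": -0.9,"rx": -0.09,"ry": 0.01,"rz": 0.04,"grip": 0.7},{"x": 0,"y": 0,"z": 0,"rx": 0,"ry": 0,"rz": 0,"grip": 0.7},{"x": 0,"y": 0,"z": 0,"rx": 0,"ry": 0,"rz": 0,"grip": 0.7}]'

```text
t: 33.85
position: [0.6223, -0.0746, 0.1979]
orientation: [-2.205, -0.042, -2.187]
force: [-0.7, -0.1, -0.8]
gripper_width: 0.406
gripper_force: 60.8
```

Run:
```python
from h import *
c=[-.004,0,-.004]
p,R=seat(0,c,.20,1);need(p,R)
o=env.get_obs();Q=Ro.from_rotvec(o["orientation"]).as_matrix();cc=o["position"]+Q@c;print(cc,o["force"])
for s in(-.01,.01): print("pred",px("scene",np.r_[cc[:2]+[.005,-.002]+U*s,cc[2]+.037]))
print(studs())
crop("scene",270,180,430,300,4,"pics/s7.png")
```

```text
pos [ 0.6223 -0.0746  0.1979] q [-0.531  0.15   2.328  2.448  1.02  -1.16 ] t 33.85 w 0.406
tool x,y,z cm [0.61 0.28 0.1 ] rotvec [ 0.003  0.008 -0.006]
[ 0.61825655 -0.0747852   0.19391474] [-0.71209799 -0.05123272 -0.75510391]
pred (np.float64(319.57474098498153), np.float64(221.44896446454604))
pred (np.float64(328.7292294376997), np.float64(217.88975298851236))
[([327.9, 217.1], 9), ([368.2, 219.8], 4), ([318.5, 221.0], 8), ([399.2, 220.8], 6), ([391.5, 224.0], 6), ([375.7, 229.9], 7), ([367.7, 233.0], 7), ([351.3, 240.1], 7), ([343.2, 243.8], 8)]
```

View pics/s7.png

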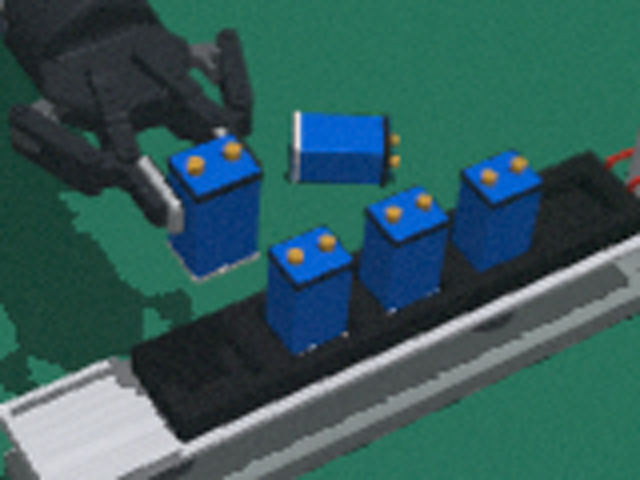

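Run:
```python
from h import *
i=env.grab_frame("scene")
h=cv2.cvtColor(i,cv2.COLOR_RGB2HSV)
for nm,u0 in(("C",345),("B",370),("L",392),("D",321)):
  for u in range(u0-3,u0+5,1):
    col=[v for v in range(195,290) if 100<h[v,u,0]<125 and h[v,u,1]>120 and h[v,u,2]>60]
    # dark break between top face and side
    print(nm,u,col[0],col[-1],end=' | ')
  print()
for u in (344,369,391): print(u,[tuple(i[v,u].tolist()) for v in range({344:248,369:238,391:228}[u],{344:271,369:261,391:251}[u])])
crop("scene",330,210,420,275,8.8,"pics/s8.png",i[:,:,::-1])
```

```text
C 342 240 267 | C 343 239 268 | C 344 239 268 | C 345 208 267 | C 346 208 267 | C 347 208 266 | C 348 208 265 | C 349 208 266 | 
B 367 229 257 | B 368 229 256 | B 369 228 257 | B 370 228 256 | B 371 228 256 | B 372 227 255 | B 373 227 255 | B 374 227 254 | 
L 389 221 247 | L 390 220 247 | L 391 220 247 | L 392 220 246 | L 393 219 246 | L 394 219 245 | L 395 218 245 | L 396 218 245 | 
D 318 217 248 | D 319 216 248 | D 320 216 248 | D 321 215 247 | D 322 215 247 | D 323 214 247 | D 324 214 246 | D 325 214 246 | 
344 [(8, 98, 210), (7, 101, 210), (24, 80, 155), (28, 42, 60), (29, 37, 46), (18, 55, 110), (16, 59, 117), (25, 63, 120), (19, 57, 116), (21, 59, 117), (16, 58, 117), (17, 56, 116), (0, 53, 112), (18, 59, 117), (14, 55, 117), (17, 56, 117), (5, 54, 113), (19, 59, 116), (14, 55, 115), (19, 60, 117), (32, 51, 76), (33, 37, 46), (38, 41, 41)]
369 [(3, 98, 207), (9, 100, 208), (28, 54, 94), (26, 37, 49), (5, 55, 111), (7, 58, 117), (12, 56, 117), (7, 57, 118), (17, 61, 120), (17, 58, 117), (18, 60, 119), (12, 58, 115), (18, 62, 119), (14, 58, 118), (14, 57, 115), (12, 57, 115), (8, 57, 115), (13, 58, 117), (11, 56, 115), (23, 46, 72), (34, 38, 42), (33, 39, 42), (38, 35, 40)]
391 [(10, 75, 156), (20, 45, 82), (13, 29, 42), (15, 42, 81), (13, 51, 101), (7, 52, 100), (17, 51, 103), (10, 53, 105), (13, 56, 105), (15, 54, 106), (13, 53, 106), (4, 51, 105), (14, 59, 113), (18, 60, 117), (15, 61, 117), (8, 59, 116), (15, 58, 118), (15, 59, 117), (19, 62, 118), (23, 44, 69), (40, 45, 47), (29, 31, 36), (32, 39, 37)]
```

View pics/s8.png

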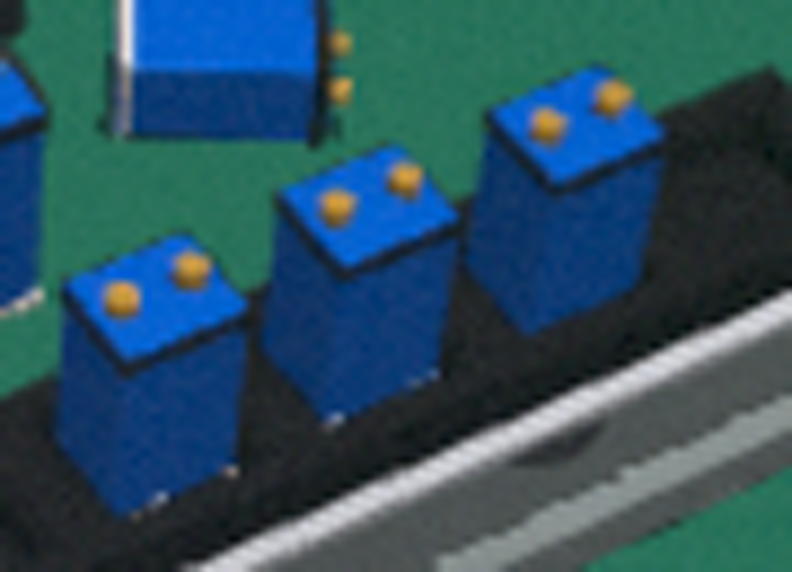

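The held cell D and the seated cells B and C show studs up. All three seated cells expose the same height, about 16.4 px or 50 mm, so they are home. Lowering D into pocket 0.

servo_tool --deltas '[{"x": -2,"y": 0.1,"z": 0.1,"rx": 0,"ry": 0.01,"rz": -0.01,"grip": 0.7},{"x": -2.5,"y": 0,"z": 0,"rx": 0,"ry": 0,"rz": 0,"grip": 0.7},{"x": -2,"y": 0,"z": 0,"rx": 0,"ry": 0,"rz": 0,"grip": 0.7},{"x": -0.5,"y": 0,"z": 0,"rx": 0,"ry": 0,"rz": 0,"grip": 0.7},{"x": -0.5,"y": 0,"z": 0,"rx": 0,"ry": 0,"rz": 0,"grip": 0.7},{"x": -0.5,"y": 0,"z": 0,"rx": 0,"ry": 0,"rz": 0,"grip": 0.7},{"x": -0.5,"y": 0,"z": 0,"rx": 0,"ry": 0,"rz": 0,"grip": 0.7},{"x": -0.5,"y": 0,"z": 0,"rx": 0,"ry": 0,"rz": 0,"grip": 0.7},{"x": -0.5,"y": 0,"z": 0,"rx": 0,"ry": 0,"rz": 0,"grip": 0.7},{"x": -0.5,"y": 0,"z": 0,"rx": 0,"ry": 0,"rz": 0,"grip": 0.7},{"x": -0.5,"y": 0,"z": 0,"rx": 0,"ry": 0,"rz": 0,"grip": 0.7},{"x": 0,"y": 0,"z": 0,"rx": 0,"ry": 0,"rz": 0,"grip": 0.7}]'

```text
t: 35.2
position: [0.6246, -0.0767, 0.094]
orientation: [-2.195, -0.051, -2.208]
force: [3.9, -0.7, 0.3]
gripper_width: 0.405
gripper_force: 61.1
```

Run:
```python
from h import *
c=[-.004,0,-.004]
o=env.get_obs();Q=Ro.from_rotvec(o["orientation"]).as_matrix();cc=o["position"]+Q@c;print(cc,o["force"])
print(studs())
for z in(.056,.06,.064,.068):
  print(z,[np.round(px("scene",np.r_[P2+U*.062*(k-2)+[.006,-.002]+U*s,z+.069]),1) for k in(0,1,2,3) for s in(-.01,.01)])
```

```text
[ 0.62064119 -0.07690502  0.08994483] [ 3.8936227  -0.65248676  0.25264828]
[([368.3, 219.3], 3), ([398.7, 223.9], 7), ([391.2, 227.2], 6), ([375.0, 233.0], 7), ([367.4, 236.8], 5), ([351.1, 243.3], 9), ([342.9, 246.9], 8), ([326.0, 254.0], 9), ([317.9, 257.3], 9)]
0.056 [array([318.2, 259. ]), array([326.6, 255.4]), array([343.9, 248.1]), array([351.9, 244.7]), array([368.3, 237.8]), array([375.9, 234.5]), array([391.6, 227.9]), array([398.8, 224.8])]
0.06 [array([318.3, 257.7]), array([326.7, 254.2]), array([344. , 246.9]), array([352. , 243.5]), array([368.5, 236.5]), array([376.1, 233.3]), array([391.8, 226.7]), array([399.1, 223.6])]
0.064 [array([318.3, 256.4]), array([326.7, 252.9]), array([344.1, 245.6]), array([352.1, 242.2]), array([368.6, 235.2]), array([376.3, 232. ]), array([392. , 225.4]), array([399.3, 222.3])]
0.068 [array([318.3, 255.2]), array([326.8, 251.6]), array([344.2, 244.3]), array([352.3, 240.9]), array([368.8, 234. ]), array([376.5, 230.7]), array([392.3, 224.1]), array([399.6, 221. ])]
```

servo_tool --deltas '[{"x": 0,"y": 0,"z": -0.1,"rx": 0,"ry": 0,"rz": 0,"grip": 0.7},{"x": 0,"y": 0,"z": 0,"rx": 0,"ry": 0,"rz": 0,"grip": 0.45},{"x": 0,"y": 0,"z": 0,"rx": 0,"ry": 0,"rz": 0,"grip": 0.45},{"x": 0,"y": 0,"z": 0,"rx": 0,"ry": 0,"rz": 0,"grip": 0.45},{"x": 0,"y": 0,"z": -2,"rx": 0,"ry": 0,"rz": 0,"grip": 0.45},{"x": 0,"y": 0,"z": -2.5,"rx": 0,"ry": 0,"rz": 0,"grip": 0.45},{"x": 1,"y": 0,"z": -2,"rx": 0,"ry": 0,"rz": 0,"grip": 0.45},{"x": 3,"y": 0,"z": -1,"rx": 0,"ry": 0,"rz": 0,"grip": 0.45},{"x": 4,"y": 0,"z": 0,"rx": 0,"ry": 0,"rz": 0,"grip": 0.3},{"x": 4,"y": 0,"z": 0,"rx": 0,"ry": 0,"rz": 0,"grip": 0.2},{"x": 1,"y": 0,"z": 0,"rx": 0,"ry": 0,"rz": 0,"grip": 0.2},{"x": 0,"y": 0,"z": 0,"rx": 0,"ry": 0,"rz": 0,"grip": 0.2}]'

```text
t: 36.45
position: [0.5477, -0.0794, 0.2264]
orientation: [-2.193, -0.055, -2.214]
force: [0.3, -0.4, 0.8]
gripper_width: 0.798
gripper_force: 0.0
```

servo_tool --deltas '[{"x": 0,"y": 0,"z": 0,"rx": 0,"ry": 0,"rz": 0,"grip": 0.2},{"x": 0,"y": 0,"z": 0,"rx": 0,"ry": 0,"rz": 0,"grip": 0.2},{"x": 0,"y": 0,"z": 0,"rx": 0,"ry": 0,"rz": 0,"grip": 0.2},{"x": 0,"y": 0,"z": 0,"rx": 0,"ry": 0,"rz": 0,"grip": 0.2},{"x": 0,"y": 0,"z": 0,"rx": 0,"ry": 0,"rz": 0,"grip": 0.2},{"x": 0,"y": 0,"z": 0,"rx": 0,"ry": 0,"rz": 0,"grip": 0.2}]'

```text
t: 37.05
position: [0.5474, -0.0792, 0.2232]
orientation: [-2.197, -0.05, -2.206]
force: [-0.0, -0.2, -0.5]
gripper_width: 0.802
gripper_force: 0.0
```

Run:
```python
from h import *
# mean over a few grabs of loaded/B/C/D studs -> best common z
for _ in range(3):print(studs())
i=np.mean([env.grab_frame("scene").astype(float) for _ in range(4)],0).astype(np.uint8)
crop("scene",400,185,500,255,8,"pics/s9.png",i[:,:,::-1])
print("clock",env.get_obs()["t"])
```

```text
[([368.3, 219.3], 3), ([398.9, 222.9], 8), ([391.5, 226.5], 4), ([375.1, 232.3], 9), ([367.5, 236.0], 6), ([351.0, 242.7], 7), ([342.9, 246.1], 8), ([326.0, 253.5], 8), ([317.9, 256.9], 8)]
[([368.2, 219.8], 4), ([398.7, 223.0], 7), ([391.5, 226.5], 4), ([375.1, 232.3], 9), ([367.5, 236.0], 6), ([351.0, 242.7], 7), ([342.9, 246.1], 8), ([326.1, 253.7], 9), ([317.9, 256.9], 8)]
[([368.4, 219.8], 5), ([398.7, 223.0], 7), ([391.5, 226.5], 4), ([375.1, 232.3], 9), ([367.5, 236.0], 6), ([351.0, 242.7], 7), ([342.9, 246.1], 8), ([326.1, 253.7], 9), ([317.9, 256.9], 8)]
clock 37.4
```

View pics/s9.png

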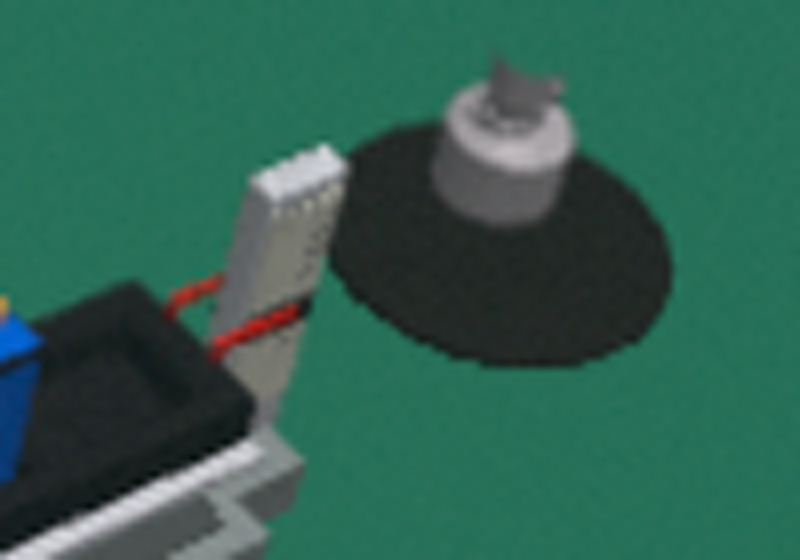

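The weight stands on the mat. The pointer is near the top of the band, so I'll measure the sink against two reference frames: scene0 at a known 24 mm and s4a at 8 mm.

Run:
```python
from h import *
now=np.mean([env.grab_frame("scene").astype(np.float32) for _ in range(8)],0)[:,:,::-1]
np.save("now.npy",now)
ref=cv2.imread("pics/scene0.png").astype(np.float32)
s4=cv2.resize(cv2.imread("pics/s4a.png"),(160,130),interpolation=cv2.INTER_AREA).astype(np.float32)
r8=ref.copy();r8[180:310,300:460]=s4
s6=cv2.resize(cv2.imread("pics/s6.png"),(160,130),interpolation=cv2.INTER_AREA).astype(np.float32)
r16=ref.copy();r16[180:310,300:460]=s6
def cen(im,kind,box):
    u0,v0,u1,v1=box;p=im[v0:v1,u0:u1];b,g,r=p[...,0],p[...,1],p[...,2]
    w=np.clip((r-np.maximum(b,g if kind=="red" else b))-30,0,None)
    y,x=np.mgrid[v0:v1,u0:u1];return (w*x).sum()/w.sum(),(w*y).sum()/w.sum()
for nm,im in(("s24",ref),("s8",r8),("sB",r16),("now",now)):
    b={"s24":(385,213,406,232),"s8":(385,208,406,226),"sB":(385,212,406,228),"now":(385,216,406,234)}[nm]
    print(nm,"studs",np.round(cen(im,"gold",b),2),"red",np.round(cen(im,"red",(418,200,441,240)),2))
b=P2+U*.062+[.006,-.002]
for s in(8,24,33,34,35,36): print(s,np.mean([px("scene",np.r_[b+U*t,.164-s/1000]) for t in(-.01,.01)],0).round(2))
w=at("scene",462.1,209.6,.004);m=at("scene",462.5,215.5,.004);print("weight",w,"mat",m,np.linalg.norm(w-m))
```

```text
s24 studs [395.86 221.17] red [429.84 220.92]
s8 studs [397.34 215.63] red [431.4  216.08]
sB studs [396.25 219.13] red [430.14 219.11]
now studs [395.32 224.47] red [429.2  224.53]
8 [397.16 216.38]
24 [396.14 221.6 ]
33 [395.57 224.48]
34 [395.51 224.8 ]
35 [395.44 225.11]
36 [395.38 225.43]
weight [0.55116546 0.39023026 0.004     ] mat [0.57008017 0.3759791  0.004     ] 0.023682516719420264
```

Run:
```python
from h import *
now=np.load("now.npy");base=cv2.imread("pics/scene0.png").astype(np.float32)
def put(f,u0,v0,w,h):
    r=base.copy();r[v0:v0+h,u0:u0+w]=cv2.resize(cv2.imread(f),(w,h),interpolation=cv2.INTER_AREA);return r
S={"24a":base,"24b":put("pics/s1.png",240,190,240,140),"8a":put("pics/s2.png",380,120,140,120),"8b":put("pics/s3.png",380,120,140,120),"8c":put("pics/s4a.png",300,180,160,130),"now":now}
off={"2":221.2,"8":215.7,"n":224.5}
def gold(im,v):
    v0=int(v)-8;p=im[v0:v0+16,385:406];w=np.clip(p[...,2]-p[...,0]-30,0,None);y,x=np.mgrid[v0:v0+16,385:406];return (w*y).sum()/w.sum()
def shift(a,va,b,vb):  # subpixel match of cell-top patch
    k=8;A=cv2.resize(a[int(va)-8:int(va)+9,386:406],None,fx=k,fy=k,interpolation=cv2.INTER_CUBIC)
    B=cv2.resize(b[int(vb)-14:int(vb)+15,380:412],None,fx=k,fy=k,interpolation=cv2.INTER_CUBIC)
    m=cv2.minMaxLoc(cv2.matchTemplate(B,A,cv2.TM_CCOEFF_NORMED));return m[3][1]/k+int(vb)-14-(int(va)-8),round(m[1],3)
for n,im in S.items(): print(n,"gold",round(gold(im,off[n[0]]),2),"shift to now",shift(im,off[n[0]],now,224.5))
```

```text
24a gold 221.17 shift to now (3.625, 0.978)
24b gold 221.65 shift to now (2.875, 0.984)
8a gold 215.6 shift to now (8.75, 0.93)
8b gold 215.59 shift to now (8.75, 0.928)
8c gold 215.63 shift to now (8.75, 0.98)
now gold 224.47 shift to now (0.0, 0.999)
```

Sink is now about 33.6–35 mm, too near the band's edge at 34. Cell A would bring it to about 41–45 mm, safely inside, so I'll add it to pocket 4.

Run:
```python
from h import *
q0=env.get_obs()["q"]
p=np.r_[.461,.1105,.17]
q,r=ik(p,down(60.8),[0,0,2.1,0,1,.5]);F=jpath(q0,q)
for i in range(0,len(F),2): print(F[i][0].round(3),*[(F[i][0]+F[i][1]@[0,s*.05,-.005]).round(3) for s in(-1,1)])
rows(F,.2)
```

```text
n 19 tcp min [ 0.452 -0.08   0.145] max [0.561 0.172 0.224]
[ 0.556 -0.044  0.224] [0.543 0.004 0.225] [ 0.559 -0.094  0.224]
[0.561 0.024 0.22 ] [0.537 0.068 0.221] [ 0.576 -0.024  0.219]
[0.552 0.082 0.209] [0.519 0.12  0.213] [0.578 0.039 0.207]
[0.534 0.128 0.193] [0.495 0.159 0.2  ] [0.566 0.09  0.19 ]
[0.51  0.158 0.176] [0.468 0.184 0.186] [0.547 0.125 0.172]
[0.486 0.171 0.161] [0.443 0.194 0.173] [0.526 0.142 0.155]
[0.466 0.17  0.149] [0.423 0.191 0.163] [0.508 0.143 0.143]
[0.454 0.157 0.145] [0.411 0.178 0.159] [0.498 0.131 0.141]
[0.452 0.135 0.152] [0.409 0.158 0.162] [0.496 0.11  0.151]
[0.461 0.111 0.17 ] [0.417 0.135 0.175] [0.505 0.086 0.175]
[{"x": 0.1, "y": -3.5, "z": 1, "rx": 0.13, "ry": -0.03, "rz": 0, "grip": 0.2}, {"x": -0.1, "y": -3.3, "z": 1, "rx": 0.12, "ry": -0.04, "rz": 0.01, "grip": 0.2}, {"x": -0.3, "y": -3.2, "z": 1.1, "rx": 0.12, "ry": -0.05, "rz": -0, "grip": 0.2}, {"x": -0.5, "y": -2.9, "z": 1, "rx": 0.11, "ry": -0.06, "rz": -0, "grip": 0.2}, {"x": -0.5, "y": -2.7, "z": 1, "rx": 0.1, "ry": -0.07, "rz": -0.01, "grip": 0.2}, {"x": -0.7, "y": -2.4, "z"
[... 441 characters left out ...]
y": -0.11, "rz": -0.01, "grip": 0.2}, {"x": -0.9, "y": -0.8, "z": 0.2, "rx": 0.03, "ry": -0.11, "rz": -0.01, "grip": 0.2}]

[{"x": -0.9, "y": -0.6, "z": -0, "rx": 0.01, "ry": -0.11, "rz": -0.01, "grip": 0.2}, {"x": -0.9, "y": -0.3, "z": -0.2, "rx": 0, "ry": -0.1, "rz": -0.01, "grip": 0.2}, {"x": -0.8, "y": 0, "z": -0.4, "rx": -0.01, "ry": -0.11, "rz": -0.01, "grip": 0.2}, {"x": -0.9, "y": 0.2, "z": -0.6, "rx": -0.02, "ry": -0.11, "rz": -0, "grip": 0.2}, {"x": -0.7, "y": 0.5, "z": -0.8, "rx": -0.04, "ry": -0.1, "rz": -0.01, "grip": 0.2}, {"x": -0.8, "y": 0.8, "z": -1, "rx": -0.06, "ry": -0.1, "rz": 0, "grip": 0.2}, {"x": -0.7, "y": 1, "z": -1.2, "rx": -0.06, "ry": -0.1, "rz": 0, "grip": 0.2}]
```

servo_tool --deltas '[{"x": 0.1,"y": -3.5,"z": 1,"rx": 0.13,"ry": -0.03,"rz": 0,"grip": 0.2},{"x": -0.1,"y": -3.3,"z": 1,"rx": 0.12,"ry": -0.04,"rz": 0.01,"grip": 0.2},{"x": -0.3,"y": -3.2,"z": 1.1,"rx": 0.12,"ry": -0.05,"rz": 0,"grip": 0.2},{"x": -0.5,"y": -2.9,"z": 1,"rx": 0.11,"ry": -0.06,"rz": 0,"grip": 0.2},{"x": -0.5,"y": -2.7,"z": 1,"rx": 0.1,"ry": -0.07,"rz": -0.01,"grip": 0.2},{"x": -0.7,"y": -2.4,"z": 0.9,"rx": 0.1,"ry": -0.07,"rz": 0,"grip": 0.2},{"x": -0.7,"y": -2.2,"z": 0.9,"rx": 0.08,"ry": -0.09,"rz": -0.01,"grip": 0.2},{"x": -0.8,"y": -1.9,"z": 0.7,"rx": 0.08,"ry": -0.09,"rz": -0.01,"grip": 0.2},{"x": -0.9,"y": -1.7,"z": 0.7,"rx": 0.06,"ry": -0.09,"rz": -0.01,"grip": 0.2},{"x": -0.9,"y": -1.4,"z": 0.5,"rx": 0.06,"ry": -0.1,"rz": -0.01,"grip": 0.2},{"x": -0.9,"y": -1.1,"z": 0.4,"rx": 0.04,"ry": -0.11,"rz": -0.01,"grip": 0.2},{"x": -0.9,"y": -0.8,"z": 0.2,"rx": 0.03,"ry": -0.11,"rz": -0.01,"grip": 0.2}]'

```text
t: 39.0
position: [0.4748, 0.1727, 0.1534]
orientation: [-2.233, -1.192, -0.697]
force: [-0.1, -0.1, 0.1]
gripper_width: 0.796
gripper_force: 0.0
```

servo_tool --deltas '[{"x": -0.9,"y": -0.6,"z": 0,"rx": 0.01,"ry": -0.11,"rz": -0.01,"grip": 0.2},{"x": -0.9,"y": -0.3,"z": -0.2,"rx": 0,"ry": -0.1,"rz": -0.01,"grip": 0.2},{"x": -0.8,"y": 0,"z": -0.4,"rx": -0.01,"ry": -0.11,"rz": -0.01,"grip": 0.2},{"x": -0.9,"y": 0.2,"z": -0.6,"rx": -0.02,"ry": -0.11,"rz": 0,"grip": 0.2},{"x": -0.7,"y": 0.5,"z": -0.8,"rx": -0.04,"ry": -0.1,"rz": -0.01,"grip": 0.2},{"x": -0.8,"y": 0.8,"z": -1,"rx": -0.06,"ry": -0.1,"rz": 0,"grip": 0.2},{"x": -0.7,"y": 1,"z": -1.2,"rx": -0.06,"ry": -0.1,"rz": 0,"grip": 0.2},{"x": 0,"y": 0,"z": 0,"rx": 0,"ry": 0,"rz": 0,"grip": 0.2},{"x": 0,"y": 0,"z": 0,"rx": 0,"ry": 0,"rz": 0,"grip": 0.2}]'

```text
t: 39.9
position: [0.4604, 0.1109, 0.1695]
orientation: [2.708, 1.592, -0.002]
force: [-0.1, 0.4, -0.7]
gripper_width: 0.8
gripper_force: 0.0
```

Run:
```python
from h import *
need([.461,.1105,.006],down(60.8))
```

```text
pos [0.4604 0.1109 0.1695] q [-3.000e-03 -1.100e-01  2.050e+00 -1.000e-03  1.203e+00  5.050e-01] t 39.9 w 0.8
tool x,y,z cm [ 0.02  0.08 16.35] rotvec [-0.     0.002  0.002]
```

servo_tool --deltas '[{"x": 0,"y": 0,"z": 4,"rx": 0,"ry": 0,"rz": 0,"grip": 0.2},{"x": 0,"y": 0,"z": 4,"rx": 0,"ry": 0,"rz": 0,"grip": 0.2},{"x": 0,"y": 0,"z": 4,"rx": 0,"ry": 0,"rz": 0,"grip": 0.2},{"x": 0,"y": 0,"z": 3,"rx": 0,"ry": 0,"rz": 0,"grip": 0.2},{"x": 0,"y": 0,"z": 1.2,"rx": 0,"ry": 0,"rz": 0,"grip": 0.2},{"x": 0,"y": 0,"z": 0,"rx": 0,"ry": 0,"rz": 0,"grip": 0.2},{"x": 0,"y": 0,"z": 0,"rx": 0,"ry": 0,"rz": 0,"grip": 0.7},{"x": 0,"y": 0,"z": 0,"rx": 0,"ry": 0,"rz": 0,"grip": 0.7},{"x": 0,"y": 0,"z": 0,"rx": 0,"ry": 0,"rz": 0,"grip": 0.7},{"x": 0,"y": 0,"z": 0,"rx": 0,"ry": 0,"rz": 0,"grip": 0.7},{"x": 0,"y": 0,"z": 0,"rx": 0,"ry": 0,"rz": 0,"grip": 0.7}]'

```text
t: 41.0
position: [0.4626, 0.1098, 0.0099]
orientation: [2.704, 1.589, 0.002]
force: [-0.9, 0.4, 7.6]
gripper_width: 0.406
gripper_force: 61.6
```

servo_tool --deltas '[{"x": 0,"y": 0,"z": -2,"rx": 0,"ry": 0,"rz": 0,"grip": 0.7},{"x": 0,"y": 0,"z": -4,"rx": 0,"ry": 0,"rz": 0,"grip": 0.7},{"x": 0,"y": 0,"z": -4,"rx": 0,"ry": 0,"rz": 0,"grip": 0.7},{"x": 0,"y": 0,"z": -4.5,"rx": 0,"ry": 0,"rz": 0,"grip": 0.7},{"x": 0,"y": 0,"z": -4.5,"rx": 0,"ry": 0,"rz": 0,"grip": 0.7},{"x": 0,"y": 0,"z": -4.5,"rx": 0,"ry": 0,"rz": 0,"grip": 0.7},{"x": 0,"y": 0,"z": 0,"rx": 0,"ry": 0,"rz": 0,"grip": 0.7}]'

```text
t: 41.7
position: [0.4645, 0.1108, 0.2509]
orientation: [2.699, 1.586, 0.017]
force: [0.6, 0.1, -1.5]
gripper_width: 0.408
gripper_force: 60.7
```

Run:
```python
from h import *
o=env.get_obs();q0=o["q"];print(q0.round(2),o["position"],o["force"])
pf,R=seat(4,[-.004,0,-.005],.20,1);pf[1]-=.0015
qf,r3=ik(pf,R,[.1,.2,2.2,3.2,1,-1.6]);print(qf.round(2),r3);F=jpath(q0,qf)
for i in range(0,len(F),2): print(F[i][0].round(3),F[i][1][:,2].round(2),(F[i][0]+F[i][1]@[-.036,0,-.0]).round(3))
rows(F,.7)
```

```text
[-0.   -0.2   1.97 -0.    1.35  0.51] [0.46445255 0.11082191 0.25089463] [ 0.61706336  0.14885873 -1.54298453]
[ 0.12  0.16  2.3   3.24  0.89 -1.63] 1.138533711753098e-12
n 26 tcp min [0.461 0.111 0.204] max [0.62  0.373 0.31 ]
[0.463 0.144 0.24 ] [ 0.01  0.12 -0.99] [0.447 0.112 0.236]
[0.461 0.207 0.228] [ 0.    0.35 -0.94] [0.449 0.175 0.216]
[0.463 0.264 0.229] [ 0.02  0.55 -0.83] [0.453 0.235 0.209]
[0.47 0.31 0.24] [ 0.06  0.72 -0.69] [0.463 0.286 0.214]
[0.482 0.345 0.256] [ 0.13  0.84 -0.52] [0.477 0.327 0.226]
[0.5   0.366 0.276] [ 0.22  0.91 -0.35] [0.497 0.354 0.242]
[0.523 0.373 0.293] [ 0.34  0.92 -0.19] [0.522 0.366 0.258]
[0.547 0.366 0.306] [ 0.47  0.88 -0.05] [0.549 0.364 0.27 ]
[0.572 0.347 0.31 ] [0.61 0.79 0.06] [0.575 0.347 0.274]
[0.594 0.317 0.304] [0.74 0.66 0.12] [0.599 0.319 0.269]
[0.611 0.28  0.288] [0.85 0.5  0.14] [0.616 0.281 0.252]
[0.62  0.237 0.261] [0.94 0.33 0.11] [0.623 0.238 0.225]
[0.618 0.191 0.225] [0.99 0.14 0.05] [0.62  0.192 0.189]
[{"x": 2.8, "y": -1.8, "z": 1.1, "rx": 0.06, "ry": 0.1, "rz": -0.06, "grip": 0.7}, {"x": 2.8, "y": -1.4, "z": 
[... 1313 characters left out ...]
rx": -0.09, "ry": 0.03, "rz": -0, "grip": 0.7}, {"x": -0.5, "y": 1.9, "z": -0.5, "rx": -0.1, "ry": 0.03, "rz": -0, "grip": 0.7}, {"x": -0.7, "y": 1.9, "z": -0.6, "rx": -0.09, "ry": 0.01, "rz": -0.01, "grip": 0.7}, {"x": -0.9, "y": 2, "z": -0.7, "rx": -0.1, "ry": -0, "rz": 0, "grip": 0.7}, {"x": -1.2, "y": 2, "z": -0.8, "rx": -0.1, "ry": -0.01, "rz": 0, "grip": 0.7}, {"x": -1.4, "y": 2.1, "z": -0.8, "rx": -0.1, "ry": -0.02, "rz": -0, "grip": 0.7}, {"x": -1.6, "y": 2.2, "z": -0.9, "rx": -0.1, "ry": -0.03, "rz": -0, "grip": 0.7}]

[{"x": -1.9, "y": 2.1, "z": -0.9, "rx": -0.1, "ry": -0.04, "rz": -0.01, "grip": 0.7}, {"x": -2, "y": 2.2, "z": -0.9, "rx": -0.09, "ry": -0.05, "rz": -0, "grip": 0.7}]
```

servo_tool --deltas '[{"x": 2.8,"y": -1.8,"z": 1.1,"rx": 0.06,"ry": 0.1,"rz": -0.06,"grip": 0.7},{"x": 2.8,"y": -1.4,"z": 1.1,"rx": 0.06,"ry": 0.11,"rz": -0.05,"grip": 0.7},{"x": 2.6,"y": -1.2,"z": 1.2,"rx": 0.04,"ry": 0.11,"rz": -0.05,"grip": 0.7},{"x": 2.6,"y": -0.9,"z": 1.1,"rx": 0.03,"ry": 0.11,"rz": -0.04,"grip": 0.7},{"x": 2.4,"y": -0.6,"z": 1,"rx": 0.02,"ry": 0.12,"rz": -0.03,"grip": 0.7},{"x": 2.3,"y": -0.4,"z": 1.1,"rx": 0.02,"ry": 0.11,"rz": -0.04,"grip": 0.7},{"x": 2.1,"y": -0.1,"z": 0.9,"rx": 0,"ry": 0.11,"rz": -0.02,"grip": 0.7},{"x": 2,"y": 0.1,"z": 0.9,"rx": -0.01,"ry": 0.11,"rz": -0.03,"grip": 0.7},{"x": 1.8,"y": 0.4,"z": 0.7,"rx": -0.03,"ry": 0.1,"rz": -0.01,"grip": 0.7},{"x": 1.5,"y": 0.5,"z": 0.6,"rx": -0.03,"ry": 0.1,"rz": -0.02,"grip": 0.7},{"x": 1.4,"y": 0.7,"z": 0.6,"rx": -0.04,"ry": 0.1,"rz": -0.01,"grip": 0.7},{"x": 1.1,"y": 0.9,"z": 0.3,"rx": -0.05,"ry": 0.09,"rz": -0.01,"grip": 0.7}]'

```text
t: 42.9
position: [0.5071, 0.3711, 0.2753]
orientation: [-1.638, -1.236, -1.255]
force: [-0.5, 0.1, -1.9]
gripper_width: 0.406
gripper_force: 60.7
```

servo_tool --deltas '[{"x": 0.9,"y": 1.1,"z": 0.3,"rx": -0.06,"ry": 0.07,"rz": -0.01,"grip": 0.7},{"x": 0.7,"y": 1.3,"z": 0.1,"rx": -0.07,"ry": 0.08,"rz": 0,"grip": 0.7},{"x": 0.4,"y": 1.3,"z": 0,"rx": -0.08,"ry": 0.06,"rz": 0,"grip": 0.7},{"x": 0.2,"y": 1.6,"z": -0.1,"rx": -0.08,"ry": 0.05,"rz": 0,"grip": 0.7},{"x": 0,"y": 1.6,"z": -0.3,"rx": -0.09,"ry": 0.04,"rz": 0,"grip": 0.7},{"x": -0.2,"y": 1.7,"z": -0.4,"rx": -0.09,"ry": 0.03,"rz": 0,"grip": 0.7},{"x": -0.5,"y": 1.9,"z": -0.5,"rx": -0.1,"ry": 0.03,"rz": 0,"grip": 0.7},{"x": -0.7,"y": 1.9,"z": -0.6,"rx": -0.09,"ry": 0.01,"rz": -0.01,"grip": 0.7},{"x": -0.9,"y": 2,"z": -0.7,"rx": -0.1,"ry": 0,"rz": 0,"grip": 0.7},{"x": -1.2,"y": 2,"z": -0.8,"rx": -0.1,"ry": -0.01,"rz": 0,"grip": 0.7},{"x": -1.4,"y": 2.1,"z": -0.8,"rx": -0.1,"ry": -0.02,"rz": 0,"grip": 0.7},{"x": -1.6,"y": 2.2,"z": -0.9,"rx": -0.1,"ry": -0.03,"rz": 0,"grip": 0.7}]'

```text
t: 44.1
position: [0.6156, 0.2126, 0.2317]
orientation: [-2.023, -0.224, -2.159]
force: [1.1, -0.4, -1.6]
gripper_width: 0.406
gripper_force: 60.8
```

servo_tool --deltas '[{"x": -1.9,"y": 2.1,"z": -0.9,"rx": -0.1,"ry": -0.04,"rz": -0.01,"grip": 0.7},{"x": -2,"y": 2.2,"z": -0.9,"rx": -0.09,"ry": -0.05,"rz": 0,"grip": 0.7},{"x": 0,"y": 0,"z": 0,"rx": 0,"ry": 0,"rz": 0,"grip": 0.7},{"x": 0,"y": 0,"z": 0,"rx": 0,"ry": 0,"rz": 0,"grip": 0.7}]'

```text
t: 44.5
position: [0.608, 0.1692, 0.1935]
orientation: [-2.218, -0.047, -2.174]
force: [0.8, 0.0, -2.3]
gripper_width: 0.404
gripper_force: 60.8
```

Run:
```python
from h import *
c=[-.004,0,-.005]
p,R=seat(4,c,.20,1);p[1]-=.0015;need(p,R)
o=env.get_obs();Q=Ro.from_rotvec(o["orientation"]).as_matrix();cc=o["position"]+Q@c;print(cc,o["force"])
for s in(-.01,.01): print("pred",px("scene",np.r_[cc[:2]+[.005,-.002]+U*s,cc[2]+.037]))
print(studs())
for z in(.052,.06): print(z,[np.round(px("scene",np.r_[P2+U*.062*(k-2)+[.006,-.002]+U*s,z+.069]),1) for k in(4,) for s in(-.01,.01)])
```

```text
pos [0.608  0.1692 0.1935] q [ 0.123  0.172  2.304  3.241  0.888 -1.627] t 44.5 w 0.404
tool x,y,z cm [1.06 0.05 0.45] rotvec [ 0.001  0.02  -0.005]
[0.60295922 0.16899367 0.18962603] [ 0.82775927  0.03233049 -2.25321139]
pred (np.float64(419.7142865913261), np.float64(182.54347266997752))
pred (np.float64(427.0874114164673), np.float64(179.68779105524712))
[([425.7, 180.5], 6), ([418.2, 183.6], 5), ([398.9, 222.9], 8), ([391.5, 226.5], 4), ([375.1, 232.3], 9), ([367.5, 236.0], 6), ([351.0, 242.7], 7), ([342.9, 246.1], 8), ([326.1, 253.7], 9), ([317.9, 256.9], 8)]
0.052 [array([413.4, 219.8]), array([420.3, 216.8])]
0.06 [array([414. , 217.3]), array([420.9, 214.3])]
```

servo_tool --deltas '[{"x": -1,"y": -0.1,"z": 0.4,"rx": 0,"ry": 0.02,"rz": -0.01,"grip": 0.7},{"x": -2.5,"y": 0,"z": 0,"rx": 0,"ry": 0,"rz": 0,"grip": 0.7},{"x": -2,"y": 0,"z": 0,"rx": 0,"ry": 0,"rz": 0,"grip": 0.7},{"x": -0.5,"y": 0,"z": 0,"rx": 0,"ry": 0,"rz": 0,"grip": 0.7},{"x": 0,"y": 0,"z": 0,"rx": 0,"ry": 0,"rz": 0,"grip": 0.7}]'

```text
t: 45.05
position: [0.6124, 0.1698, 0.1337]
orientation: [-2.201, -0.056, -2.202]
force: [-0.1, -0.6, -1.9]
gripper_width: 0.407
gripper_force: 60.8
```

Run:
```python
from h import *
c=[-.004,0,-.005]
p,R=seat(4,c,.083,1);need(p,R);print(env.get_obs()["force"]);print(studs())
o=env.get_obs();Q=Ro.from_rotvec(o["orientation"]).as_matrix();cc=o["position"]+Q@c;print(cc)
for s in(-.01,.01): print("pred",px("scene",np.r_[cc[:2]+[.005,-.002]+U*s,cc[2]+.037]))
```

```text
pos [0.6124 0.1698 0.1337] q [ 0.125  0.383  2.251  3.232  1.065 -1.62 ] t 45.05 w 0.407
tool x,y,z cm [-4.67 -0.08  0.04] rotvec [ 0.002 -0.     0.005]
[-0.0502209  -0.58550936 -1.85883622]
[([422.0, 202.3], 7), ([414.5, 205.5], 4), ([398.9, 222.9], 8), ([391.5, 226.5], 4), ([375.1, 232.1], 8), ([367.5, 236.0], 6), ([351.0, 242.7], 7), ([342.9, 246.1], 8), ([326.0, 253.5], 8), ([317.7, 257.0], 7)]
[0.60768858 0.16960141 0.1306889 ]
pred (np.float64(416.4696049577653), np.float64(204.43182254686826))
pred (np.float64(423.5737946508314), np.float64(201.5157865903032))
```

Run:
```python
from h import *
A=(np.array([422.0,202.3])+[414.5,205.5])/2
L=(np.array([398.9,222.9])+[391.5,226.5])/2; D=(np.array([326.05,253.6])+[317.85,256.95])/2
f=lambda q,z:at("scene",q[0],q[1],z)[:2]
for zf in(.060,.0625):
  l=f(L,zf+.069);d=f(D,zf+.069)
  print("L->D",((l-d)@U)*1000,"perp",np.cross(U,l-d)*1000)
  for dz in(-.002,0,.002):
    a=f(A,.1307+.037+dz);print(zf,dz,"A-L along U mm",(a-l)@U*1000,"perp(+ = +x neg)",(a-l)@np.array([.999,.047])*1000)
# top camera too
i=np.mean([env.grab_frame("top").astype(np.float32) for _ in range(4)],0)
w=np.clip(i[...,0]-i[...,2]-15,0,None)
w=i[...,0]-i[...,2];m=((w>5)).astype(np.uint8);m[:205]=0;m[240:]=0;m[:,:225]=0;m[:,360:]=0
n,l,s,c=cv2.connectedComponentsWithStats(m);print([(c[k].round(1).tolist(),int(s[k,4])) for k in range(1,n) if s[k,4]>3])
```

```text
L->D 186.39196280724835 perp -0.7456341045642377
0.06 -0.002 A-L along U mm 57.486310689045965 perp(+ = +x neg) -0.8370382893574214
0.06 0 A-L along U mm 55.804135971058706 perp(+ = +x neg) 0.7255852259042864
0.06 0.002 A-L along U mm 54.12196125307133 perp(+ = +x neg) 2.288208741165989
L->D 185.70748061037784 perp -0.7428959324764367
0.0625 -0.002 A-L along U mm 59.26456827028768 perp(+ = +x neg) -2.6819445708084984
0.0625 0 A-L along U mm 57.582393552300424 perp(+ = +x neg) -1.119321055546791
0.0625 0.002 A-L along U mm 55.90021883431305 perp(+ = +x neg) 0.44330245971491206
[([231.6, 222.8], 5), ([240.5, 222.5], 4), ([292.5, 223.5], 4), ([225.4, 226.2], 5), ([258.5, 224.5], 4)]<stdin>:7: DeprecationWarning: Arrays of 2-dimensional vectors are deprecated. Use arrays of 3-dimensional vectors instead. (deprecated in NumPy 2.0)
```

Run:
```python
from h import *
i=np.mean([env.grab_frame("top").astype(np.float32) for _ in range(6)],0)
def cen(u0,u1,v0,v1):
    p=i[v0:v1,u0:u1];w=np.clip(p[...,0]-p[...,2]+25,0,None);y,x=np.mgrid[v0:v1,u0:u1];return (w*x).sum()/w.sum(),(w*y).sum()/w.sum()
red=(i[...,0]-i[...,2]).astype(int)
for v in range(218,232): print(v,red[v,226:302].tolist())
print("A",at("top",236.05,222.65,.1677),"FK",.6077,.1696)
```

```text
218 [-34, -32, -44, -75, -106, -118, -122, -125, -127, -128, -129, -129, -130, -129, -130, -130, -122, -90, -43, -21, -17, -15, -14, -12, -11, -11, -12, -13, -14, -17, -25, -30, -33, -37, -41, -47, -52, -54, -55, -56, -55, -52, -48, -42, -30, -16, -10, -10, -10, -10, -11, -10, -10, -11, -24, -49, -69, -79, -84, -86, -85, -83, -85, -89, -92, -94, -95, -96, -92, -75, -43, -18, -12, -12, -12, -13]
219 [-27, -26, -42, -83, -120, -133, -135, -138, -139, -139, -140, -140, -138, -134, -131, -133, -131, -106, -56, -21, -14, -12, -11, -9, -9, -9, -9, -9, -13, -29, -54, -70, -79, -85, -92, -100, -106, -110, -114, -116, -117, -116, -112, -101, -75, -35, -13, -9, -9, -9, -10, -10, -10, -16, -47, -90, -118, -127, -128, -130, -130, -130, -130, -131, -131, -131, -130, -129, -126, -108, -68, -26, -14, -12, -13, -12]
220 [-22, -23, -49, -93, -119, -120, -119, -127, -137, -140, -141, -138, -128, -109, -97, -105, -119, -116, -78, -33, -15, -10, -8, -8, -8, -8, -8, -10, -23, -58, -99, -120, -125, -128, -130, -133, -136, -137, -138, -136, -134, -132, -131, -123, -96, -50, -17, -10, -10, -10, -10, -10, -1
[... 3870 characters left out ...]
 -9, -18, -52, -96, -120, -127, -127, -123, -117, -115, -114, -110, -107, -106, -106, -105, -101, -88, -62, -38, -22, -11, -11, -11, -11, -11, -13, -25, -55, -84, -100, -104, -104, -103, -102, -102, -101, -101, -101, -100, -99, -95, -84, -61, -35, -18, -14, -12, -12]
231 [-8, -8, -7, -10, -21, -50, -69, -71, -72, -71, -72, -71, -70, -70, -69, -70, -69, -52, -24, -11, -8, -8, -8, -10, -12, -11, -10, -10, -13, -32, -63, -88, -96, -97, -92, -87, -83, -83, -79, -78, -75, -75, -76, -76, -70, -57, -42, -24, -13, -10, -11, -11, -10, -12, -17, -33, -54, -69, -74, -77, -76, -74, -74, -73, -73, -74, -74, -73, -71, -63, -47, -30, -17, -13, -12, -13]
A [0.60637852 0.1699652  0.1677    ] FK 0.6077 0.1696
```

Top view puts A about 1.7 mm short in y, and the forward kinematics says 0.6 mm. I'll shift it by 2 mm and lower.

servo_tool --deltas '[{"x": -0.6,"y": -0.2,"z": 0,"rx": 0,"ry": 0,"rz": 0,"grip": 0.7},{"x": -0.6,"y": 0,"z": 0,"rx": 0,"ry": 0,"rz": 0,"grip": 0.7},{"x": -0.5,"y": 0,"z": 0,"rx": 0,"ry": 0,"rz": 0,"grip": 0.7},{"x": -0.5,"y": 0,"z": 0,"rx": 0,"ry": 0,"rz": 0,"grip": 0.7},{"x": -0.5,"y": 0,"z": 0,"rx": 0,"ry": 0,"rz": 0,"grip": 0.7},{"x": -0.5,"y": 0,"z": 0,"rx": 0,"ry": 0,"rz": 0,"grip": 0.7},{"x": -0.5,"y": 0,"z": 0,"rx": 0,"ry": 0,"rz": 0,"grip": 0.7},{"x": -0.5,"y": 0,"z": 0,"rx": 0,"ry": 0,"rz": 0,"grip": 0.7},{"x": -0.5,"y": 0,"z": 0,"rx": 0,"ry": 0,"rz": 0,"grip": 0.7},{"x": 0,"y": 0,"z": 0,"rx": 0,"ry": 0,"rz": 0,"grip": 0.7}]'

```text
t: 46.6
position: [0.6122, 0.1714, 0.0864]
orientation: [-2.201, -0.055, -2.202]
force: [-1.0, 0.2, 0.2]
gripper_width: 0.404
gripper_force: 60.8
```

Run:
```python
from h import *
c=[-.004,0,-.005]
o=env.get_obs();Q=Ro.from_rotvec(o["orientation"]).as_matrix();print(o["position"]+Q@c,o["force"]);print(studs())
for z in(.048,.052,.056,.06): print(z,[np.round(px("scene",np.r_[P2+U*.062*(k-2)+[.006,-.002]+U*s,z+.069]),1) for k in(3,4) for s in(-.01,.01)])
```

```text
[0.6072577  0.17112497 0.08243089] [-1.00658053  0.15386315  0.22479168]
[([418.8, 217.2], 6), ([411.6, 220.2], 5), ([398.0, 227.0], 7), ([390.4, 230.2], 5), ([374.9, 235.9], 8), ([366.6, 239.8], 5), ([350.7, 246.9], 7), ([342.7, 250.0], 7), ([326.0, 257.5], 8), ([317.7, 261.0], 7)]
0.048 [array([391.1, 230.4]), array([398.3, 227.3]), array([413.1, 221. ]), array([420. , 218.1])]
0.052 [array([391.3, 229.2]), array([398.6, 226.1]), array([413.4, 219.8]), array([420.3, 216.8])]
0.056 [array([391.6, 227.9]), array([398.8, 224.8]), array([413.7, 218.5]), array([420.6, 215.6])]
0.06 [array([391.8, 226.7]), array([399.1, 223.6]), array([414. , 217.3]), array([420.9, 214.3])]
```

A's cell bottom at z 0.050 matches the pan floor at about 0.049, so it is home. Release with a small opening, because of the column.

servo_tool --deltas '[{"x": 0,"y": 0,"z": 0,"rx": 0,"ry": 0,"rz": 0,"grip": 0.54},{"x": 0,"y": 0,"z": 0,"rx": 0,"ry": 0,"rz": 0,"grip": 0.54},{"x": 0,"y": 0,"z": 0,"rx": 0,"ry": 0,"rz": 0,"grip": 0.52},{"x": 0,"y": 0,"z": 0,"rx": 0,"ry": 0,"rz": 0,"grip": 0.52},{"x": 0,"y": 0,"z": -1,"rx": 0,"ry": 0,"rz": 0,"grip": 0.52},{"x": 0,"y": 0,"z": -2,"rx": 0,"ry": 0,"rz": 0,"grip": 0.52},{"x": 0,"y": 0,"z": -2,"rx": 0,"ry": 0,"rz": 0,"grip": 0.52},{"x": 0,"y": 0,"z": -2,"rx": 0,"ry": 0,"rz": 0,"grip": 0.52},{"x": 2,"y": 0,"z": -0.5,"rx": 0,"ry": 0,"rz": 0,"grip": 0.52},{"x": 4,"y": 0,"z": 0,"rx": 0,"ry": 0,"rz": 0,"grip": 0.5},{"x": 4,"y": 0,"z": 0,"rx": 0,"ry": 0,"rz": 0,"grip": 0.5},{"x": 3,"y": 0,"z": 0,"rx": 0,"ry": 0,"rz": 0,"grip": 0.5}]'

```text
t: 47.85
position: [0.5362, 0.1688, 0.2185]
orientation: [-2.199, -0.055, -2.203]
force: [-0.2, 0.5, 0.6]
gripper_width: 0.503
gripper_force: 0.0
```

servo_tool --deltas '[{"x": 0,"y": 0,"z": 0,"rx": 0,"ry": 0,"rz": 0,"grip": 0.5},{"x": 0,"y": 0,"z": 0,"rx": 0,"ry": 0,"rz": 0,"grip": 0.5},{"x": 0,"y": 0,"z": 0,"rx": 0,"ry": 0,"rz": 0,"grip": 0.5},{"x": 0,"y": 0,"z": 0,"rx": 0,"ry": 0,"rz": 0,"grip": 0.5},{"x": 0,"y": 0,"z": 0,"rx": 0,"ry": 0,"rz": 0,"grip": 0.5},{"x": 0,"y": 0,"z": 0,"rx": 0,"ry": 0,"rz": 0,"grip": 0.5},{"x": 0,"y": 0,"z": 0,"rx": 0,"ry": 0,"rz": 0,"grip": 0.5},{"x": 0,"y": 0,"z": 0,"rx": 0,"ry": 0,"rz": 0,"grip": 0.5}]'

```text
t: 48.65
position: [0.537, 0.1687, 0.2165]
orientation: [-2.201, -0.055, -2.202]
force: [0.7, 0.4, -0.6]
gripper_width: 0.502
gripper_force: 0.0
```

Run:
```python
from h import *
print(studs());print(studs())
i=np.mean([env.grab_frame("scene").astype(np.float32) for _ in range(6)],0)[:,:,::-1]
p=i[219:237,385:406];w=np.clip(p[...,2]-p[...,0]-30,0,None);y,x=np.mgrid[219:237,385:406];print("gold v",(w*y).sum()/w.sum(),"refs 8:215.6 24:221.17-221.65 prev:224.47")
old=np.load("now.npy");print("weight/mat patch change",np.abs(i-old)[190:235,445:490].mean())
for a in [x/10 for x in range(380,460,10)]:pass
b=P2+U*.062+[.006,-.002]
for s in(40,42,44,46): print(s,np.mean([px("scene",np.r_[b+U*t,.164-s/1000]) for t in(-.01,.01)],0).round(2))
print(env.get_obs()["position"],env.get_obs()["t"])
i=i.astype(np.uint8);crop("scene",300,180,480,290,4.4,"pics/end.png",i)
```

```text
[([418.8, 216.2], 6), ([412.2, 219.6], 5), ([398.0, 226.2], 8), ([390.6, 229.8], 5), ([374.9, 235.4], 7), ([366.8, 238.8], 6), ([350.7, 245.9], 7), ([342.7, 249.0], 7), ([326.0, 256.7], 7), ([317.7, 260.0], 7)]
[([418.6, 216.2], 5), ([412.2, 219.6], 5), ([398.0, 226.2], 8), ([390.6, 229.8], 5), ([374.9, 235.4], 7), ([367.0, 238.7], 7), ([350.7, 245.9], 7), ([342.7, 249.0], 7), ([326.0, 256.5], 8), ([317.7, 260.0], 7)]
gold v 227.70641447028765 refs 8:215.6 24:221.17-221.65 prev:224.47
weight/mat patch change 1.0148903
40 [395.13 226.69]
42 [395.01 227.32]
44 [394.89 227.95]
46 [394.76 228.57]
[0.53706998 0.16875205 0.21689965] 49.05
```

I have used all my picture views, so I'll measure the sink numerically from the pan's long white edge, averaged over many columns, against the known 24 mm and 8 mm frames.

Run:
```python
from h import *
cur=np.mean([env.grab_frame("scene").astype(np.float32) for _ in range(8)],0)[:,:,::-1]
np.save("cur.npy",cur);prev=np.load("now.npy")
base=cv2.imread("pics/scene0.png").astype(np.float32)
def put(f,u0,v0,w,h):
    r=base*0;r[v0:v0+h,u0:u0+w]=cv2.resize(cv2.imread(f),(w,h),interpolation=cv2.INTER_AREA);return r
S={"24":(base,24),"24s1":(put("pics/s1.png",240,190,240,140),24),"8":(put("pics/s4a.png",300,180,160,130),8),"B":(put("pics/s6.png",300,180,160,130),17),"prev":(prev,34.5),"cur":(cur,43)}
def edge(u,s):  # predicted v of the outer pan edge at column u
    f=lambda t:px("scene",np.r_[P2+U*t+np.array([.999,.047])*.036+[.006,-.002],.088-s/1000])
    ts=np.linspace(-.15,.15,61);q=np.array([f(t) for t in ts]);return np.interp(u,q[:,0],q[:,1])
us=np.arange(345,421)
def meas(im,s):
    g=im.mean(2);o=[]
    for u in us:
        v=edge(u,s);a=int(v)-8;p=g[a:a+17,u];k=np.argmax(p)
        if p[k]<110: o.append(np.nan);continue
        bg=np.median(p[:max(k-3,1)]) if k>3 else p[0];h=(p[k]+bg)/2
        j=k
        while j>0 and p[j-1]>h:j-=1
        o.append(np.nan if j==0 else a+j-(p[j]-h)/(p[j]-p[j-1]))
    return np.array(o)
M={n:meas(*x) for n,x in S.items()}
print({n:(int(np.isfinite(m).sum()),round(float(np.nanmedian(m-np.array([edge(u,S[n][1]) for u in us]))),2)) for n,m in M.items()})
k=np.array([edge(u,44)-edge(u,24) for u in us])/20;print("px/mm",k.mean())
for r,s0 in(("24",24),("24s1",24),("8",8)):
  for n in("8","B","24","24s1","prev","cur"):
    d=(M[n]-M[r])/k;print(r,"->",n,round(s0+float(np.nanmedian(d)),2),"sd",round(float(np.nanstd(d)),2),end="; ")
  print()
```

```text
Traceback (most recent call last):
  File "h.py", line 11, in px
    m=env.camera_model(n);c=m["view"]@np.append(p,1);a=c[:2]/c[2];a=a*(1+m["k1"]*a@a);K=m["camera_matrix"]
ValueError: time passes only in moves, steps and waits
```

```bash
sed -i 's/^from station import env/from station import env\nimport functools\n_cm=functools.lru_cache(None)(env.camera_model)/; s/m=env.camera_model(n)/m=_cm(n)/' h.py; ls -la *.npy
cat > sink.py <<'E'
from h import *
import os
if not os.path.exists("cur.npy"): np.save("cur.npy",np.mean([env.grab_frame("scene").astype(np.float32) for _ in range(8)],0)[:,:,::-1])
cur=np.load("cur.npy");prev=np.load("now.npy")
base=cv2.imread("pics/scene0.png").astype(np.float32)
def put(f,u0,v0,w,h):
    r=base*0;r[v0:v0+h,u0:u0+w]=cv2.resize(cv2.imread(f),(w,h),interpolation=cv2.INTER_AREA);return r
S={"24":(base,24),"24s1":(put("pics/s1.png",240,190,240,140),24),"8":(put("pics/s4a.png",300,180,160,130),8),"B":(put("pics/s6.png",300,180,160,130),17),"prev":(prev,34.5),"cur":(cur,43)}
us=np.arange(345,421);E={}
def edge(s):
    if s not in E:
        q=np.array([px("scene",np.r_[P2+U*t+np.array([.999,.047])*.036+[.006,-.002],.088-s/1000]) for t in np.linspace(-.15,.15,31)]);E[s]=np.interp(us,q[:,0],q[:,1])
    return E[s]
def meas(im,s):
    g=im.mean(2);o=[]
    for u,v in zip(us,edge(s)):
        a=int(v)-8;p=g[a:a+17,u];k=np.argmax(p)
        if p[k]<110 or k<4: o.append(np.nan);continue
        h=(p[k]+np.median(p[:k-3]))/2;j=k
        while j>0 and p[j-1]>h:j-=1
        o.append(np.nan if j==0 else a+j-(p[j]-h)/(p[j]-p[j-1]))
    return np.array(o)
M={n:meas(*x) for n,x in S.items()}
print({n:(int(np.isfinite(m).sum()),round(float(np.nanmedian(m-edge(S[n][1]))),2)) for n,m in M.items()})
k=(edge(44)-edge(24))/20;print("px/mm",k.mean())
for r,s0 in(("24",24),("24s1",24),("8",8)):
  for n in("8","B","24","24s1","prev","cur"):
    d=(M[n]-M[r])/k;print(r,"->",n,round(s0+float(np.nanmedian(d)),2),"sd",round(float(np.nanstd(d)),2),end="; ")
  print()
E
timeout 60 python3 sink.py
```

```text
-rw-r--r-- 1 agent agent 3686528 Dec  1 00:55 cur.npy
-rw-r--r-- 1 agent agent 3686528 Dec  1 00:50 now.npy
{'24': (76, -4.6), '24s1': (76, -4.06), '8': (76, -4.62), 'B': (76, -4.38), 'prev': (76, -4.39), 'cur': (76, -4.0)}
px/mm 0.2572411090556828
24 -> 8 7.4 sd 0.64; 24 -> B 17.66 sd 0.64; 24 -> 24 24.0 sd 0.0; 24 -> 24s1 26.13 sd 0.47; 24 -> prev 35.45 sd 0.44; 24 -> cur 45.31 sd 0.6; 
24s1 -> 8 5.42 sd 0.6; 24s1 -> B 15.89 sd 0.58; 24s1 -> 24 21.87 sd 0.47; 24s1 -> 24s1 24.0 sd 0.0; 24s1 -> prev 33.26 sd 0.53; 24s1 -> cur 43.26 sd 0.52; 
8 -> 8 8.0 sd 0.0; 8 -> B 18.36 sd 0.61; 8 -> 24 24.6 sd 0.64; 8 -> 24s1 26.58 sd 0.6; 8 -> prev 36.03 sd 0.5; 8 -> cur 45.86 sd 0.52;
```

Run:
```python
from h import *
i=env.grab_frame("top").astype(int)[215:295,120:210]
g=i.sum(2)/3;dark=(i[...,1]-i[...,0]<25)&(g<60)
y,x=np.nonzero(dark);print("mat px",x.min()+120,x.max()+120,y.min()+215,y.max()+215)
br=(g>85)&(np.abs(i[...,1]-i[...,0])<15);y,x=np.nonzero(br);print("weight px",len(x),x.min()+120,x.max()+120,y.min()+215,y.max()+215,x.mean()+120,y.mean()+215)
w=at("top",x.mean()+120,y.mean()+215,.03);print(w,"mat .561 .379")
cur=env.grab_frame("scene").astype(float)[:,:,::-1]
p=cur[200:240,418:441];ww=np.clip(p[...,2]-np.maximum(p[...,0],p[...,1])-30,0,None);yy,xx=np.mgrid[200:240,418:441];print("red",(ww*yy).sum()/ww.sum(),"8:216.08 24:220.92 prev 224.53")
print(env.get_obs()["t"])
```

```text
mat px 141 184 233 274
weight px 322 144 209 225 294 161.6335403726708 261.5993788819876
[0.53642437 0.37536708 0.03      ] mat .561 .379
red 228.11543062200957 8:216.08 24:220.92 prev 224.53
49.55
```

Run:
```python
from h import *
base=cv2.imread("pics/scene0.png").astype(np.float32)
r8=base*0;r8[180:310,300:460]=cv2.resize(cv2.imread("pics/s4a.png"),(160,130),interpolation=cv2.INTER_AREA)
S={"8":r8,"24":base,"prev":np.load("now.npy"),"cur":np.load("cur.npy")}
for n,im in S.items():
    p=im[195:245,424:442];w=np.clip(p[...,2]-np.maximum(p[...,0],p[...,1])-25,0,None)
    out=[]
    for u in range(428,440):
        c=w[:,u-424];k=len(c)-1-np.argmax(c[::-1]>20) if (c>20).any() else None   # lowest red = front rod
        if k is None: out.append(None);continue
        a=slice(max(k-3,0),k+3);out.append(round(float((c[a]*np.arange(50)[a]).sum()/c[a].sum()+195),2))
    print(n,out)
# px/mm at fixed u near pointer
q=lambda y,s:np.array(px("scene",[P2[0]+U[0]*.19+.03,P2[1]+y,.11-s/1000]))
a=q(.17,24);b=q(.17,44);e=q(.18,24);print("slope px/mm at fixed u (rod along y)",((b-a)[1]-(e-a)[1]/(e-a)[0]*(b-a)[0])/20)
cur=S["cur"].astype(int)
for u in(433,435,437,438): print(u,[(v,tuple(cur[v,u][::-1])) for v in range(212,236,1)])
i=env.grab_frame("top").astype(int);g=i.sum(2)/3
for v in range(234,274,3): print(v,g[v,140:186:2].astype(int).tolist())
```

```text
8 [212.17, 219.84, 219.07, 218.5, 218.1, 217.6, 217.12, 216.63, 216.16, 215.96, 215.51, 215.33]
24 [224.38, 223.55, 223.18, 222.81, 222.18, 221.99, 221.52, 221.14, 220.5, 220.34, None, None]
prev [227.13, 226.5, 226.21, 225.52, 225.28, 224.92, 224.35, 224.08, 223.51, None, None, None]
cur [229.53, 229.16, 228.51, 228.13, 227.68, 227.32, 227.03, 226.4, None, None, None, None]
slope px/mm at fixed u (rod along y) 0.25845905932159313
433 [(212, (np.int64(107), np.int64(109), np.int64(111))), (213, (np.int64(106), np.int64(108), np.int64(110))), (214, (np.int64(107), np.int64(109), np.int64(105))), (215, (np.int64(107), np.int64(109), np.int64(104))), (216, (np.int64(112), np.int64(114), np.int64(108))), (217, (np.int64(117), np.int64(119), np.int64(111))), (218, (np.int64(118), np.int64(119), np.int64(111))), (219, (np.int64(118), np.int64(119), np.int64(111))), (220, (np.int64(117), np.int64(119), np.int64(110))), (221, (np.int64(116), np.int64(118), np.int64(108))), (222, (np.int64(120), np.int64(121), np.int64(111))), (223, (np.int64(90), np.int64(92), np.int64(85))), (224, (np.int64
[... 5172 characters left out ...]
 149, 162, 166, 141, 76, 52, 51, 49, 52, 53, 52, 51, 52, 53, 50, 59]
258 [85, 56, 85, 157, 171, 120, 57, 61, 105, 146, 162, 114, 61, 53, 51, 52, 50, 54, 55, 51, 50, 52, 67]
261 [98, 64, 97, 168, 167, 108, 65, 91, 114, 142, 162, 117, 71, 52, 53, 55, 51, 53, 53, 50, 53, 57, 89]
264 [106, 82, 71, 137, 172, 161, 158, 145, 151, 160, 144, 93, 62, 52, 54, 54, 55, 52, 54, 52, 55, 72, 105]
267 [110, 108, 82, 72, 123, 155, 162, 163, 154, 123, 90, 65, 49, 52, 54, 54, 53, 53, 53, 54, 74, 101, 110]
270 [109, 110, 107, 91, 65, 57, 65, 72, 62, 56, 53, 49, 53, 52, 51, 53, 55, 54, 60, 87, 108, 109, 110]
273 [110, 109, 110, 110, 104, 91, 69, 56, 52, 55, 52, 55, 53, 53, 53, 57, 68, 93, 110, 108, 110, 108, 109]
```

The front rod's shift gives a sink of about 44–45 mm, inside the 34–46 mm band. The weight's foot is wholly on the mat, about 25 mm from its centre, and the arm is clear. Handing in.

```bash
python3 -c "
from station import env
print(env.job_done())"
```

```text
the job is handed in; nothing more can be done
None
```

I handed the job in with the check weight on the mat and all four bench cells seated studs up. The pointer measures about 44–45 mm against the 34–46 mm band; I read that off the camera images, so the margin at the top is only 1–2 mm.

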